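# Free the pawl, wind down the sample lift and unload it

## Robot

A 6-joint arm with a two-finger parallel gripper is mounted at the origin on the work surface. World frame = base frame: x ahead of the robot, y to its left, z up, the work surface at z = 0. Lengths are in mm, angles in rad, forces in N, time in s.
With the tool pointing down it reaches from about 350 to 975 mm from the base axis. Payload 7.1 kg.
Tool frame: the origin (TCP) lies at the very end of the fingers, on their centre line; the grasp point (between the pads) lies 19 mm behind it (ctrl.grip_point_offset is the distance from the TCP to the grasp point, in mm); x points along the fingers, y is the direction in which the jaws open and shut, and the axes are right-handed (so a half turn about x gives the same grasp; the last joint's range is limited). The gripper opens to 88 mm and grips with 3 to 60 N. Pads are 20 mm wide; open, the fingers measure 115 mm over their backs; the gripper's body (75 mm by 178 mm) begins 61 mm behind the grasp point.
Start: joints at [1.287, 0.423, 1.63, -0, 1.089, -0.019], TCP at [163.541, 603.207, 194.575] pointing down, gripper open.
Joint ranges: [-3, 3], [-0.9, 2.11], [0.09, 2.58], [-1.31, 4.45], [0.11, 2.69], [-2.54, 2.54]. Speed limits (rad/s): [2.39, 2.39, 3.01, 3.14, 3.14, 3.14].

## Interface

Orientations are given as a rotation vector (axis times angle).
In Python, from workcell import ctrl, vision, workorder gives the robot as it stands.
- The arm moves only by the shell command python3 -m crank 'ROWS'. ROWS is JSON, a list of rows, each a list of 3 entries, a list of its own where there are three numbers: the shift along the tool's x, y, z in m, then the turn, a rotation vector about the tool's x, y, z in rad, then the finger opening in m, from 0 to 0.0878. In form: [[[dx, dy, dz], [wx, wy, wz], jaw], ...]. A call has exactly 8 rows; each row shifts and turns the commanded pose from where the row before left it, along the tool's axes as they then stand; what a row does not reach is not made up. A row lasts 1/12 s, in which the tool goes at most 41.7 mm and 7.16 degrees, less where a joint would pass 70% of its speed; a pose out of reach is approached as far as the arm can. A call with a gripper value outside its range is refused whole. The fingers move at their own pace and stop on an object; the grip force is fixed at half the most. Time passes only in rows, so rows that do not move let the fingers close, or fill a call up. It gives the time, the measured TCP pose, the force and the opening at its end, in the units of the state.
- ctrl.get_obs(): the state, without advancing time (a new reading comes with each control period).
- vision.get_image(name): name is "scene" or "top" or "wrist"; returns a dict with "img" (400x640x3 uint8, blue, green, red), "mtx" (3x3 intrinsics, pixels), "rvec" (rotation vector, rad) and "tvec" (3), from world to camera coordinates, as OpenCV has them; the wrist camera has in their place "hand_eye" (4x4, takes a point from camera to tool coordinates, whose origin is the TCP and whose axes are the tool frame's). Camera axes: x right, y down, z forward; pixel columns grow to the right and rows downward; lengths in mm; the calibration is good to about 2 mm. The wrist camera is an equidistant fisheye: a pixel r from the principal point sees the ray r / f radians off the axis. A picture is of the moment at which its call begins: read the wrist's pose just before it. There is no depth.
- workorder.close_job(): hands the job in, once; it reports no verdict.
The state is a dict: "t": time; "qpos": joint angles; "qvel": joint speeds; "joint_torque": joint torques, N m; "ee_pos": TCP position; "orientation": TCP orientation; "ft_force": force on the tool from outside, world axes, zero at the start; "moment": the same for the moment, N m; "width": finger opening in mm.
Only numpy, scipy, OpenCV 4.12 (cv2) and the standard library are available. Lean on these libraries where they do the work, as an engineer would, in place of code of your own. Each camera call takes 0.05 s, during which the arm holds its last target.

## Task

The sample lift is locked up by its ratchet pawl: take the rod from its dish, flick it under the pawl to throw the pawl right back (rod only, keep the fingers off the pawl), and lay the rod back in the dish. Then turn the winch knob, jars riding along, until the dark mark on the wheel lines up with the brass index - do not push the index itself - and only then move every jar from the lift onto the metal tray, standing upright, leaving the wheel on the index, the beaker standing and the marker pen where it lies.

Things in the scene. Friction and masses are not known exactly. Their poses are not given: they have to be found in the camera images.
- lift_frame (a point): frame of the sample lift, a grey machine fixed to the bench (place and yaw vary): origin on the bench under its platform's centre, x away from the robot at yaw 0, y to the left, z up. The winch has a vertical axis at x 0, y +200 mm; its grey housing (radius 50 mm) stands on a base plate 15 mm high
- pawl_hinge (a point): middle of the pawl's hinge, whose axis is horizontal along lift y; at lift x -115, y +200, z 87 mm, on a post 20 mm long in x, 31 mm wide and 95 mm high; axes as lift_frame
- platform_top (a point): centre of the upper face of the platform, a 240 x 240 mm steel plate on which the jars stand; 115 mm over the bench at the start, going down 15 mm for each rad of the winch wheel; axes as lift_frame
- pawl (a joint): angle of the ratchet pawl (60 g, swings freely), rad: 0 = lying level, its tooth between the teeth on top of the wheel, which then cannot turn by more than about 0.1 rad; grows as its bar swings up and back over its hinge, towards lift -x; past about 1.6 it falls on by its own weight to its stop at 2.1 and stays
- pawl_bar (a point): point on the middle line of the pawl's bar, 30 mm from the hinge; x along the bar from hinge to tooth end. Steel flat 14 mm wide, 8 mm thick, 78 mm long from the hinge. Level, it points to lift +x, underside at z 83 mm; beneath it is free space, open to lift +y and -y, from z 15 mm (base plate) up and from lift x -104 mm (post) to -60 mm (wheel rim)
- wheel (a joint): angle of the winch wheel, rad, 0 at the start, growing counter-clockwise seen from above, which lowers the platform; limits 0 to 3.2. It turns against about 0.2 N m of drag and stays where it is left
- wheel_grip (a point): on the wheel's axis at mid height of its knob, a black bar 64 mm long (along this point's x), 16 mm thick and 34 mm high, to be pinched from above; the bar's top is 17 mm above this point. The wheel below (radius 60 mm) has teeth whose tops are 21 mm below this point. The wheel does not rise or sink
- wheel_mark (a point): the dark raised mark (12 x 7 mm) on the aluminium wheel's rim, 55 mm from the axis, on the side of the white stripe on the knob bar's top; its x points outward from the axis, along the knob bar
- index (a joint): angle of the brass index, rad, measured like the wheel's: the mark is on the index when wheel equals index. Varies from 1.7 to 2.7; stiff, not to be moved
- index_point (a point): the place on the wheel's rim, 55 mm from the axis, at which the brass index (16 x 6 x 14 mm block just outside the rim) points, at the same angle as the index
- rod_grip (a point): centre of the rod's wooden handle (80 mm long, 22 mm square); x points along the rod to its tip. Steel shaft of 8 mm diameter on the handle's middle line, from 40 to 140 mm. 110 g in all
- rod_tip (a point): end of the rod's shaft, 140 mm from the handle's centre; same axes
- dish_in (a point): centre of the inner floor of the white dish fixed to the bench, 3 mm above the bench, inner 244 x 114 mm (x by y), walls 3 mm thick, 9 mm high over the bench; the rod lies in it at the start, about along x
- tray_in (a point): centre of the inner floor of the metal tray fixed to the bench, 4 mm above the bench, inner 272 x 212 mm (x by y), walls 4 mm thick, 22 mm high over the bench
- beaker_mid (a point): small glass beaker, 42 mm wide and 50 mm high, standing in the tray; centre, half-way up. Leave it standing
- jar0_mid (a point): squat white plastic screw-cap sample jar (may be absent), 58 mm wide and 56 mm high, about 120 g, its round cap 52 mm wide and 16 mm high at the top; centre, half-way up; z up along the jar
- jar1_mid (a point): squat white plastic screw-cap sample jar (may be absent), 50 mm wide and 50 mm high, about 120 g, its round cap 45 mm wide and 16 mm high at the top; centre, half-way up; z up along the jar
- jar2_mid (a point): squat white plastic screw-cap sample jar (may be absent), 58 mm wide and 56 mm high, about 120 g, its round cap 52 mm wide and 16 mm high at the top; centre, half-way up; z up along the jar
- jar3_mid (a point): squat white plastic screw-cap sample jar (may be absent), 50 mm wide and 50 mm high, about 120 g, its round cap 45 mm wide and 16 mm high at the top; centre, half-way up; z up along the jar
- marker_mid (a point): grey marker pen, 130 mm long (along x), 14 mm thick, lying on the bench in front of the lift; half-way up. Leave it where it is
There are look-alikes about, which are no part of the job. Leave any pink or turquoise look-alike of the part that bears jar3_mid alone.

How it is judged (in metres and radians):
On the way, in this order (a step that is already met when the one before it is completed fails the run):
1. the pawl is lifted by the rod, the jars on the platform (contact force between rod and pawl above 0.02 N and value of joint pawl above 0.5 rad and x of jar0_mid in the frame of platform_top between -0.13 and 0.13 m and y of jar0_mid in the frame of platform_top between -0.13 and 0.13 m and z of jar0_mid in the frame of platform_top between -0.01 and 0.06 m and x of jar1_mid in the frame of platform_top between -0.13 and 0.13 m and y of jar1_mid in the frame of platform_top between -0.13 and 0.13 m and z of jar1_mid in the frame of platform_top between -0.01 and 0.06 m and x of jar2_mid in the frame of platform_top between -0.13 and 0.13 m and y of jar2_mid in the frame of platform_top between -0.13 and 0.13 m and z of jar2_mid in the frame of platform_top between -0.01 and 0.06 m and x of jar3_mid in the frame of platform_top between -0.13 and 0.13 m and y of jar3_mid in the frame of platform_top between -0.13 and 0.13 m and z of jar3_mid in the frame of platform_top between -0.01 and 0.06 m).
2. the pawl is thrown right back (value of joint pawl above 1.75 rad), for 0.2 s.
3. the rod lies in its dish again (value of joint pawl above 1.75 rad and x of rod_grip in the frame of dish_in between -0.12 and 0.12 m and y of rod_grip in the frame of dish_in between -0.06 and 0.06 m and z of rod_grip in the frame of dish_in between -0.01 and 0.03 m and x of rod_tip in the frame of dish_in between -0.123 and 0.123 m and y of rod_tip in the frame of dish_in between -0.06 and 0.06 m and z of rod_tip in the frame of dish_in between -0.01 and 0.03 m and linear speed of rod below 0.02 m/s and contact force between the fingers and rod below 0.1 N), for 0.2 s.
4. the wheel's mark is on the index, every jar still on the platform (value of joint pawl above 1.75 rad and horizontal distance between wheel_mark and index_point below 0.006 m and x of jar0_mid in the frame of platform_top between -0.13 and 0.13 m and y of jar0_mid in the frame of platform_top between -0.13 and 0.13 m and z of jar0_mid in the frame of platform_top between -0.01 and 0.06 m and x of jar1_mid in the frame of platform_top between -0.13 and 0.13 m and y of jar1_mid in the frame of platform_top between -0.13 and 0.13 m and z of jar1_mid in the frame of platform_top between -0.01 and 0.06 m and x of jar2_mid in the frame of platform_top between -0.13 and 0.13 m and y of jar2_mid in the frame of platform_top between -0.13 and 0.13 m and z of jar2_mid in the frame of platform_top between -0.01 and 0.06 m and x of jar3_mid in the frame of platform_top between -0.13 and 0.13 m and y of jar3_mid in the frame of platform_top between -0.13 and 0.13 m and z of jar3_mid in the frame of platform_top between -0.01 and 0.06 m and velocity of joint wheel between -0.1 and 0.1 rad/s), for 0.3 s.
At the end, for the whole second after the job is handed in: every jar that is present stands upright (within 0.12 rad) on the tray's floor inside its walls, at rest; the pawl is back (over 1.75 rad); the wheel's mark is within 6 mm of the index point; the whole rod lies in the dish, at rest (value of joint pawl above 1.75 rad and x of rod_grip in the frame of dish_in between -0.12 and 0.12 m and y of rod_grip in the frame of dish_in between -0.06 and 0.06 m and z of rod_grip in the frame of dish_in between -0.01 and 0.03 m and x of rod_tip in the frame of dish_in between -0.123 and 0.123 m and y of rod_tip in the frame of dish_in between -0.06 and 0.06 m and z of rod_tip in the frame of dish_in between -0.01 and 0.03 m and linear speed of each of rod, jar0, jar1, jar2, jar3 below 0.02 m/s and horizontal distance between wheel_mark and index_point below 0.006 m and x of jar0_mid in the frame of tray_in between -0.125 and 0.125 m and y of jar0_mid in the frame of tray_in between -0.095 and 0.095 m and z of jar0_mid in the frame of tray_in between -0.01 and 0.04 m and angle between each of jar0_mid, jar1_mid, jar2_mid, jar3_mid's own z axis and vertical below 0.12 rad and x of jar1_mid in the frame of tray_in between -0.125 and 0.125 m and y of jar1_mid in the frame of tray_in between -0.095 and 0.095 m and z of jar1_mid in the frame of tray_in between -0.01 and 0.04 m and x of jar2_mid in the frame of tray_in between -0.125 and 0.125 m and y of jar2_mid in the frame of tray_in between -0.095 and 0.095 m and z of jar2_mid in the frame of tray_in between -0.01 and 0.04 m and x of jar3_mid in the frame of tray_in between -0.125 and 0.125 m and y of jar3_mid in the frame of tray_in between -0.095 and 0.095 m and z of jar3_mid in the frame of tray_in between -0.01 and 0.04 m); the robot touches nothing.
It fails at once if the fingers touch the pawl (over 2 N) (contact force between the fingers and pawl above 2 N).
It fails at once if the brass index is pushed round (over 6 mm) (distance of index_point from where it was at the start of the episode above 0.006 m).
It fails at once if the beaker is tipped over (angle between beaker_mid's own z axis and vertical above 0.7 rad).
It fails at once if the marker pen is pushed more than 3 cm (distance of marker_mid from where it was at the start of the episode above 0.03 m).
Of jar0, jar1, jar2, jar3 only 2 to 4 are there at a start; the rules pass over those that are not, and their reading is None.
At some moment in a run one of rod, jar0, jar1, jar2, jar3 may be knocked a few centimetres aside while the robot is not near it.
Once in a run the grip may slacken for a moment while it holds something.
It also fails if it takes over 210 s, if anything falls off the work surface, if the arm or the gripper's body presses on something with over 40 N, if the wrist force passes 120 N, or if a joint passes its speed limit or range.

## Working session

There is one attempt and no reset: what is moved stays moved. The work goes in short steps, Python scripts to look and compute and a shell command to move; the robot and the scene stay as the last step left them, time stands still between calls to the robot, and variables do not carry over. Pictures are saved under pics/ and viewed, and the job is handed in when it is done.

```bash
ls; mkdir -p pics
cat > h.py <<'E'
import numpy as np, cv2
from workcell import ctrl, vision, workorder
def snap(n,name=None):
    o=ctrl.get_obs(); d=vision.get_image(n); d['obs']=o
    if name: cv2.imwrite('pics/'+name,d['img'])
    return d
def Rv(v): return cv2.Rodrigues(np.array(v,float))[0]
def ray(d,px):
    u,v=px; K=np.array(d['mtx'])
    if 'rvec' in d and d.get('rvec') is not None:
        R=Rv(d['rvec']); t=np.array(d['tvec']).ravel()
        r=np.linalg.inv(K)@[u,v,1]
        return -R.T@t, R.T@r
    x=(u-K[0,2])/K[0,0]; y=(v-K[1,2])/K[1,1]; th=np.hypot(x,y)
    s=np.sin(th)/th if th>1e-9 else 1
    r=np.array([x*s,y*s,np.cos(th)])
    H=np.array(d['hand_eye']); R=Rv(d['obs']['orientation']); p=np.array(d['obs']['ee_pos'])
    return p+R@H[:3,3], R@H[:3,:3]@r
def atz(d,px,z):
    c,r=ray(d,px); return c+r*(z-c[2])/r[2]
def proj(d,P):
    P=np.array(P,float); K=np.array(d['mtx'])
    if 'rvec' in d and d.get('rvec') is not None:
        return cv2.projectPoints(P.reshape(-1,1,3),np.array(d['rvec'],float),np.array(d['tvec'],float),K,None)[0].reshape(-1,2)
    H=np.array(d['hand_eye']); R=Rv(d['obs']['orientation']); p=np.array(d['obs']['ee_pos'])
    q=(P.reshape(-1,3)-p)@R; q=(q-H[:3,3])@H[:3,:3]
    th=np.arctan2(np.hypot(q[:,0],q[:,1]),q[:,2]); ph=np.arctan2(q[:,1],q[:,0])
    return np.c_[K[0,2]+K[0,0]*th*np.cos(ph),K[1,2]+K[1,1]*th*np.sin(ph)]
def tri(obs):
    A=np.zeros((3,3));b=np.zeros(3)
    for d,px in obs:
        c,r=ray(d,px); r=r/np.linalg.norm(r); M=np.eye(3)-np.outer(r,r);A+=M;b+=M@c
    return np.linalg.solve(A,b)
def crop(d,x0,y0,x1,y1,name,s=4):
    im=d['img'][y0:y1,x0:x1]; cv2.imwrite('pics/'+name,cv2.resize(im,None,fx=s,fy=s,interpolation=cv2.INTER_CUBIC))
E
python3 - <<'E'
from h import *
for n in ['scene','top','wrist']:
    d=snap(n,n+'0.png'); print(n,d['mtx'],{k:d[k] for k in d if k not in('img','mtx','obs')})
print(d['obs'],ctrl.grip_point_offset, dir(ctrl))
E
```

```text
pics
scene [[457.90490625   0.         319.63804499]
 [  0.         457.90490625 200.7128424 ]
 [  0.           0.           1.        ]] {'rvec': array([ 2.11415497,  0.75299303, -0.37724698]), 'tvec': array([-387.44099984,  -90.85001503, 1690.16810563])}
top [[388.81142835   0.         324.21862482]
 [  0.         388.81142835 198.84171154]
 [  0.           0.           1.        ]] {'rvec': array([ 2.11522484, -2.17813438,  0.17035911]), 'tvec': array([ 23.39678139, 507.02405418, 970.75625824])}
wrist [[309.70691629   0.         319.40858852]
 [  0.         309.70691629 200.04093102]
 [  0.           0.           1.        ]] {'hand_eye': array([[ 3.76964463e-04, -2.80215902e-01,  9.59936928e-01,
        -1.90639266e+02],
       [ 9.99998404e-01,  1.78208771e-03,  1.27514059e-04,
         1.12181701e+00],
       [-1.74642327e-03,  9.59935348e-01,  2.80216126e-01,
        -7.73501900e+01],
       [ 0.00000000e+00,  0.00000000e+00,  0.00000000e+00,
         1.00000000e+00]])}
{'t': 0.1, 'qpos': array([ 1.28700013e+00,  4.23778837e-01,  1.63058760e+00,  2.03597705e-06,
        1.0886
[... 282 characters left out ...]
-05]), 'ee_pos': array([163.39517957, 602.70956968, 193.88066765]), 'orientation': array([ 0.20676845,  1.56099592, -0.20892494]), 'ft_force': array([ 0.72463914, -0.93420923, -0.35533805]), 'moment': array([0.01772463, 0.00564723, 0.00856518]), 'width': 87.50698181679066} 18.700000000000003 ['Unreachable', '__class__', '__delattr__', '__dict__', '__dir__', '__doc__', '__eq__', '__format__', '__ge__', '__getattribute__', '__getstate__', '__gt__', '__hash__', '__init__', '__init_subclass__', '__le__', '__lt__', '__module__', '__ne__', '__new__', '__reduce__', '__reduce_ex__', '__repr__', '__setattr__', '__sizeof__', '__str__', '__subclasshook__', '__weakref__', 'get_obs', 'grip_point_offset']
```

View pics/scene0.png

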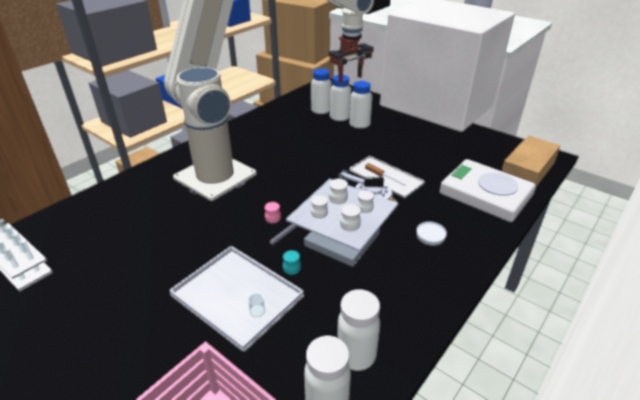

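View pics/top0.png

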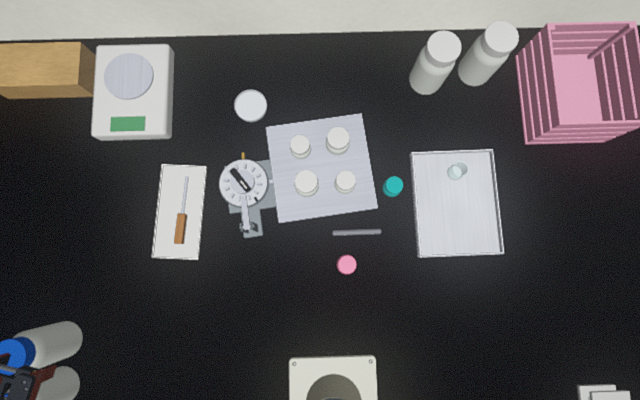

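View pics/wrist0.png

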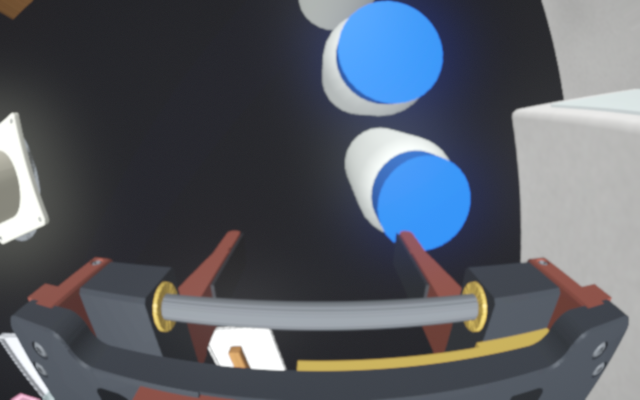

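Run:
```python
from h import *
d=snap('top'); crop(d,140,100,400,290,'topc.png',3)
crop(d,205,140,300,240,'topd.png',6)
d=snap('scene'); crop(d,250,140,450,270,'scc.png',4)
```

```text
(no output)
```

View pics/topc.png

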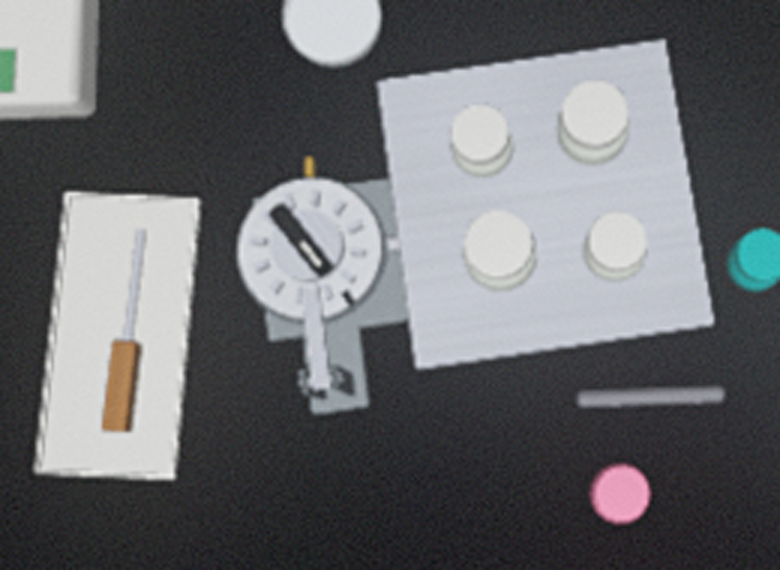

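View pics/topd.png

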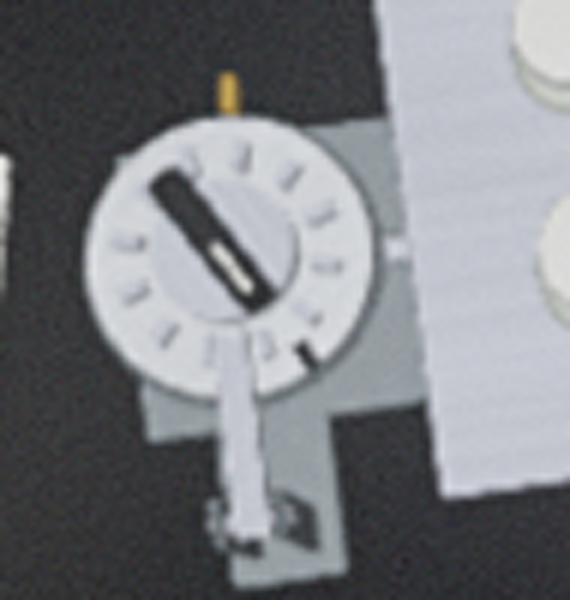

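View pics/scc.png

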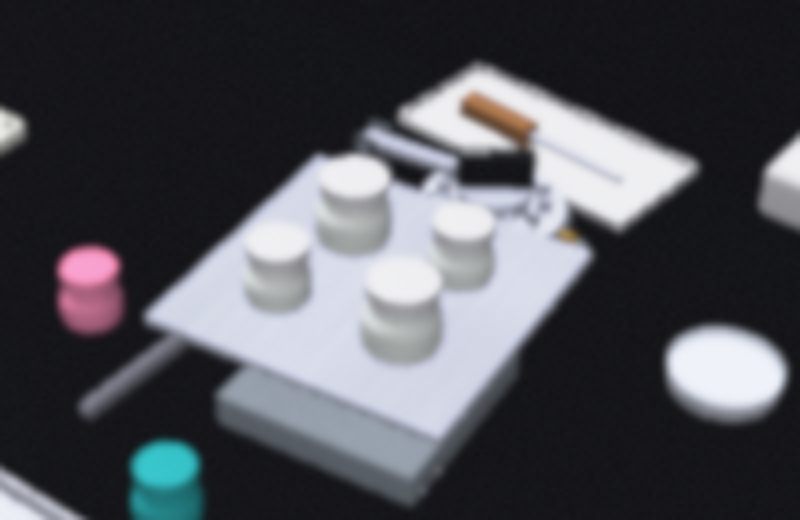

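Run:
```python
from h import *
d=snap('top'); s=snap('scene')
C=[(266,126.7),(362,113.3),(377.7,208),(278.7,222.7)]
P=[atz(d,p,115) for p in C]
for p in P: print('corner',p.round(1))
c=np.mean(P,0); 
P=np.array(P)
print('sides',[np.linalg.norm(P[i]-P[i-1]).round(1) for i in range(4)])
# x axis: from near (idx2,3) to far(0,1)
ex=(P[0]+P[1]-P[2]-P[3])/2; ey=(P[0]+P[3]-P[1]-P[2])/2
yaw=np.arctan2(ex[1],ex[0]); yaw2=np.arctan2(-ey[0],ey[1]); print('center',c.round(1),yaw,yaw2)
# scene corner
Cs=[(250+593/4,140+252/4),(250+437/4,140+437/4),(250+147/4,140+317/4)]
for p in Cs: print('scene corner',atz(s,p,115).round(1))
def full(x,y): return (140+x/3,100+y/3)
for n,p,z in [('handle end',(117,431),14),('handle/shaft',(125,340),14),('tip',(140,230),14),
  ('dish1',(68,192),9),('dish2',(200,198),9),('dish3',(176,479),9),('dish4',(36,472),9),
  ('jarA',(481,133),165),('jarB',(595,112),171),('jarC',(499,241),171),('jarD',(617,238),165)]:
    print(n,atz(d,full(*p),z).round(1))
```

```text
corner [679.6 147.3 115. ]
corner [707.5 -90.7 115. ]
corner [ 470.1 -117.7  115. ]
corner [441.8 118.9 115. ]
sides [np.float64(239.5), np.float64(239.6), np.float64(239.0), np.float64(238.3)]
center [574.7  14.4 115. ] 0.11596567294370984 0.11801337547350031
scene corner [681.9 149.4 115. ]
scene corner [708.  -88.6 115. ]
scene corner [ 475.2 -117.3  115. ]
handle end [404.  390.1  14. ]
handle/shaft [483.4 385.2  14. ]
tip [581.7 374.3  14. ]
dish1 [619.6 441.6   9. ]
dish2 [610.7 322.9   9. ]
dish3 [361.2 339.8   9. ]
dish4 [370.8 461.2   9. ]
jarA [617.4  61.3 165. ]
jarB [629.8 -26.9 171. ]
jarC [530.9  49.1 171. ]
jarD [531.9 -40.4 165. ]
```

```bash
cat >> h.py <<'E'
def goto(x,y,z,yaw):
    """target TCP (mm), tool down, jaw-axis (tool y) heading yaw(rad, world). prints tool-frame deltas"""
    o=ctrl.get_obs(); R=Rv(o['orientation']); p=np.array(o['ee_pos'])
    tx=np.array([0,0,-1.]); ty=np.array([np.cos(yaw),np.sin(yaw),0]); T=np.c_[tx,ty,np.cross(tx,ty)]
    d=R.T@(np.array([x,y,z])-p); w=cv2.Rodrigues(R.T@T)[0].ravel()
    print('t %.2f'%o['t'],'p',p.round(1),'jaw yaw %.3f'%np.arctan2(R[1,1],R[0,1]),'tilt',(R[:,0]).round(3),'q',np.round(o['qpos'],2),'w %.1f'%o['width'],'F',np.round(o['ft_force'],1))
    print('  d mm',d.round(1),'rot',w.round(3),'deg',np.degrees(np.linalg.norm(w)).round(1),'d in target frame',(T.T@(np.array([x,y,z])-p)).round(1))
E
python3 - <<'E'
from h import *
goto(444,388,200,np.pi/2)
goto(444,388,200,-np.pi/2)
E
```

```text
t 0.35 p [163.5 603.1 194.4] jaw yaw 1.306 tilt [-0. -0. -1.] q [ 1.29  0.42  1.63 -0.    1.09 -0.02] w 87.6 F [-0.7  0.2  1. ]
  d mm [  -5.6 -134.2  327. ] rot [-0.265 -0.     0.   ] deg 15.2 d in target frame [  -5.6 -215.1  280.5]
t 0.35 p [163.5 603.1 194.4] jaw yaw 1.306 tilt [-0. -0. -1.] q [ 1.29  0.42  1.63 -0.    1.09 -0.02] w 87.6 F [-0.7  0.2  1. ]
  d mm [  -5.6 -134.2  327. ] rot [2.877e+00 1.000e-03 0.000e+00] deg 164.8 d in target frame [  -5.6  215.1 -280.5]
```

```bash
python3 -m crank '[[[-0.035,0,0],[-0.088,0,0],0.0878],[[-0.035,0,0],[-0.088,0,0],0.0878],[[-0.03,0,0],[-0.089,0,0],0.0878],[[0,-0.018,0.023],[0,0,0],0.0878],[[0,-0.018,0.023],[0,0,0],0.0878],[[0,-0.018,0.023],[0,0,0],0.0878],[[0,-0.018,0.023],[0,0,0],0.0878],[[0,-0.018,0.023],[0,0,0],0.0878]]'; python3 -m crank '[[[0,-0.018,0.023],[0,0,0],0.0878],[[0,-0.018,0.023],[0,0,0],0.0878],[[0,-0.018,0.023],[0,0,0],0.0878],[[0,-0.018,0.023],[0,0,0],0.0878],[[0,-0.018,0.023],[0,0,0],0.0878],[[0.02,-0.018,0.023],[0,0,0],0.06],[[0.03,-0.018,0.023],[0,0,0],0.06],[[0,0,0],[0,0,0],0.06]]'
python3 - <<'E'
from h import *
goto(444,388,200,np.pi/2)
snap('wrist','w1.png'); snap('top','t1.png')
E
```

```text
t: 1.02
ee_pos: [279.4, 512.3, 294.7]
orientation: [-0.0, 1.571, 0.001]
ft_force: [-0.0, 0.8, -0.3]
width: 88.1
t: 1.68
ee_pos: [440.5, 382.8, 239.9]
orientation: [-0.002, 1.575, -0.007]
ft_force: [-0.1, -0.4, -0.8]
width: 70.9
t 1.68 p [440.5 382.8 239.9] jaw yaw 1.568 tilt [-0.004 -0.005 -1.   ] q [ 0.7   0.32  1.68 -0.    1.15 -0.87] w 70.9 F [-0.1 -0.4 -0.8]
  d mm [39.9  5.5  3.7] rot [-0.003 -0.004  0.005] deg 0.4 d in target frame [39.9  5.2  3.5]
```

View pics/w1.png

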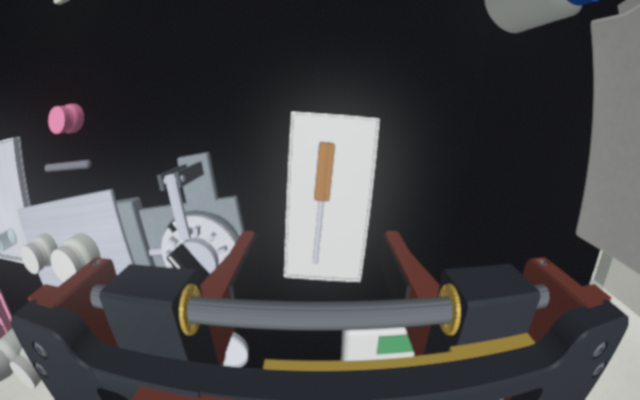

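Run:
```python
from h import *
d=snap('wrist'); 
for p,z in [((327,143),25),((323,201),25),((317,263),14),((292,112),9),((379,119),9),((361,281),9),((284,278),9)]: print(atz(d,p,z).round(1))
crop(d,270,100,400,290,'w1c.png',3)
```

```text
[402.8 397.2  25. ]
[482.6 392.1  25. ]
[584.3 383.4  14. ]
[361.4 349.9   9. ]
[369.9 469.    9. ]
[620.5 453.5   9. ]
[614.7 330.9   9. ]
```

View pics/w1c.png

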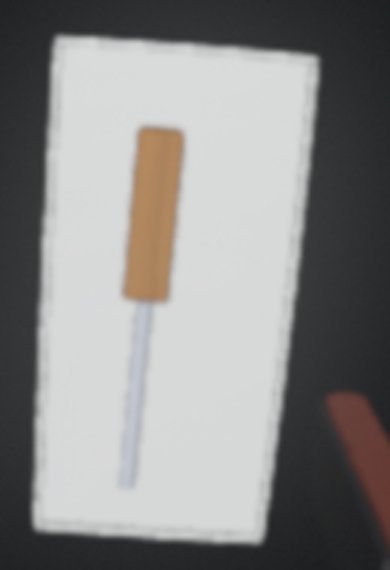

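Run:
```python
from h import *
d=snap('wrist','w2.png'); print(d['obs']['ee_pos'],d['obs']['orientation'],d['obs']['qvel'].round(3))
t=snap('top'); s=snap('scene')
crop(s,330,145,440,205,'s1c.png',6)
for nm,m in [('wrist',d),('top',t),('scene',s)]:
    print(nm, proj(m,[[444,388,14],[444,396,14],[368,465,9],[616,447,9]]).round(1).tolist())
```

```text
[439.40290483 387.43181729 244.83482298] [ 6.38605761e-04  1.57144010e+00 -5.98421419e-04] [ 0.024 -0.018 -0.018 -0.001 -0.    -0.002]
wrist [[318.9, 171.5], [324.7, 171.5], [375.0, 117.3], [355.9, 278.1]]
top [[180.2, 228.3], [177.2, 228.4], [150.5, 258.5], [160.6, 165.4]]
scene [[374.1, 169.8], [375.3, 168.9], [368.8, 155.7], [423.0, 180.5]]
```

View pics/s1c.png

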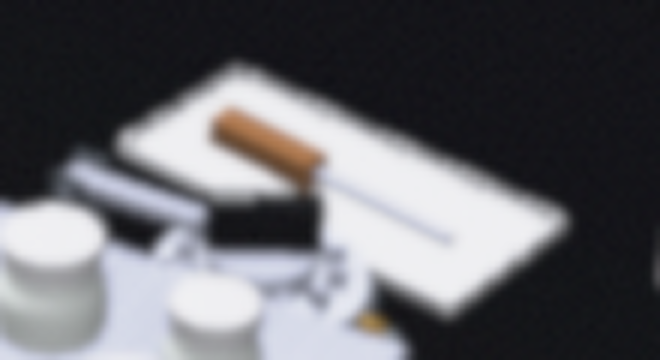

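View pics/w2.png

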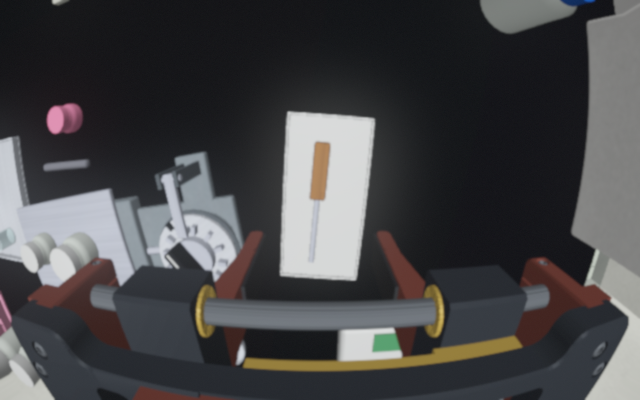

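Run:
```python
from h import *
goto(444,388.5,7,1.49)
```

```text
t 1.98 p [439.2 388.6 246. ] jaw yaw 1.572 tilt [ 0.001  0.001 -1.   ] q [ 0.7   0.31  1.67  0.    1.16 -0.87] w 60.2 F [ 0.2 -0.7  0.4]
  d mm [239.   -0.5   4.4] rot [ 0.082  0.001 -0.002] deg 4.7 d in target frame [2.39e+02 2.00e-01 4.80e+00]
```

```bash
python3 -m crank '[[[0.02,0,0.005],[0.082,0,0],0.055],[[0.03,0,0],[0,0,0],0.055],[[0.035,0,0],[0,0,0],0.055],[[0.035,0,0],[0,0,0],0.055],[[0.035,0,0],[0,0,0],0.055],[[0.03,0,0],[0,0,0],0.055],[[0.015,0,0],[0,0,0],0.055],[[0,0,0],[0,0,0],0.055]]'
python3 - <<'E'
from h import *
snap('wrist','w3.png')
goto(444,388.5,7,1.49)
E
```

```text
t: 2.65
ee_pos: [442.2, 386.9, 42.0]
orientation: [0.061, 1.574, -0.066]
ft_force: [-1.4, 0.1, -0.2]
width: 55.0
t 2.70 p [443.3 387.7  44. ] jaw yaw 1.490 tilt [-0.002 -0.001 -1.   ] q [ 0.7   0.58  1.79  0.    0.77 -0.79] w 55.2 F [-0.4  0.3  0.5]
  d mm [37.   0.9  0.7] rot [ 0.    -0.002  0.001] deg 0.1 d in target frame [37.   0.8  0.6]
```

View pics/w3.png

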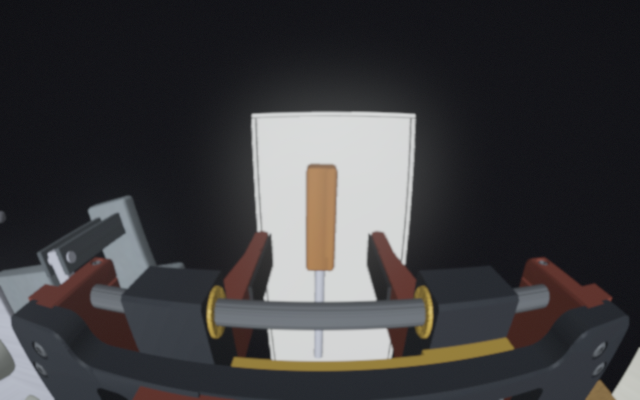

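```bash
python3 -m crank '[[[0.012,0,0],[0,0,0],0.055],[[0.014,0,0],[0,0,0],0.055],[[0.011,0,0],[0,0,0],0.055],[[0,0,0],[0,0,0],0.055],[[0,0,0],[0,0,0],0.0],[[0,0,0],[0,0,0],0.0],[[0,0,0],[0,0,0],0.0],[[0,0,0],[0,0,0],0.0]]'
python3 - <<'E'
from h import *
goto(444,388.5,7,1.49)
E
```

```text
t: 3.37
ee_pos: [445.0, 387.7, 8.5]
orientation: [0.065, 1.569, -0.064]
ft_force: [-0.8, -0.2, -0.0]
width: 31.9
t 3.37 p [445.  387.7   8.5] jaw yaw 1.489 tilt [ 0.001  0.001 -1.   ] q [ 0.7   0.64  1.8  -0.    0.7  -0.79] w 31.9 F [-0.8 -0.2 -0. ]
  d mm [ 1.5  0.7 -1. ] rot [-0.001  0.001 -0.001] deg 0.1 d in target frame [ 1.5  0.7 -1. ]
```

```bash
python3 -m crank '[[[0,0,0],[0,0,0],0.0],[[0,0,0],[0,0,0],0.0],[[0,0,0],[0,0,0],0.0],[[0,0,0],[0,0,0],0.0],[[-0.01,0,0],[0,0,0],0.0],[[-0.02,0,0],[0,0,0],0.0],[[-0.025,0,0],[0,0,0],0.0],[[-0.025,0,0],[0,0,0],0.0]]'
python3 -m crank '[[[-0.03,0,0],[0,0,0],0.0],[[-0.03,0,0],[0,0,0],0.0],[[-0.03,0,0],[0,0,0],0.0],[[-0.01,0,0],[0.06,0,0],0.0],[[0,0,0],[0.1,0,0],0.0],[[0,0,0],[0.1,0,0],0.0],[[0,0,0],[0.1,0,0],0.0],[[0,0,0],[0.1,0,0],0.0]]'
python3 -m crank '[[[0,0,0],[0.1,0,0],0.0],[[0,0,0],[0.1,0,0],0.0],[[0,0,0],[0.1,0,0],0.0],[[0,0,0],[0.1,0,0],0.0],[[0,0,0],[0.1,0,0],0.0],[[0,0,0],[0.1,0,0],0.0],[[0,0,0],[0.1,0,0],0.0],[[0,0,0],[0.1,0,0],0.0]]'
python3 -m crank '[[[0,0,0],[0.06,0,0],0.0],[[0,0,0],[0.04,0,0],0.0],[[0,0,0],[0,0,0],0.0],[[0,0,0],[0,0,0],0.0],[[0,0,0],[0,0,0],0.0],[[0,0,0],[0,0,0],0.0],[[0,0,0],[0,0,0],0.0],[[0,0,0],[0,0,0],0.0]]'
python3 - <<'E'
from h import *
goto(456,323,180,0.117)
d=snap('wrist','w4.png'); t=snap('top','t4.png'); crop(t,140,130,340,270,'t4c.png',4)
E
```

```text
t: 4.03
ee_pos: [444.1, 387.1, 88.8]
orientation: [0.064, 1.571, -0.065]
ft_force: [-1.1, -0.3, 0.4]
width: 0.5
t: 4.7
ee_pos: [444.4, 387.3, 188.7]
orientation: [0.429, 1.528, -0.428]
ft_force: [0.8, -0.9, -0.4]
width: 0.9
t: 5.37
ee_pos: [444.4, 387.3, 188.5]
orientation: [1.043, 1.307, -1.042]
ft_force: [0.3, -0.2, 0.3]
width: 0.9
t: 6.03
ee_pos: [444.4, 387.3, 187.7]
orientation: [1.113, 1.268, -1.114]
ft_force: [-0.2, -0.1, -0.6]
width: 0.6
t 6.03 p [444.4 387.3 187.7] jaw yaw 0.129 tilt [-0. -0. -1.] q [ 0.7   0.38  1.72 -0.    1.05  0.57] w 0.6 F [-0.2 -0.1 -0.6]
  d mm [ 7.7  3.2 65.3] rot [0.012 0.    0.   ] deg 0.7 d in target frame [ 7.7  4.  65.2]
```

View pics/w4.png

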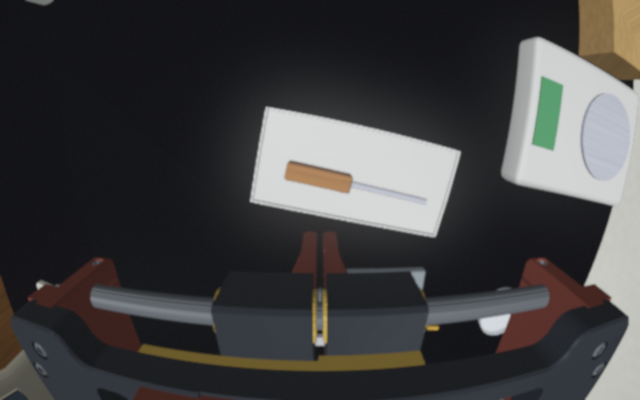

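View pics/t4c.png

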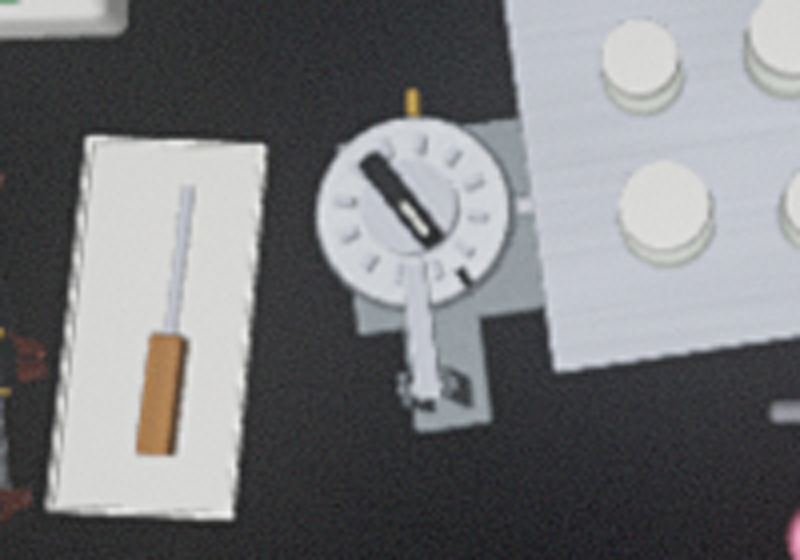

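Run:
```python
from h import *
t=snap('top'); d=snap('wrist'); print(d['obs']['qvel'].round(3))
f=lambda x,y:(140+x/4,130+y/4)
for p,z in [((154,455),25),((168,333),25),((187,186),14)]: print('top',atz(t,f(*p),z).round(1))
for p,z in [((286,171),25),((350,183),25),((426,201),14),((267,108),9),((459,151),9),((436,236),9),((250,201),9)]: print('wr',atz(d,p,z).round(1))
crop(d,240,90,480,250,'w4c.png',3)
```

```text
[-0.     0.003  0.     0.001  0.001 -0.   ]
top [403.3 387.4  25. ]
top [482.2 380.4  25. ]
top [582.2 374.1  14. ]
wr [404.6 392.2  25. ]
wr [480.7 387.8  25. ]
wr [583.3 375.7  14. ]
wr [371.9 462.4   9. ]
wr [617.2 446.1   9. ]
wr [612.2 328.    9. ]
wr [361.5 345.    9. ]
```

View pics/w4c.png

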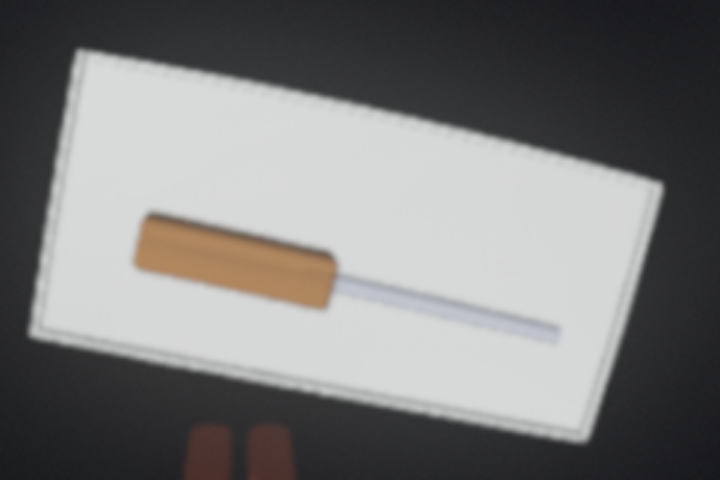

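```bash
python3 -m crank '[[[0.01,0,0],[-0.11,0,0],0.05],[[0.01,0,0],[-0.11,0,0],0.05],[[0.01,0,0],[-0.11,0,0],0.05],[[0.01,0,0],[-0.11,0,0],0.05],[[0.01,0,0],[-0.11,0,0],0.05],[[0.01,0,0],[-0.11,0,0],0.05],[[0.01,0,0],[-0.11,0,0],0.05],[[0.01,0,0],[-0.11,0,0],0.05]]'
python3 -m crank '[[[0.01,0,0],[-0.11,0,0],0.05],[[0.01,0,0],[-0.11,0,0],0.05],[[0.01,0,0],[-0.11,0,0],0.05],[[0.01,0,0],[-0.11,0,0],0.05],[[0.01,0,0],[-0.045,0,0],0.05],[[0.01,0,0],[0,0,0],0.05],[[0,0,0],[0,0,0],0.05],[[0,0,0],[0,0,0],0.05]]'
python3 - <<'E'
from h import *
goto(444,387.5,4.5,1.487)
E
```

```text
t: 6.9
ee_pos: [444.5, 387.4, 107.2]
orientation: [0.436, 1.526, -0.436]
ft_force: [-0.7, -0.3, -0.8]
width: 48.6
t: 7.57
ee_pos: [444.2, 387.1, 47.2]
orientation: [0.061, 1.571, -0.062]
ft_force: [0.3, -0.5, 0.3]
width: 50.3
t 7.57 p [444.2 387.1  47.2] jaw yaw 1.492 tilt [-0.001 -0.001 -1.   ] q [ 0.7   0.57  1.79  0.    0.78 -0.8 ] w 50.3 F [ 0.3 -0.5  0.3]
  d mm [42.7  0.4 -0.2] rot [ 0.005 -0.001  0.001] deg 0.3 d in target frame [42.7  0.4 -0.2]
```

```bash
python3 -m crank '[[[0.015,0,0],[0,0,0],0.05],[[0.016,0,0],[0,0,0],0.05],[[0.01,0,0],[0,0,0],0.05],[[0.001,0,0],[0,0,0],0.0],[[0,0,0],[0,0,0],0.0],[[0,0,0],[0,0,0],0.0],[[0,0,0],[0,0,0],0.0],[[0,0,0],[0,0,0],0.0]]'
python3 - <<'E'
from h import *
goto(444,387.5,4.5,1.487)
snap('wrist','w5.png')
goto(444,387.5,4.5,1.487)
E
```

```text
t: 8.23
ee_pos: [445.0, 387.7, 6.5]
orientation: [0.061, 1.569, -0.06]
ft_force: [0.4, 0.5, -0.5]
width: 19.9
t 8.23 p [445.  387.7   6.5] jaw yaw 1.494 tilt [ 0.001  0.001 -1.   ] q [ 0.7   0.64  1.8   0.    0.7  -0.8 ] w 19.9 F [ 0.4  0.5 -0.5]
  d mm [ 2.  -0.3 -1. ] rot [ 0.007  0.001 -0.001] deg 0.4 d in target frame [ 2.  -0.3 -1. ]
t 8.28 p [444.9 387.7   6.4] jaw yaw 1.494 tilt [ 0.001  0.001 -1.   ] q [ 0.7   0.64  1.8  -0.    0.7  -0.8 ] w 16.4 F [-0.6 -0.2  0.4]
  d mm [ 1.9 -0.2 -0.8] rot [ 0.007  0.001 -0.001] deg 0.4 d in target frame [ 1.9 -0.2 -0.8]
```

View pics/w5.png

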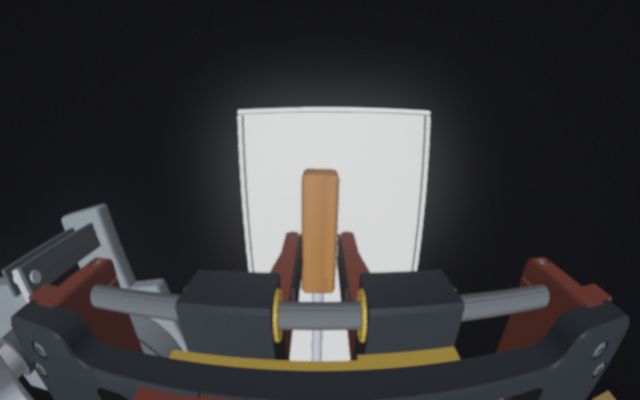

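```bash
python3 -m crank '[[[0,0,0],[0,0,0],0.0],[[0,0,0],[0,0,0],0.0],[[0,0,0],[0,0,0],0.0],[[0,0,0],[0,0,0],0.0],[[0,0,0],[0,0,0],0.0],[[0,0,0],[0,0,0],0.0],[[0,0,0],[0,0,0],0.0],[[0,0,0],[0,0,0],0.0]]'
python3 - <<'E'
from h import *
snap('wrist','w6.png')
goto(444,387.5,4.5,1.487)
E
```

```text
t: 8.95
ee_pos: [444.4, 387.3, 5.7]
orientation: [0.06, 1.57, -0.06]
ft_force: [-0.0, 0.5, 0.2]
width: 0.4
t 9.00 p [444.5 387.4   5.7] jaw yaw 1.494 tilt [-0.  0. -1.] q [ 0.7   0.64  1.8   0.    0.7  -0.8 ] w 0.4 F [-0.2  0.2 -0.6]
  d mm [ 1.2  0.1 -0.5] rot [ 0.007 -0.    -0.   ] deg 0.4 d in target frame [ 1.2  0.1 -0.5]
```

View pics/w6.png

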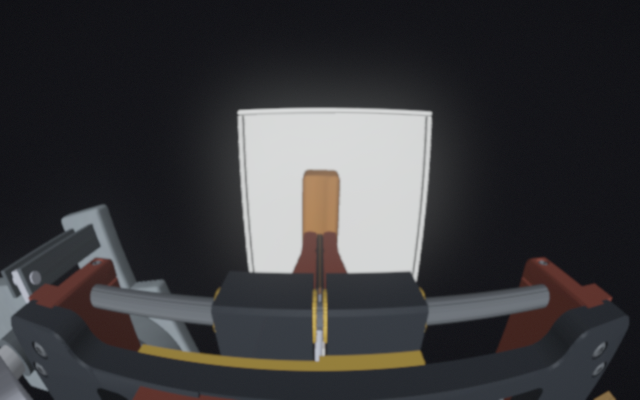

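Run:
```python
from h import *
d=snap('wrist'); p=d['obs']['ee_pos']; print('tcp proj',proj(d,p), proj(d,[p[0],p[1],p[2]+19]))
for z in (3,25,0,-20,-30): print(z,atz(d,(321,171),z).round(1), atz(d,(238,111),z).round(1), atz(d,(431,112),z).round(1))
print(ctrl.grip_point_offset)
s=snap('scene','s2.png'); t=snap('top','t2.png'); print(proj(s,p),proj(t,p)); crop(s,320,90,450,210,'s2c.png',5); crop(t,100,130,280,280,'t2c.png',4)
```

```text
tcp proj [[317.53390398 231.17004112]] [[317.34957063 242.90117947]]
3 [404.8 392.6   3. ] [361.8 343.4   3. ] [370.5 466.1   3. ]
25 [400.6 392.8  25. ] [362.5 349.2  25. ] [370.2 457.9  25. ]
0 [405.4 392.6   0. ] [361.7 342.6   0. ] [370.6 467.2   0. ]
-20 [409.3 392.4 -20. ] [361.1 337.3 -20. ] [370.9 474.6 -20. ]
-30 [411.2 392.3 -30. ] [360.8 334.7 -30. ] [371.  478.3 -30. ]
18.700000000000003
[[373.97219206 171.78061335]] [[181.6010526 228.3328742]]
```

View pics/s2c.png

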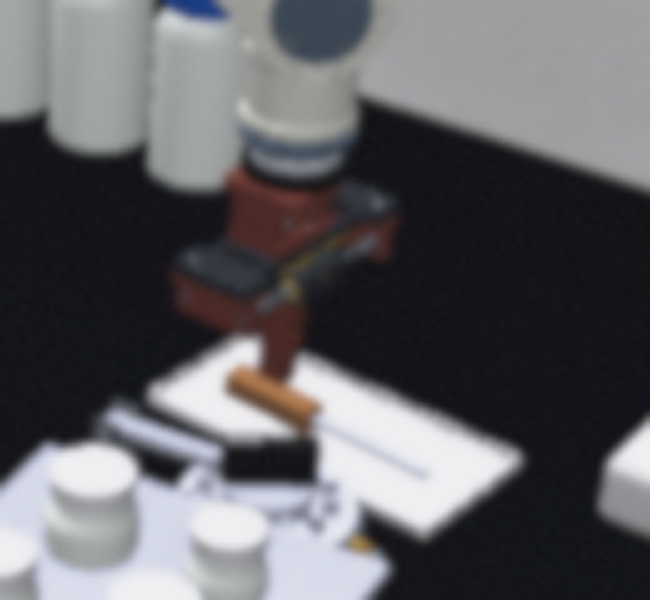

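View pics/t2c.png

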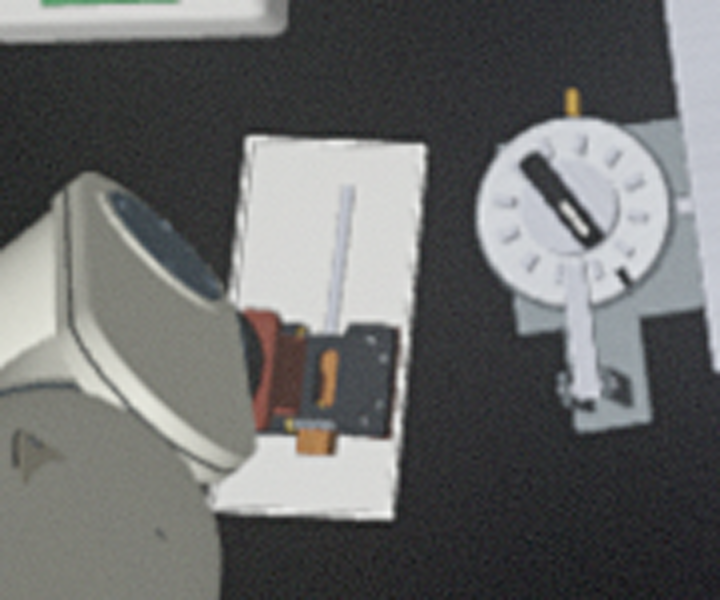

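Run:
```python
from h import *
d=snap('wrist'); crop(d,250,150,390,370,'w6c.png',3)
s=snap('scene'); crop(s,350,140,410,190,'s3c.png',12)
t=snap('top'); crop(t,145,195,215,260,'t3c.png',9)
goto(444,387.5,4.5,1.487)
```

```text
t 9.30 p [444.5 387.4   5.7] jaw yaw 1.494 tilt [ 0. -0. -1.] q [ 0.7   0.64  1.8  -0.    0.7  -0.8 ] w 0.6 F [ 0.2 -0.  -0.1]
  d mm [ 1.2  0.1 -0.5] rot [0.007 0.    0.   ] deg 0.4 d in target frame [ 1.2  0.1 -0.5]
```

View pics/w6c.png

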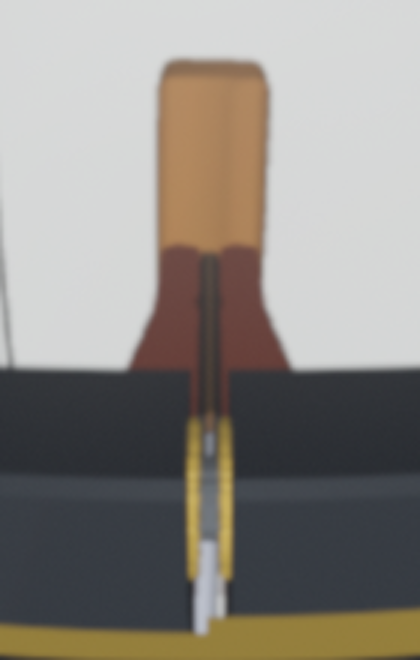

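View pics/s3c.png

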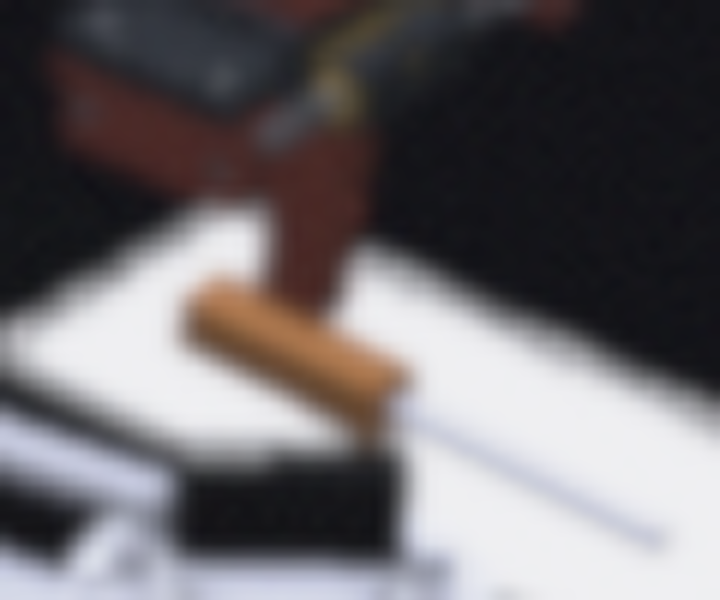

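View pics/t3c.png

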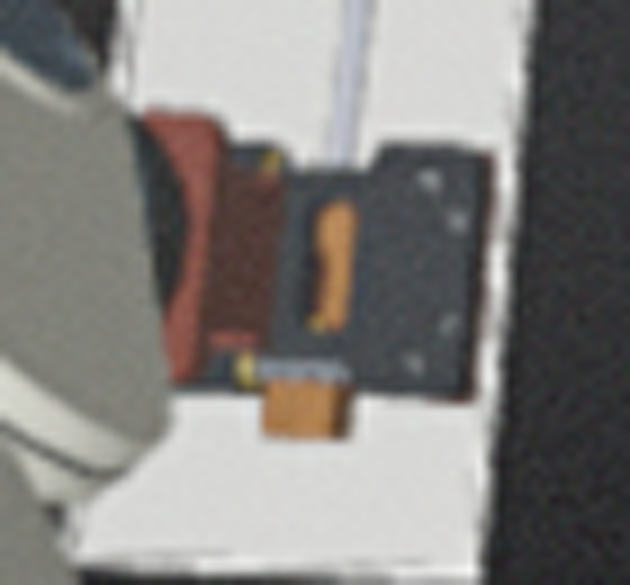

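```bash
python3 -m crank '[[[0.001,0,0],[0,0,0],0.0],[[0.001,0,0],[0,0,0],0.0],[[0.001,0,0],[0,0,0],0.0],[[0.001,0,0],[0,0,0],0.0],[[0,0,0],[0,0,0],0.0],[[0,0,0],[0,0,0],0.0],[[0,0,0],[0,0,0],0.0],[[0,0,0],[0,0,0],0.0]]'
python3 - <<'E'
from h import *
goto(444,387.5,4.5,1.487)
d=snap('wrist')
for p,z in [((303,175),25),((339,175),25),((303,175),10),((339,175),10)]: print(atz(d,p,z))
s=snap('scene'); print(s['rvec'],ray(s,(375,168)))
E
```

```text
t: 9.97
ee_pos: [444.5, 387.4, 1.7]
orientation: [0.06, 1.57, -0.06]
ft_force: [-0.7, -0.4, 0.6]
width: 0.3
t 9.97 p [444.5 387.4   1.7] jaw yaw 1.494 tilt [ 0.  0. -1.] q [ 0.7   0.65  1.8  -0.    0.69 -0.8 ] w 0.3 F [-0.7 -0.4  0.6]
  d mm [-2.8  0.1 -0.5] rot [ 0.007  0.    -0.   ] deg 0.4 d in target frame [-2.8  0.1 -0.5]
[401.35533112 382.78573298  25.        ]
[402.83818527 402.59471145  25.        ]
[404.37426336 381.7423165   10.        ]
[405.99001173 403.32658672  10.        ]
[ 2.11415497  0.75299303 -0.37724698] (array([1189.4370961 , -840.43720737,  945.48250844]), array([-0.43935961,  0.72709598, -0.54590819]))
```

Run:
```python
from h import *
b=snap('wrist'); 
def mk(p,o): return dict(mtx=b['mtx'],hand_eye=b['hand_eye'],obs=dict(ee_pos=p,orientation=o))
w2=mk([439.4,387.6,244.9],[6.4e-4,1.57144,-6e-4])
w3=mk([443.3,387.7,44.],[.0635,1.571,-.0635])
w6=mk([444.5,387.4,5.7],[0.06,1.57,-0.06])
print('handle back',tri([(w2,(321,142)),(w6,(321,171))]),tri([(w3,(322,165)),(w6,(321,171))]))
print('handle front',tri([(w2,(318,200)),(w3,(320,270))]))
print('dish',tri([(w2,(288,112)),(w6,(238,111))]),tri([(w2,(374.5,118.5)),(w6,(431,112))]),tri([(w3,(251,114)),(w6,(238,111))]))
```

```text
handle back [403.53319627 391.81501444   9.24042612] [416.98199169 392.76517691 -59.25381908]
handle front [480.13983581 386.69497472  30.83609627]
dish [361.91131652 346.33413249  13.85084539] [370.10180061 465.12272091   5.61861802] [362.6715196  347.18197986  17.68478358]
```

Run:
```python
from h import *
d=snap('wrist'); crop(d,250,150,390,370,'w7c.png',3)
print(proj(d,[[444.5,387.4,25],[434.5,387.4,25],[434.5,387.4,1.7],[444.5,387.4,1.7]]))
s=snap('scene'); crop(s,350,140,410,190,'s7c.png',12)
```

```text
[[317.31304483 245.84679099]
 [315.98297586 230.29068003]
 [316.36216855 216.99343083]
 [317.540905   231.15789812]]
```

View pics/w7c.png

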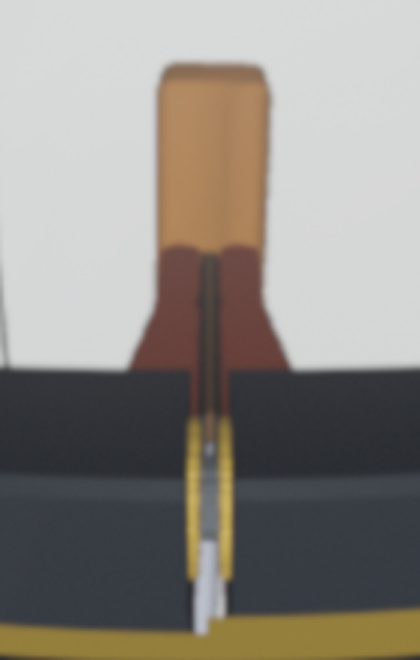

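View pics/s7c.png

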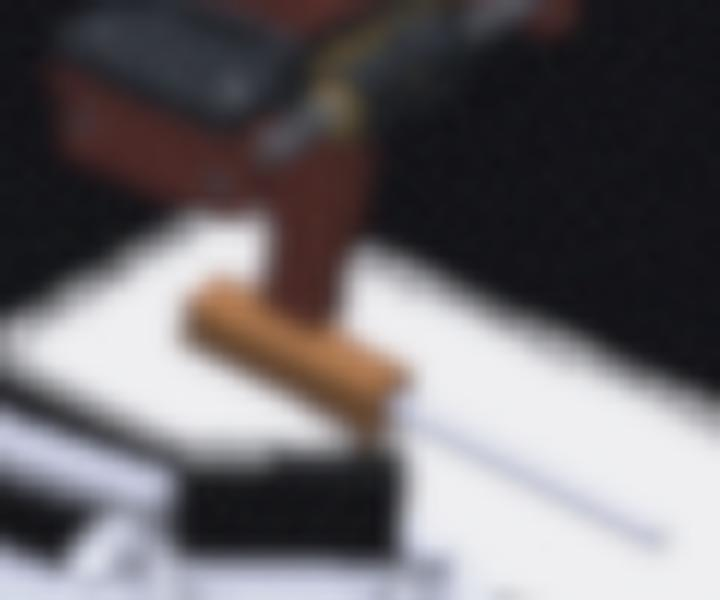

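```bash
python3 -m crank '[[[0,0,0],[0,0,0],0.05],[[0,0,0],[0,0,0],0.05],[[0,0,0],[0,0,0],0.05],[[0,0,0],[0,0,0],0.05],[[0.002,0,0],[0,0,0],0.05],[[0.002,0,0],[0,0,0],0.05],[[0.002,0,0],[0,0,0],0.05],[[0.002,0,0],[0,0,0],0.05]]'
python3 - <<'E'
from h import *
goto(444,387.5,-14,1.487)
d=snap('wrist'); crop(d,220,150,420,370,'w8c.png',3)
E
```

```text
t: 10.88
ee_pos: [444.4, 387.3, -6.6]
orientation: [0.06, 1.57, -0.06]
ft_force: [-0.3, 0.3, -0.5]
width: 48.6
t 10.88 p [444.4 387.3  -6.6] jaw yaw 1.494 tilt [-0. -0. -1.] q [ 0.7   0.66  1.8  -0.    0.68 -0.8 ] w 48.6 F [-0.3  0.3 -0.5]
  d mm [ 7.4  0.2 -0.4] rot [ 0.007 -0.     0.   ] deg 0.4 d in target frame [ 7.4  0.2 -0.4]
```

View pics/w8c.png

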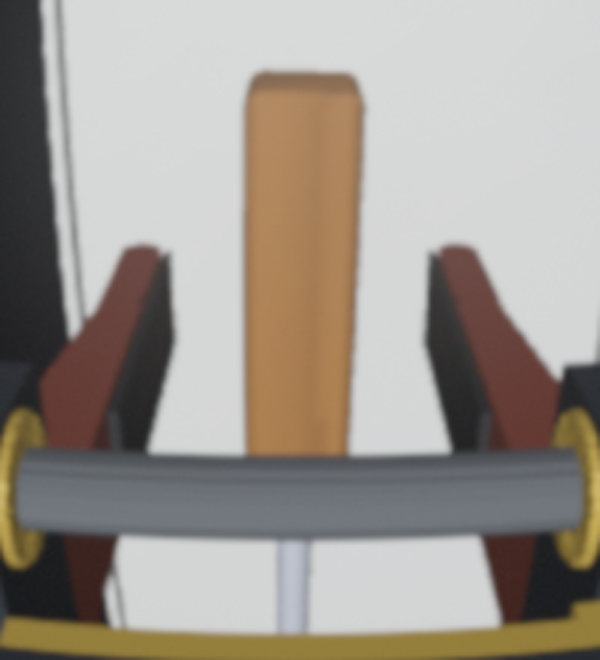

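```bash
python3 -m crank '[[[0.002,0,0],[0,0,0],0.05],[[0.002,0,0],[0,0,0],0.05],[[0.002,0,0],[0,0,0],0.05],[[0.002,0,0],[0,0,0],0.05],[[0,0,0],[0,0,0],0.05],[[0,0,0],[0,0,0],0.05],[[0,0,0],[0,0,0],0.05],[[0,0,0],[0,0,0],0.05]]'
python3 - <<'E'
from h import *
goto(444,387.5,-14,1.487)
d=snap('wrist'); crop(d,220,150,420,370,'w9c.png',3)
s=snap('scene'); crop(s,350,140,410,190,'s9c.png',12)
E
```

```text
t: 11.6
ee_pos: [444.5, 387.4, -14.2]
orientation: [0.06, 1.57, -0.06]
ft_force: [0.4, 0.7, 0.1]
width: 50.1
t 11.60 p [444.5 387.4 -14.2] jaw yaw 1.494 tilt [ 0.  0. -1.] q [ 0.7   0.67  1.8  -0.    0.67 -0.8 ] w 50.1 F [0.4 0.7 0.1]
  d mm [-0.2  0.1 -0.5] rot [ 0.007  0.    -0.   ] deg 0.4 d in target frame [-0.2  0.1 -0.5]
```

View pics/s9c.png

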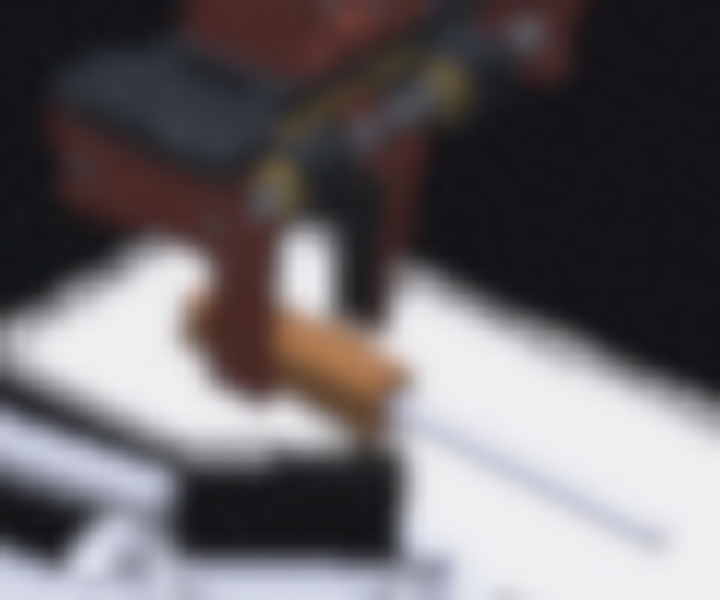

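Run:
```python
from h import *
s=snap('scene'); 
for z in (-14,0,5,10,15): print(z,(proj(s,[[445,357,z],[455,359,z],[435,357,z]])-[350,140])*12)
```

```text
-14 [[229.51026234 477.59737205]
 [260.14367105 486.35432506]
 [202.69907972 466.04402482]]
0 [[232.4023126  439.91925434]
 [263.19600778 448.63447354]
 [205.44865207 428.42097589]]
5 [[233.44221797 426.37119216]
 [264.29356485 435.07119611]
 [206.43730609 414.89298913]]
10 [[234.48585535 412.77450868]
 [265.39506983 421.45913169]
 [207.42949753 401.3165989 ]]
15 [[235.53324487 399.12894169]
 [266.50054405 407.79801659]
 [208.42524543 387.69154496]]
```

```bash
python3 -m crank '[[[0.002,0,0],[0,0,0],0.05],[[0.002,0,0],[0,0,0],0.05],[[0.002,0,0],[0,0,0],0.05],[[0.001,0,0],[0,0,0],0.05],[[0,0,0],[0,0,0],0.05],[[0,0,0],[0,0,0],0.0],[[0,0,0],[0,0,0],0.0],[[0,0,0],[0,0,0],0.0]]'
python3 -m crank '[[[0,0,0],[0,0,0],0.0],[[0,0,0],[0,0,0],0.0],[[0,0,0],[0,0,0],0.0],[[0,0,0],[0,0,0],0.0],[[0,0,0],[0,0,0],0.0],[[0,0,0],[0,0,0],0.0],[[0,0,0],[0,0,0],0.0],[[0,0,0],[0,0,0],0.0]]'
python3 - <<'E'
from h import *
goto(444,387.5,-14,1.487)
d=snap('wrist'); crop(d,220,150,420,370,'w10c.png',3)
s=snap('scene'); crop(s,350,140,410,190,'s10c.png',12)
E
```

```text
t: 12.42
ee_pos: [444.5, 387.4, -21.2]
orientation: [0.06, 1.57, -0.06]
ft_force: [-0.5, 0.8, 0.0]
width: 33.7
t: 13.08
ee_pos: [444.5, 387.4, -21.2]
orientation: [0.06, 1.57, -0.06]
ft_force: [-0.5, -0.3, 1.3]
width: 21.8
t 13.08 p [444.5 387.4 -21.2] jaw yaw 1.494 tilt [ 0.  0. -1.] q [ 0.7   0.68  1.8   0.    0.65 -0.8 ] w 21.8 F [-0.5 -0.3  1.3]
  d mm [-7.2  0.1 -0.5] rot [ 0.007  0.    -0.   ] deg 0.4 d in target frame [-7.2  0.1 -0.5]
```

View pics/s10c.png

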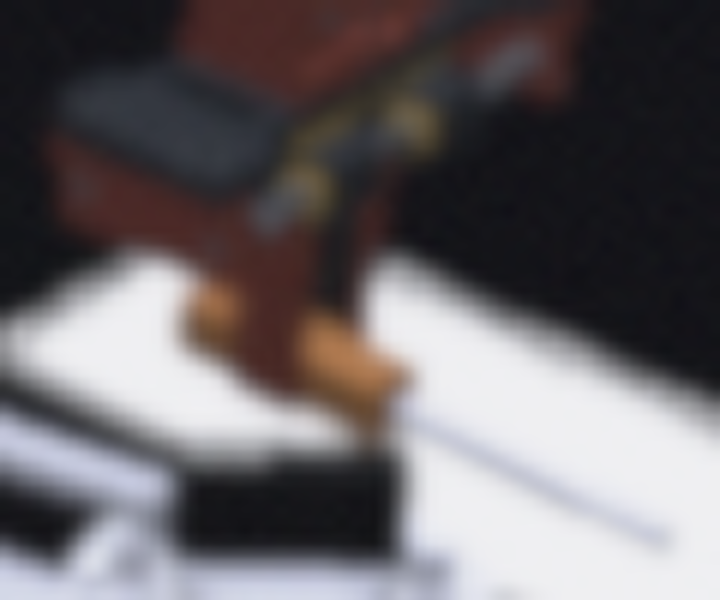

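View pics/w10c.png

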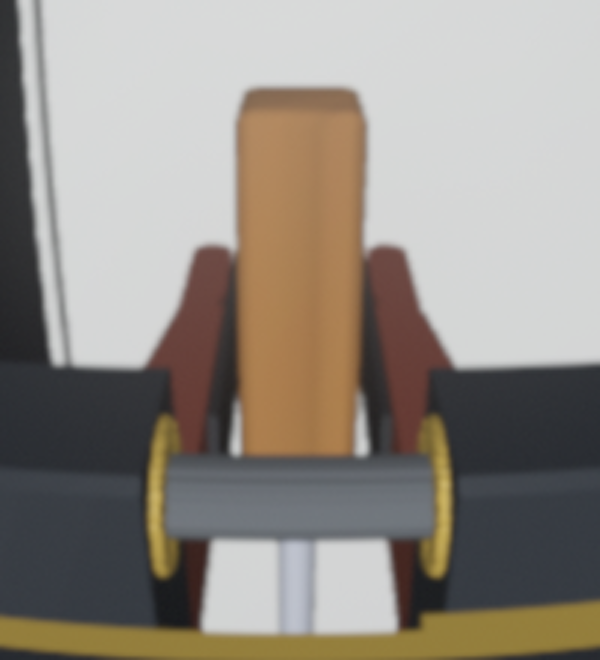

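```bash
python3 -m crank '[[[-0.005,0,0],[0,0,0],0.0],[[-0.015,0,0],[0,0,0],0.0],[[-0.02,0,0],[0,0,0],0.0],[[-0.025,0,0],[0,0,0],0.0],[[-0.03,0,0],[0,0,0],0.0],[[-0.03,0,0],[0,0,0],0.0],[[-0.03,0,0],[0,0,0],0.0],[[-0.015,0,0],[0,0,0],0.0]]'
python3 - <<'E'
from h import *
goto(456,323,150,0.117)
d=snap('wrist'); crop(d,220,150,420,370,'w11c.png',3)
E
```

```text
t: 13.85
ee_pos: [445.6, 388.3, 152.6]
orientation: [0.063, 1.567, -0.058]
ft_force: [0.9, 0.0, -1.6]
width: 21.5
t 13.85 p [445.6 388.3 152.6] jaw yaw 1.494 tilt [ 0.003  0.003 -1.   ] q [ 0.7   0.42  1.74 -0.    0.97 -0.8 ] w 21.5 F [ 0.9  0.  -1.6]
  d mm [  2.4 -64.3  15.4] rot [ 1.377e+00  1.000e-03 -5.000e-03] deg 78.9 d in target frame [ 2.6  2.7 66.1]
```

View pics/w11c.png

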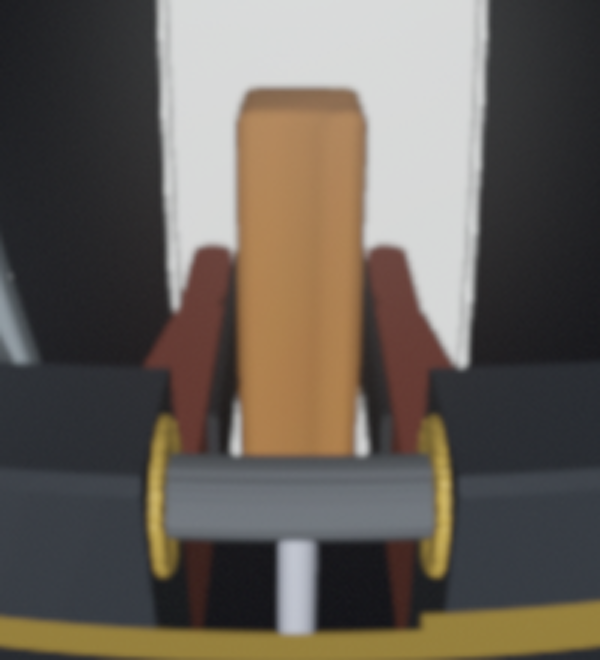

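```bash
python3 -m crank '[[[0,0,0],[0.06,0,0],0.0],[[0,0,0],[0.11,0,0],0.0],[[0,0,0],[0.11,0,0],0.0],[[0,0,0],[0.11,0,0],0.0],[[0,0,0],[0.11,0,0],0.0],[[0,0,0],[0.11,0,0],0.0],[[0,0,0],[0.11,0,0],0.0],[[0,0,0],[0.11,0,0],0.0]]'
python3 -m crank '[[[0,0,0],[0.11,0,0],0.0],[[0,0,0],[0.11,0,0],0.0],[[0,0,0],[0.11,0,0],0.0],[[0,0,0],[0.11,0,0],0.0],[[0,0,0],[0.107,0,0],0.0],[[0,0,0],[0,0,0],0.0],[[0,0,0],[0,0,0],0.0],[[0,0,0],[0,0,0],0.0]]'
python3 - <<'E'
from h import *
goto(449.3,382.3,20,0.117)
t=snap('top'); crop(t,140,130,340,270,'t5c.png',4)
d=snap('wrist','w12.png')
s=snap('scene'); crop(s,320,130,450,210,'s5c.png',6)
E
```

```text
t: 14.57
ee_pos: [443.9, 386.8, 147.7]
orientation: [0.711, 1.452, -0.713]
ft_force: [0.2, 0.7, -0.1]
width: 21.9
t: 15.23
ee_pos: [444.2, 387.1, 148.2]
orientation: [1.12, 1.264, -1.121]
ft_force: [-0.2, -0.2, -1.7]
width: 21.7
t 15.23 p [444.2 387.1 148.2] jaw yaw 0.120 tilt [-0.001 -0.001 -1.   ] q [ 0.7   0.43  1.75 -0.    0.97  0.58] w 21.7 F [-0.2 -0.2 -1.7]
  d mm [128.2   4.6   5.3] rot [0.003 0.    0.001] deg 0.2 d in target frame [128.2   4.5   5.4]
```

View pics/t5c.png

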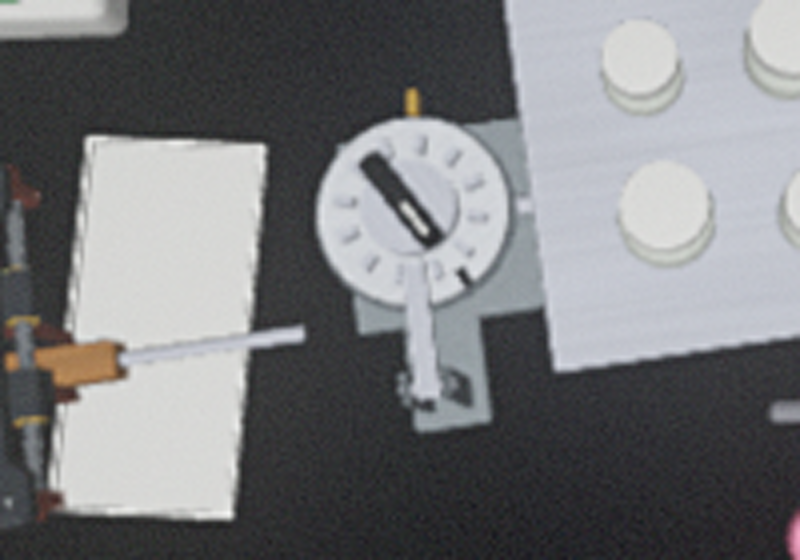

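View pics/w12.png

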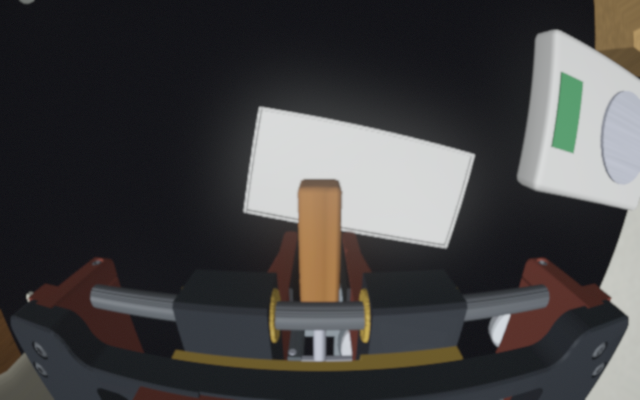

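View pics/s5c.png

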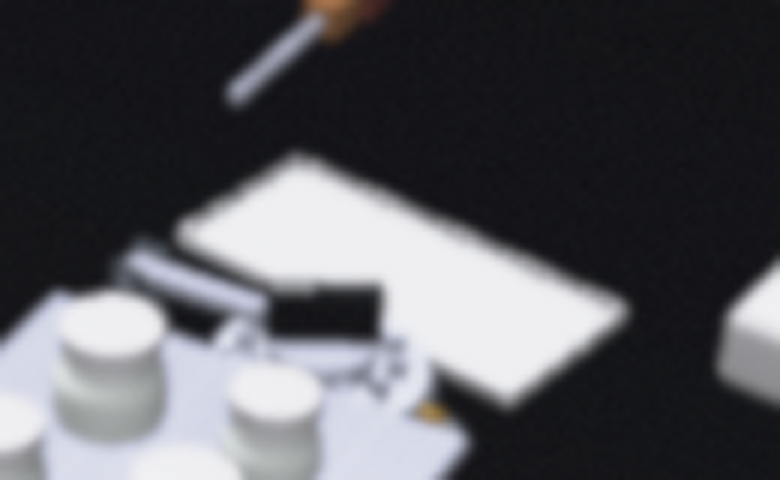

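Run:
```python
from h import *
t=snap('top'); s=snap('scene')
print('tip',tri([(t,(216,213.25)),(s,(358.7,146.3))]))
f=lambda x,y:(140+x/4,130+y/4)
O=np.array([575,14.5,0]);a=.117;ex=np.array([np.cos(a),np.sin(a),0]);ey=np.array([-np.sin(a),np.cos(a),0])
L=lambda x,y,z:O+x*ex+y*ey+[0,0,z]
toL=lambda P:np.array([(P-O)@ex,(P-O)@ey,P[2]])
for n,p,z in [('bar end',(418,265),91),('bar hinge end',(427,400),91),('post L',(400,385),87),('knob A',(370,157),125),('knob B',(434,243),125),('mark',(467,276),90),('idx',(412,100),90),('wheel c',(414,213),88)]:
    print(n,toL(atz(t,f(*p),z)).round(1))
print('scene knob bottom', [toL(atz(s,(320+x/6,130+y/6),z)).round(1) for x,y,z in [(272,288,125),(382,288,125),(272,335,91),(377,340,91)]])
print((proj(t,[L(-115,200,87),L(-37,200,91),L(0,200,0),L(-82,240,185)])-[140,130])*4)
print((proj(s,[L(-115,200,87),L(-37,200,91),L(-115,200,95)])-[320,130])*6)
```

```text
tip [460.98306375 249.84129528 182.73183273]
bar end [-40.8 196.3  91. ]
bar hinge end [-123.9  200.5   91. ]
post L [-112.1  216.4   87. ]
knob A [ 22.1 211.1 125. ]
knob B [-35.4 179.4 125. ]
mark [-51.8 167.5  90. ]
idx [ 63.7 188.1  90. ]
wheel c [ -7.5 195.5  88. ]
scene knob bottom [array([-17.2, 173. , 125. ]), array([ 32.1, 204.2, 125. ]), array([-17.8, 178.5,  91. ]), array([ 32. , 204.6,  91. ])]
[[427.32492627 385.85810588]
 [411.249386   259.84971464]
 [432.02758311 227.89451598]
 [313.89447623 322.90900454]]
[[136.09986899 268.52674126]
 [259.5115734  305.01813362]
 [136.50881131 256.61086005]]
```

```bash
python3 -m crank '[[[0.01,0,0],[0,0,0],0.0],[[0.02,0,0],[0,0,0],0.0],[[0.025,0,0],[0,0,0],0.0],[[0.025,0,0],[0,0,0],0.0],[[0.025,0,0],[0,0,0],0.0],[[0.016,0,0],[0,0,0],0.0],[[0.007,0,0],[0,0,0],0.0],[[0,0,0],[0,0,0],0.0]]'
python3 - <<'E'
from h import *
goto(444.2,387.1,20,0.12)
t=snap('top'); crop(t,140,130,340,270,'t6c.png',4)
s=snap('scene'); crop(s,320,130,450,210,'s6c.png',6)
E
```

```text
t: 16.15
ee_pos: [443.3, 386.4, 18.6]
orientation: [1.119, 1.263, -1.126]
ft_force: [-0.6, 0.1, -1.5]
width: 21.8
t 16.15 p [443.3 386.4  18.6] jaw yaw 0.117 tilt [-0.003 -0.002 -1.   ] q [ 0.7   0.62  1.8  -0.    0.73  0.58] w 21.8 F [-0.6  0.1 -1.5]
  d mm [-1.5  1.  -0.6] rot [-0.003  0.002  0.003] deg 0.3 d in target frame [-1.4  1.  -0.6]
```

View pics/t6c.png

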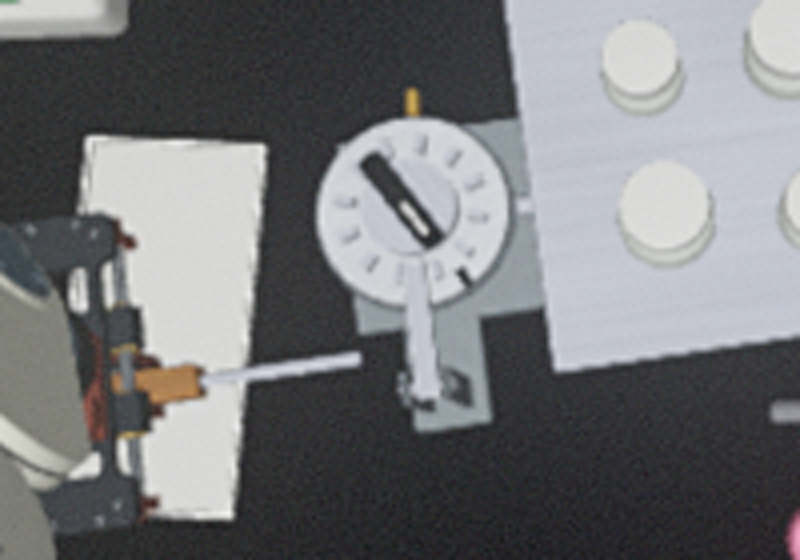

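View pics/s6c.png

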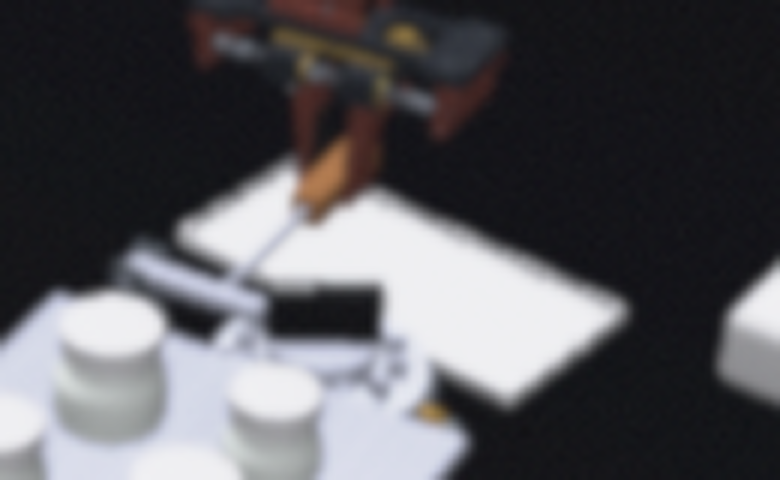

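```bash
python3 -m crank '[[[0,0,0.005],[0,0,0],0.0],[[0,0,0.01],[0,0,0],0.0],[[0,0,0.012],[0,0,0],0.0],[[0,0,0.012],[0,0,0],0.0],[[0,0,0.012],[0,0,0],0.0],[[0,0,0.012],[0,0,0],0.0],[[0,0,0.006],[0,0,0],0.0],[[0,0,0],[0,0,0],0.0]]'
python3 - <<'E'
from h import *
goto(452.2,319,20,0.12)
t=snap('top'); crop(t,140,130,340,270,'t7c.png',4)
s=snap('scene'); crop(s,320,130,450,210,'s7c.png',6)
E
```

```text
t: 16.92
ee_pos: [452.6, 317.0, 20.7]
orientation: [1.123, 1.262, -1.125]
ft_force: [-0.1, 0.3, -1.2]
width: 21.9
t 16.92 p [452.6 317.   20.7] jaw yaw 0.115 tilt [-0.001 -0.    -1.   ] q [ 0.59  0.58  1.88 -0.    0.68  0.47] w 21.9 F [-0.1  0.3 -1.2]
  d mm [ 0.7 -0.2 -2. ] rot [-0.005  0.     0.001] deg 0.3 d in target frame [ 0.7 -0.1 -2. ]
```

View pics/t7c.png

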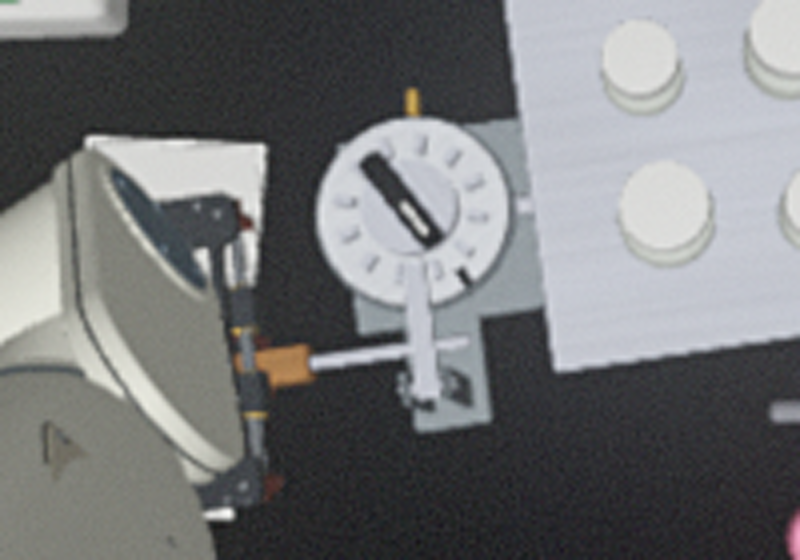

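View pics/s7c.png

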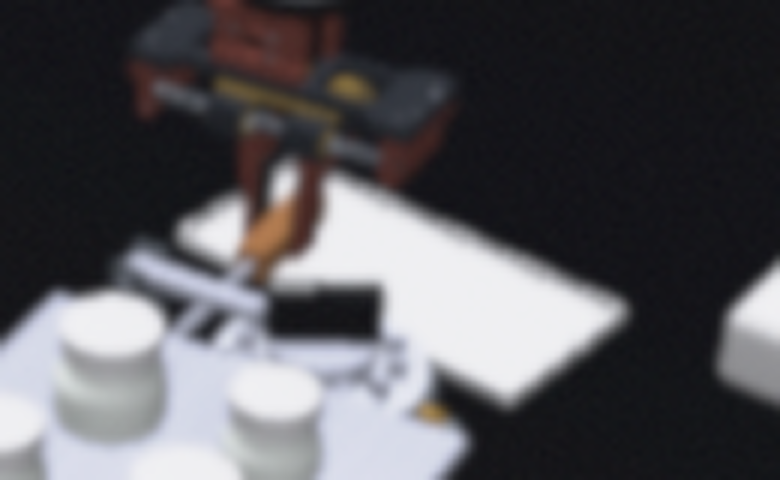

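```bash
python3 -m crank '[[[-0.007,0,0],[0,0,0],0.0],[[-0.01,0,0],[0,0,0],0.0],[[-0.01,0,0],[0,0,0],0.0],[[-0.01,0,0],[0,0,0],0.0],[[-0.01,0,0],[0,0,0],0.0],[[-0.008,0,0],[0,0,0],0.0],[[-0.006,-0.008,0],[0,0,0],0.0],[[-0.006,-0.01,0],[0,0,0],0.0]]'
python3 -m crank '[[[0,-0.006,0],[0,0,0],0.0],[[0,-0.006,0],[0,0,0],0.0],[[0,-0.006,0],[0,0,0],0.0],[[0,-0.002,0],[0,0,0],0.0],[[0,0,0],[0,0,0],0.0],[[0,0,0],[0,0,0],0.0],[[0,0,0],[0,0,0],0.0],[[0,0,0],[0,0,0],0.0]]'
python3 - <<'E'
from h import *
goto(452.2,319,20,0.12)
t=snap('top'); crop(t,140,130,340,270,'t8c.png',4)
s=snap('scene'); crop(s,320,130,450,210,'s8c.png',6)
E
```

```text
t: 17.68
ee_pos: [434.8, 317.0, 88.8]
orientation: [1.124, 1.262, -1.121]
ft_force: [-0.3, -0.1, -1.2]
width: 21.6
t: 18.35
ee_pos: [415.1, 314.4, 87.6]
orientation: [1.123, 1.262, -1.123]
ft_force: [0.2, -0.6, -0.9]
width: 21.6
t 18.35 p [415.1 314.4  87.6] jaw yaw 0.117 tilt [ 0.  0. -1.] q [ 0.63  0.43  1.93 -0.    0.78  0.51] w 21.6 F [ 0.2 -0.6 -0.9]
  d mm [67.6 37.4 -0.2] rot [-0.003  0.    -0.   ] deg 0.2 d in target frame [67.6 37.4 -0.1]
```

View pics/t8c.png

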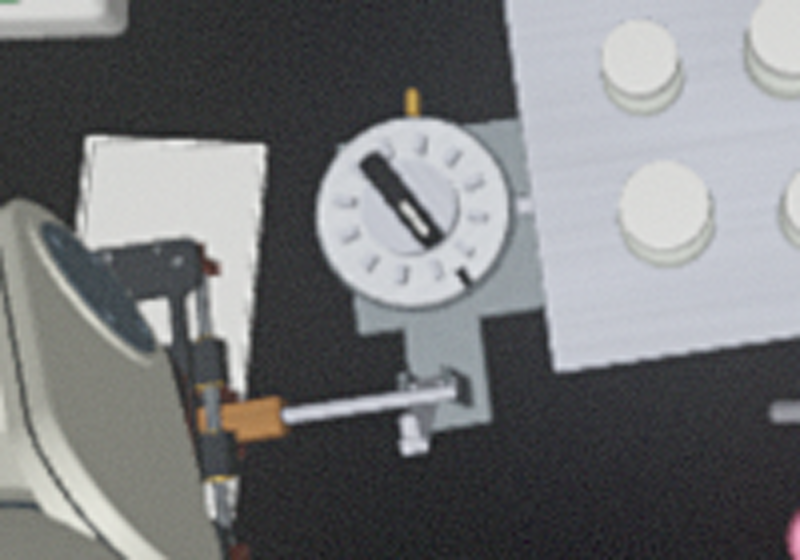

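View pics/s8c.png

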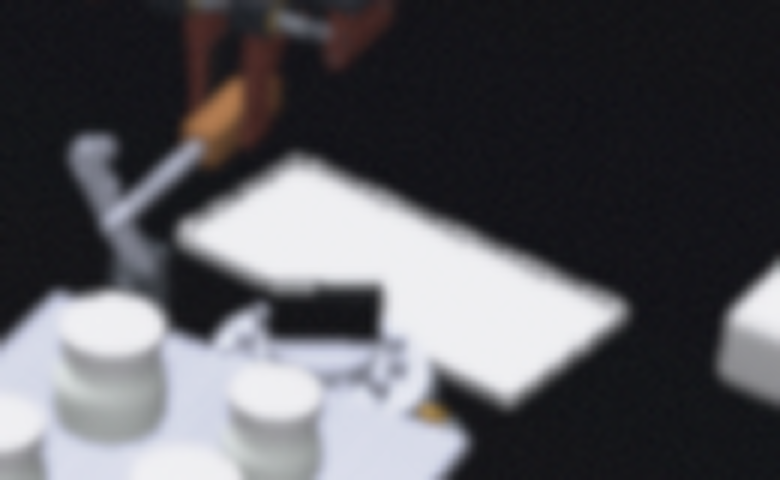

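```bash
python3 -m crank '[[[0,0.008,0],[0,0,0],0.0],[[0,0.004,-0.008],[0,0,0],0.0],[[0,0,-0.015],[0,0,0],0.0],[[0,0,-0.018],[0,0,0],0.0],[[0,0,-0.018],[0,0,0],0.0],[[-0.01,0.005,-0.012],[0,0,0],0.0],[[-0.02,0.008,0],[0,0,0],0.0],[[-0.02,0.005,0],[0,0,0],0.0]]'
python3 -m crank '[[[-0.005,0,0],[-0.05,0,0],0.0],[[0,0,0],[-0.11,0,0],0.0],[[0,0,0],[-0.11,0,0],0.0],[[0,0,0],[-0.11,0,0],0.0],[[0,0,0],[-0.11,0,0],0.0],[[0,0,0],[-0.11,0,0],0.0],[[0,0,0],[-0.11,0,0],0.0],[[0,0,0],[-0.11,0,0],0.0]]'
python3 -m crank '[[[0,0,0],[-0.11,0,0],0.0],[[0,0,0],[-0.11,0,0],0.0],[[0,0,0],[-0.11,0,0],0.0],[[0,0,0],[-0.11,0,0],0.0],[[0,0,0],[-0.11,0,0],0.0],[[0,0,0],[0,0,0],0.0],[[0,0,0],[0,0,0],0.0],[[0,0,0],[0,0,0],0.0]]'
python3 - <<'E'
from h import *
goto(444.5,389,-20,1.495)
d=snap('wrist','w13.png')
t=snap('top'); crop(t,140,130,340,270,'t9c.png',4)
E
```

```text
t: 19.12
ee_pos: [436.0, 390.4, 137.6]
orientation: [1.121, 1.263, -1.122]
ft_force: [0.0, -0.0, -0.6]
width: 21.6
t: 19.78
ee_pos: [436.2, 389.8, 142.7]
orientation: [0.492, 1.514, -0.491]
ft_force: [-0.9, -0.8, -0.7]
width: 21.7
t: 20.45
ee_pos: [436.2, 389.1, 142.7]
orientation: [0.068, 1.57, -0.068]
ft_force: [-0.5, -0.0, -1.1]
width: 21.9
t 20.45 p [436.2 389.1 142.7] jaw yaw 1.484 tilt [ 0.  0. -1.] q [ 0.71  0.43  1.76  0.    0.95 -0.78] w 21.9 F [-0.5 -0.  -1.1]
  d mm [162.7   0.6   8.3] rot [-0.011 -0.    -0.   ] deg 0.6 d in target frame [162.7   0.6   8.3]
```

View pics/t9c.png

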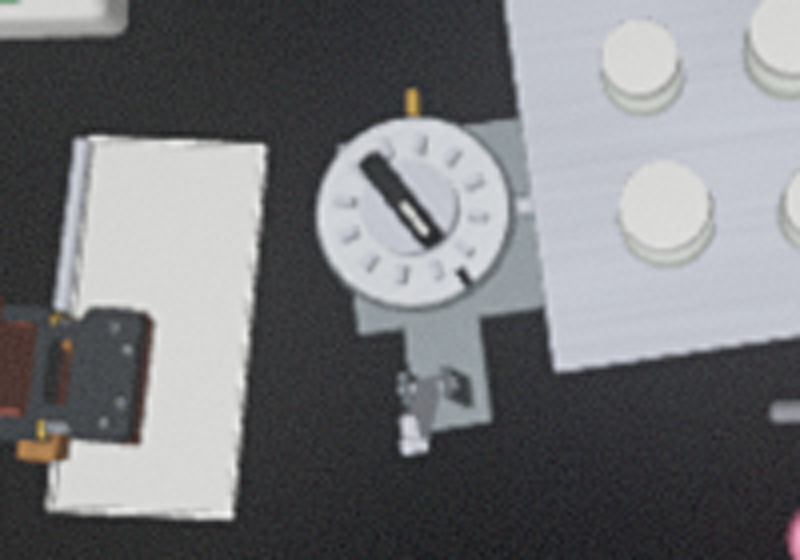

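View pics/w13.png

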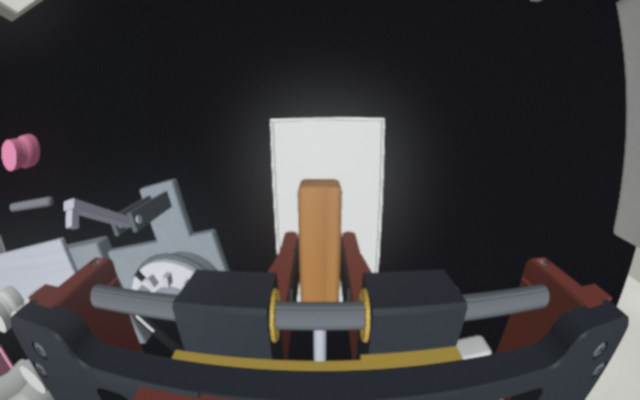

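```bash
python3 -m crank '[[[0.01,0,0.004],[-0.01,0,0],0.0],[[0.025,0,0.004],[0,0,0],0.0],[[0.03,0,0],[0,0,0],0.0],[[0.03,0,0],[0,0,0],0.0],[[0.025,0,0],[0,0,0],0.0],[[0.015,0,0],[0,0,0],0.0],[[0.007,0,0],[0,0,0],0.0],[[0,0,0],[0,0,0],0.0]]'
python3 -m crank '[[[0.006,0,0],[0,0,0],0.0],[[0.006,0,0],[0,0,0],0.0],[[0.005,0,0],[0,0,0],0.0],[[0.002,0,0],[0,0,0],0.0],[[0,0,0],[0,0,0],0.0],[[0,0,0],[0,0,0],0.0],[[0,0,0],[0,0,0],0.0],[[0,0,0],[0,0,0],0.0]]'
python3 - <<'E'
from h import *
goto(444.5,389,-21,1.495)
E
```

```text
t: 21.22
ee_pos: [443.3, 386.8, -1.4]
orientation: [0.056, 1.573, -0.06]
ft_force: [0.9, -0.6, -0.4]
width: 21.8
t: 21.88
ee_pos: [444.5, 388.0, -17.9]
orientation: [0.058, 1.57, -0.058]
ft_force: [-0.1, 0.9, -0.5]
width: 21.8
t 21.88 p [444.5 388.  -17.9] jaw yaw 1.497 tilt [ 0.001  0.    -1.   ] q [ 0.7   0.68  1.8  -0.    0.66 -0.8 ] w 21.8 F [-0.1  0.9 -0.5]
  d mm [ 3.1  1.  -0.1] rot [ 0.002  0.    -0.   ] deg 0.1 d in target frame [ 3.1  1.  -0.1]
```

Now set it down, open, and rise.

```bash
python3 -m crank '[[[0.002,0,0],[0,0,0],0.0],[[0,0,0],[0,0,0],0.0],[[0,0,0],[0,0,0],0.025],[[0,0,0],[0,0,0],0.05],[[0,0,0],[0,0,0],0.05],[[0,0,0],[0,0,0],0.05],[[0,0,0],[0,0,0],0.05],[[-0.01,0,0],[0,0,0],0.05]]'
python3 -m crank '[[[-0.02,0,0],[0,0,0],0.05],[[-0.03,0,0],[0,0,0],0.05],[[-0.035,0,0],[0,0,0],0.05],[[-0.035,0,0],[0,0,0],0.05],[[-0.035,0,0],[0,0,0],0.05],[[-0.02,0,0],[0,0,0],0.05],[[-0.01,0,0],[0,0,0],0.05],[[0,0,0],[0,0,0],0.05]]'
python3 - <<'E'
from h import *
d=snap('wrist','w14.png')
t=snap('top'); crop(t,140,130,340,270,'t10c.png',4)
# fine wheel analysis
crop(t,210,140,280,215,'t10w.png',8)
goto(551,213,150,-0.9)
E
```

```text
t: 22.55
ee_pos: [443.3, 386.9, -11.4]
orientation: [0.056, 1.572, -0.06]
ft_force: [-0.5, 0.7, -0.1]
width: 49.8
t: 23.22
ee_pos: [445.4, 388.7, 177.7]
orientation: [0.061, 1.566, -0.055]
ft_force: [-0.1, 0.2, -0.3]
width: 49.9
t 23.32 p [443.8 387.4 174.1] jaw yaw 1.497 tilt [-0.001 -0.    -1.   ] q [ 0.7   0.4   1.73  0.    1.02 -0.8 ] w 49.9 F [-0.3  0.1  0. ]
  d mm [  24.1 -166.   119.8] rot [2.397e+00 0.000e+00 1.000e-03] deg 137.3 d in target frame [ 24.1 203.2  24.4]
```

View pics/w14.png

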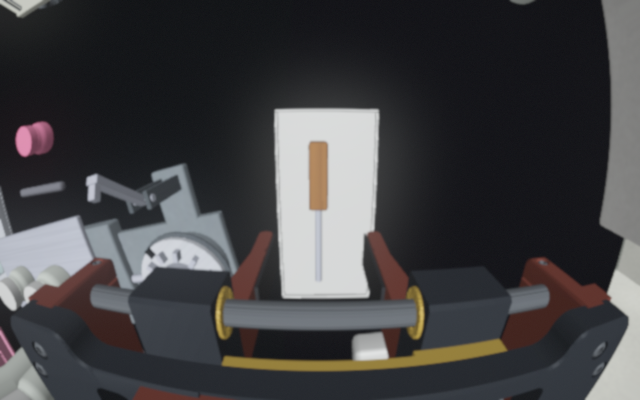

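View pics/t10w.png

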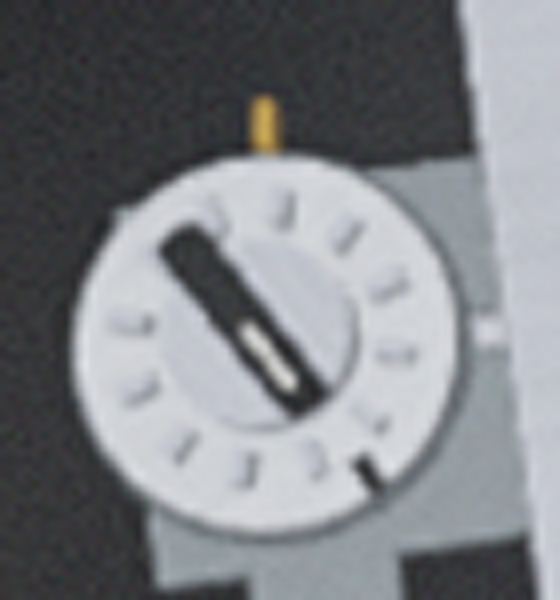

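Run:
```python
from h import *
t=snap('top')
f=lambda x,y:(210+x/8,140+y/8)
O=np.array([575,14.5,0]);a=.117;ex=np.array([np.cos(a),np.sin(a),0]);ey=np.array([-np.sin(a),np.cos(a),0])
L=lambda x,y,z:O+x*ex+y*ey+[0,0,z]
print('axis lift',L(0,200,0))
for z in (75,80,85): 
    c=atz(t,f(266,345),z); m=atz(t,f(368,475),z); i=atz(t,f(264,150),z)
    r=np.linalg.norm(atz(t,f(460,345),z)-atz(t,f(72,345),z))/2
    am=np.arctan2(*(m-c)[[1,0]]); ai=np.arctan2(*(i-c)[[1,0]])
    print(z,c.round(1),'r',r.round(1),'mark',am,np.linalg.norm(m-c).round(1),'idx',ai,np.linalg.norm(i-c).round(1),'delta',ai-am)
for z in (110,120): 
    A=atz(t,f(180,240),z);B=atz(t,f(312,402),z); print('knob',z,((A+B)/2).round(1),np.arctan2(*(B-A)[[1,0]]),np.linalg.norm(A-B))
print('wheel zero dir in lift', )
```

```text
axis lift [551.65335057 213.13266086   0.        ]
75 [547.7 211.   75. ] r 60.8 mark -2.4953951659012583 52.9 idx 0.011489587988737138 62.9 delta 2.5068847538899957
80 [546.7 210.   80. ] r 60.5 mark -2.4953951659012583 52.6 idx 0.01148958798873743 62.6 delta 2.5068847538899957
85 [545.7 209.   85. ] r 60.2 mark -2.4953951659012588 52.3 idx 0.011489587988737289 62.3 delta 2.506884753889996
knob 110 [548.4 210.1 110. ] -2.477571884094311 64.94922471401087
knob 120 [546.3 208.  120. ] -2.4775718840943117 64.24756263646664
wheel zero dir in lift
```

```bash
python3 -m crank '[[[0,0,0],[0.12,0,0],0.05],[[0,0,0],[0.12,0,0],0.05],[[0,0,0],[0.12,0,0],0.05],[[0,0,0],[0.12,0,0],0.05],[[0,0,0],[0.12,0,0],0.05],[[0,0,0],[0.12,0,0],0.05],[[0,0,0],[0.12,0,0],0.05],[[0,0,0],[0.12,0,0],0.05]]'
python3 -m crank '[[[0,0,0],[0.12,0,0],0.05],[[0,0,0],[0.12,0,0],0.05],[[0,0,0],[0.12,0,0],0.05],[[0,0,0],[0.12,0,0],0.05],[[0,0,0],[0.12,0,0],0.05],[[0,0,0],[0.12,0,0],0.05],[[0,0,0],[0.12,0,0],0.05],[[0,0,0],[0.12,0,0],0.05]]'
python3 -m crank '[[[0,0,0],[0.12,0,0],0.05],[[0,0,0],[0.12,0,0],0.05],[[0,0,0],[0.12,0,0],0.05],[[0,0,0],[0.12,0,0],0.05],[[0,0.025,0.003],[0,0,0],0.05],[[0,0.03,0.004],[0,0,0],0.05],[[0,0.03,0.004],[0,0,0],0.05],[[0,0.03,0.004],[0,0,0],0.05]]'
python3 - <<'E'
from h import *
goto(548.5,211,150,-0.907)
E
```

```text
t: 24.03
ee_pos: [443.2, 386.8, 172.2]
orientation: [0.807, 1.416, -0.813]
ft_force: [-0.0, 1.0, 0.6]
width: 50.0
t: 24.7
ee_pos: [443.2, 386.9, 172.2]
orientation: [1.514, 0.974, -1.521]
ft_force: [-1.2, -0.8, 0.0]
width: 50.0
t: 25.37
ee_pos: [502.9, 286.6, 172.3]
orientation: [1.831, 0.637, -1.839]
ft_force: [0.1, -0.1, -0.1]
width: 49.8
t 25.37 p [502.9 286.6 172.3] jaw yaw -0.902 tilt [-0.004 -0.002 -1.   ] q [ 0.5   0.38  1.75 -0.    1.01  1.4 ] w 49.8 F [ 0.1 -0.1 -0.1]
  d mm [22.3 87.6 11. ] rot [0.005 0.004 0.001] deg 0.4 d in target frame [22.3 87.7 10.6]
```

```bash
python3 -m crank '[[[0,0.022,0.003],[0,0,0],0.05],[[0,0.022,0.003],[0,0,0],0.05],[[0,0.02,0.003],[0,0,0],0.05],[[0,0.014,0.002],[0,0,0],0.05],[[0,0.006,0],[0,0,0],0.05],[[0,0,0],[0,0,0],0.05],[[0,0,0],[0,0,0],0.05],[[0,0,0],[0,0,0],0.05]]'
python3 - <<'E'
from h import *
goto(548.5,211,150,-0.907)
d=snap('wrist','w15.png'); crop(d,220,80,420,240,'w15c.png',4)
import pickle; pickle.dump(d,open('w15.pkl','wb'))
E
```

```text
t: 26.03
ee_pos: [546.5, 216.1, 174.3]
orientation: [1.835, 0.638, -1.837]
ft_force: [-0.4, -0.4, 0.7]
width: 49.7
t 26.03 p [546.5 216.1 174.3] jaw yaw -0.902 tilt [-0.001 -0.    -1.   ] q [0.36 0.39 1.73 0.   1.02 1.26] w 49.7 F [-0.4 -0.4  0.7]
  d mm [24.3  5.3  1.6] rot [0.005 0.001 0.   ] deg 0.3 d in target frame [24.3  5.3  1.6]
```

View pics/w15.png

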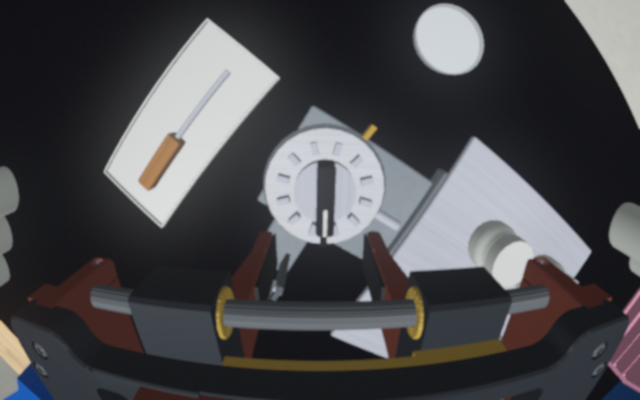

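View pics/w15c.png

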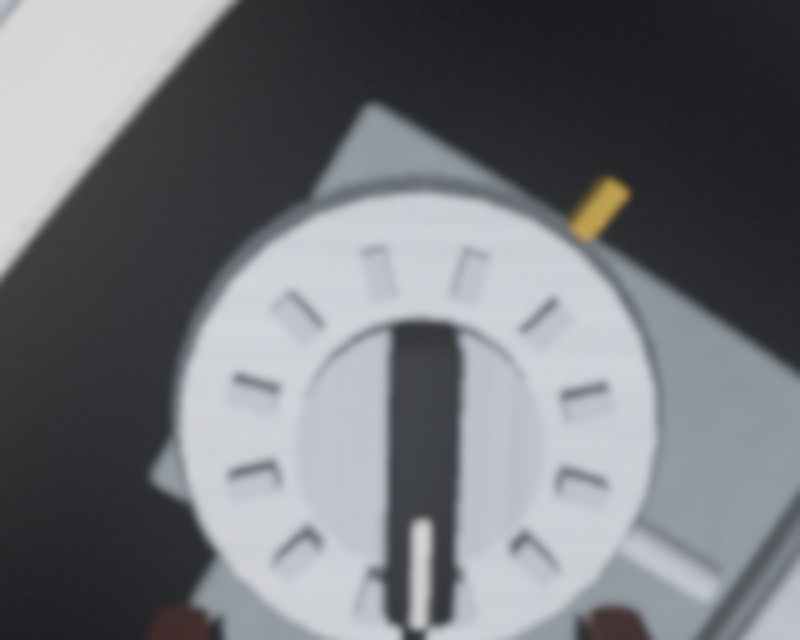

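Run:
```python
from h import *
import pickle; d=pickle.load(open('w15.pkl','rb'))
f=lambda x,y:(220+x/4,80+y/4)
for z in (75,80,85):
    P=[atz(d,f(*p),z) for p in [(178,415),(657,415),(417,190),(417,640)]]
    c=(P[0]+P[1])/2; print(z,'LR',c.round(1),np.linalg.norm(P[0]-P[1]).round(1),'TB',((P[2]+P[3])/2).round(1),np.linalg.norm(P[2]-P[3]).round(1))
    # circle fit
    pts=[(178,415),(657,415),(417,190),(250,245),(590,250),(200,520),(630,530)]
    Q=np.array([atz(d,f(*p),z)[:2] for p in pts]); A=np.c_[2*Q,np.ones(len(Q))]; s=np.linalg.lstsq(A,(Q**2).sum(1),rcond=None)[0]
    print('  fit',s[:2].round(1),np.sqrt(s[2]+s[:2]@s[:2]).round(1))
    i0=atz(d,f(582,240),z); i1=atz(d,f(618,185),z)
    print('  idx',np.arctan2(i0[1]-s[1],i0[0]-s[0]),np.arctan2(i1[1]-s[1],i1[0]-s[0]),np.hypot(*(i0[:2]-s[:2])))
for z in (115,121):
    A=atz(d,f(426,322),z);B=atz(d,f(417,628),z); print(z,((A+B)/2).round(1),np.linalg.norm(A-B),np.arctan2(*(B-A)[[1,0]]))
```

```text
75 LR [556.2 218.7  75. ] 116.6 TB [554.  217.2  75. ] 112.7
  fit [553.2 216.3] 58.8
  idx -0.02348190680761046 0.00420661781321792 60.04719198682259
80 LR [557.1 219.5  80. ] 114.6 TB [554.9 218.   80. ] 110.8
  fit [554.2 217.1] 57.8
  idx -0.02348190680763516 0.0042066178131977645 59.01157580278534
85 LR [558.  220.3  85. ] 112.6 TB [555.8 218.9  85. ] 108.8
  fit [555.1 218. ] 56.8
  idx -0.02348190680762922 0.0042066178132031005 57.975959618745996
115 [552.5 215.6 115. ] 67.36683549901281 -2.4941798291372668
121 [553.8 216.8 121. ] 65.74945213775025 -2.4941798291372668
```

```bash
python3 -m crank '[[[0,0.005,-0.0015],[0,0,0],0.05],[[0.015,0,0],[0,0,0],0.05],[[0.02,0,0],[0,0,0],0.05],[[0.02,0,0],[0,0,0],0.05],[[0.015,0,0],[0,0,0],0.05],[[0.01,0,0],[0,0,0],0.05],[[0,0,0],[0,0,0],0.05],[[0,0,0],[0,0,0],0.05]]'
python3 - <<'E'
from h import *
goto(551,213,63,-0.907)
d=snap('wrist','w16.png')
s=snap('scene'); crop(s,330,110,440,220,'s11c.png',6)
E
```

```text
t: 26.75
ee_pos: [551.3, 212.7, 94.7]
orientation: [1.835, 0.637, -1.836]
ft_force: [0.5, 0.8, -0.6]
width: 49.9
t 26.75 p [551.3 212.7  94.7] jaw yaw -0.903 tilt [-0. -0. -1.] q [ 0.35  0.5   1.77 -0.    0.87  1.25] w 49.9 F [ 0.5  0.8 -0.6]
  d mm [31.7 -0.5  0. ] rot [0.004 0.001 0.   ] deg 0.3 d in target frame [31.7 -0.5  0. ]
```

View pics/w16.png

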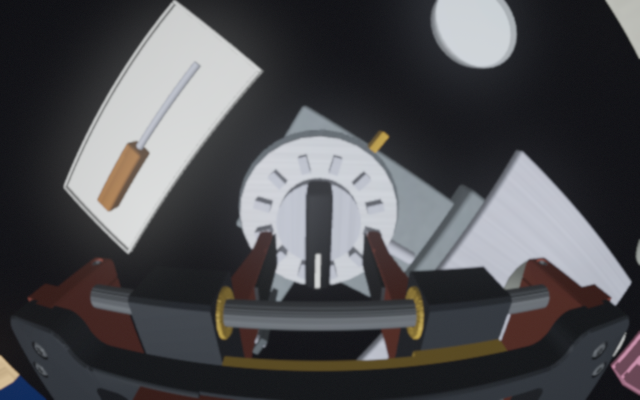

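View pics/s11c.png

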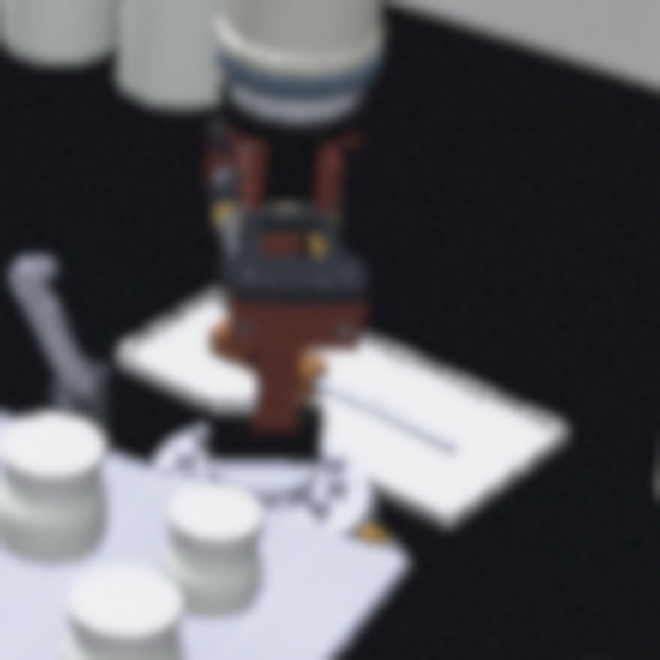

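```bash
python3 -m crank '[[[0.012,0,0],[0,0,0],0.05],[[0.012,0,0],[0,0,0],0.05],[[0.006,0,0],[0,0,0],0.05],[[0.002,0,0],[0,0,0],0.05],[[0,0,0],[0,0,0],0.05],[[0,0,0],[0,0,0],0.0],[[0,0,0],[0,0,0],0.0],[[0,0,0],[0,0,0],0.0]]'
python3 -m crank '[[[0,0,0],[0,0,0],0.0],[[0,0,0],[0,0,0],0.0],[[0,0,0],[0,0,0],0.0],[[0,0,0],[0,0,0],0.0],[[0,0,0],[0,0,0],0.0],[[0,0,0],[0,0,0],0.0],[[0,0,0],[0,0,0],0.0],[[0,0,0],[0,0,0],0.0]]'
python3 - <<'E'
from h import *
goto(551,213,63,-0.907)
d=snap('wrist','w17.png'); t=snap('top');crop(t,140,130,340,270,'t11c.png',4)
E
```

```text
t: 27.52
ee_pos: [551.7, 212.5, 63.1]
orientation: [1.837, 0.637, -1.836]
ft_force: [0.4, -0.7, -0.4]
width: 33.7
t: 28.18
ee_pos: [550.8, 213.3, 63.0]
orientation: [1.837, 0.638, -1.837]
ft_force: [-3.3, 5.8, 1.9]
width: 15.9
t 28.18 p [550.8 213.3  63. ] jaw yaw -0.904 tilt [-0.001  0.001 -1.   ] q [0.35 0.55 1.79 0.   0.81 1.25] w 15.9 F [-3.3  5.8  1.9]
  d mm [0.  0.4 0. ] rot [ 0.003 -0.     0.001] deg 0.2 d in target frame [0.  0.4 0. ]
```

View pics/w17.png

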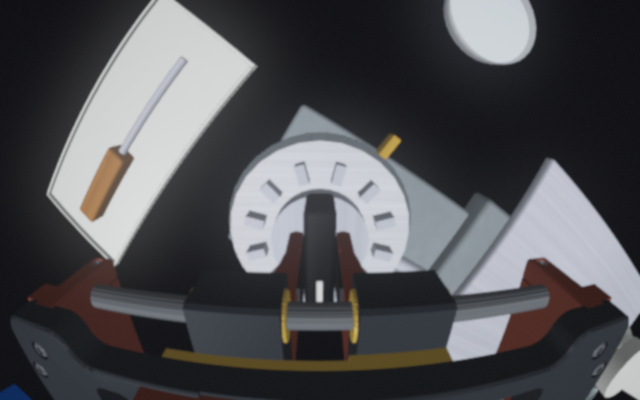

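```bash
python3 -m crank '[[[0,0,0],[-0.04,0,0],0.0],[[0,0,0],[-0.07,0,0],0.0],[[0,0,0],[-0.08,0,0],0.0],[[0,0,0],[-0.08,0,0],0.0],[[0,0,0],[-0.08,0,0],0.0],[[0,0,0],[-0.08,0,0],0.0],[[0,0,0],[-0.07,0,0],0.0],[[0,0,0],[0,0,0],0.0]]'
python3 - <<'E'
from h import *
goto(551,213,63,-0.907)
print(ctrl.get_obs()['moment'].round(2))
d=snap('wrist','w18.png')
E
```

```text
t: 28.95
ee_pos: [550.9, 213.3, 63.0]
orientation: [1.498, 0.994, -1.497]
ft_force: [-2.8, 4.3, 1.2]
width: 16.0
t 28.95 p [550.9 213.3  63. ] jaw yaw -0.400 tilt [-0.001  0.001 -1.   ] q [0.35 0.55 1.79 0.   0.81 0.75] w 16.0 F [-2.8  4.3  1.2]
  d mm [0.  0.2 0.2] rot [ 0.507 -0.001  0.001] deg 29.1 d in target frame [0.  0.3 0.1]
[0.7  0.62 0.21]
```

View pics/w18.png

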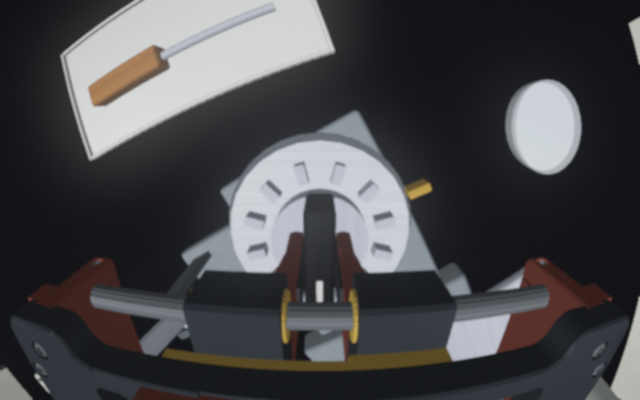

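```bash
python3 -m crank '[[[0,0,0],[-0.06,0,0],0.0],[[0,0,0],[-0.09,0,0],0.0],[[0,0,0],[-0.09,0,0],0.0],[[0,0,0],[-0.09,0,0],0.0],[[0,0,0],[-0.09,0,0],0.0],[[0,0,0],[-0.09,0,0],0.0],[[0,0,0],[-0.09,0,0],0.0],[[0,0,0],[-0.09,0,0],0.0]]'
python3 -m crank '[[[0,0,0],[-0.09,0,0],0.0],[[0,0,0],[-0.09,0,0],0.0],[[0,0,0],[-0.09,0,0],0.0],[[0,0,0],[-0.09,0,0],0.0],[[0,0,0],[-0.09,0,0],0.0],[[0,0,0],[-0.09,0,0],0.0],[[0,0,0],[-0.09,0,0],0.0],[[0,0,0],[-0.04,0,0],0.0]]'
python3 - <<'E'
from h import *
goto(551,213,63,1.59)
print(ctrl.get_obs()['moment'].round(2))
d=snap('wrist','w19.png'); t=snap('top'); crop(t,190,120,300,220,'t12c.png',6)
E
```

```text
t: 29.67
ee_pos: [550.9, 213.3, 63.0]
orientation: [0.993, 1.334, -0.992]
ft_force: [-1.4, 4.1, 1.9]
width: 15.9
t: 30.33
ee_pos: [551.1, 213.3, 63.0]
orientation: [0.479, 1.518, -0.477]
ft_force: [-0.9, 4.2, 1.6]
width: 15.6
t 30.33 p [551.1 213.3  63. ] jaw yaw 0.961 tilt [-0.     0.001 -1.   ] q [ 0.35  0.55  1.79  0.    0.81 -0.61] w 15.6 F [-0.9  4.2  1.6]
  d mm [-0.  -0.3  0.1] rot [-0.629 -0.001 -0.001] deg 36.1 d in target frame [-0.  -0.3 -0.1]
[ 0.65  0.42 -0.22]
```

View pics/w19.png

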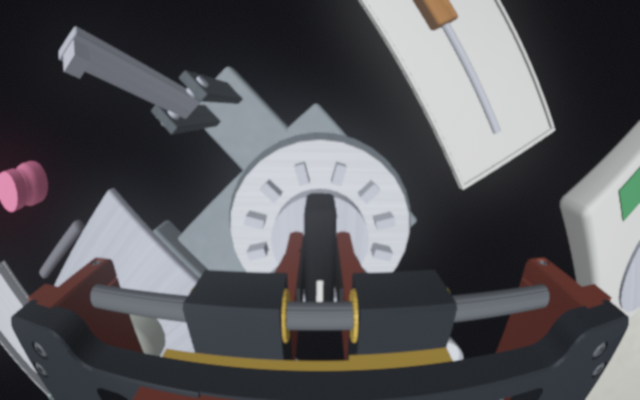

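View pics/t12c.png

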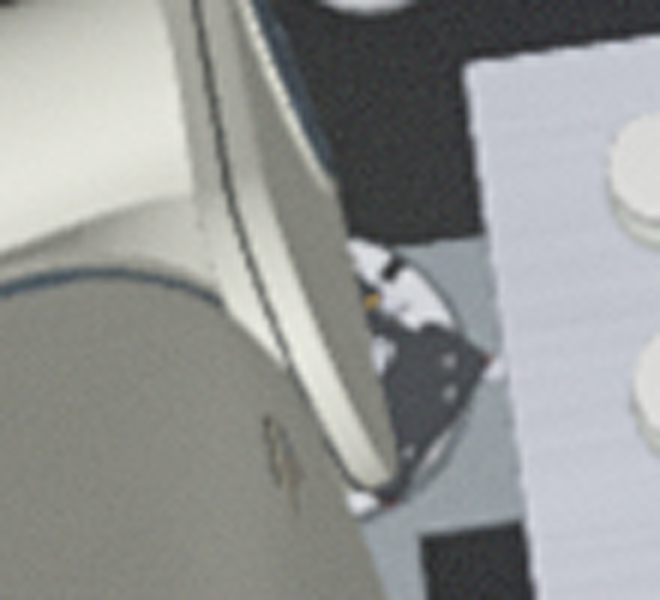

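```bash
python3 -m crank '[[[0,0,0],[-0.08,0,0],0.0],[[0,0,0],[-0.09,0,0],0.0],[[0,0,0],[-0.09,0,0],0.0],[[0,0,0],[-0.09,0,0],0.0],[[0,0,0],[-0.09,0,0],0.0],[[0,0,0],[-0.08,0,0],0.0],[[0,0,0],[-0.06,0,0],0.0],[[0,0,0],[-0.02,0,0],0.0]]'
python3 - <<'E'
from h import *
goto(551,213,63,1.566)
d=snap('wrist','w20.png'); t=snap('top'); crop(t,190,120,300,220,'t13c.png',6)
s=snap('scene');crop(s,330,110,440,220,'s13c.png',6)
E
```

```text
t: 31.1
ee_pos: [551.1, 213.5, 63.0]
orientation: [0.01, 1.571, -0.008]
ft_force: [-2.1, 4.8, 0.4]
width: 15.6
t 31.10 p [551.1 213.5  63. ] jaw yaw 1.559 tilt [-0.     0.001 -1.   ] q [ 0.35  0.55  1.79  0.    0.81 -1.21] w 15.6 F [-2.1  4.8  0.4]
  d mm [ 0.  -0.5 -0.1] rot [-0.007 -0.    -0.001] deg 0.4 d in target frame [ 0.  -0.5 -0.1]
```

View pics/t13c.png

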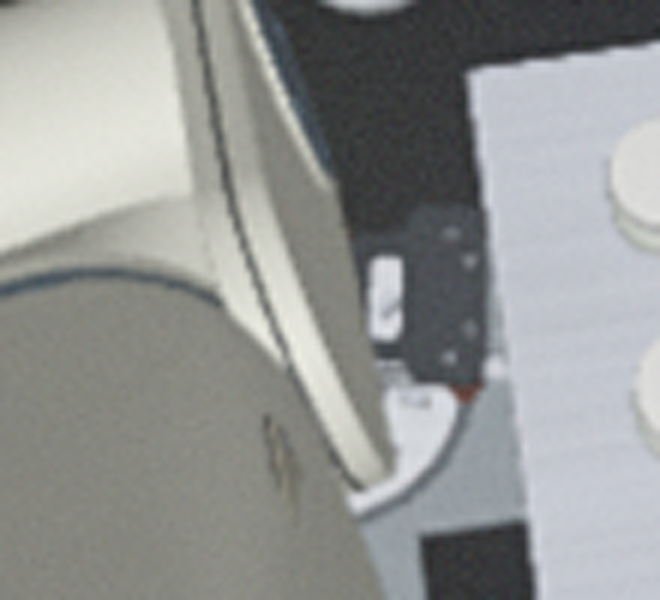

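View pics/s13c.png

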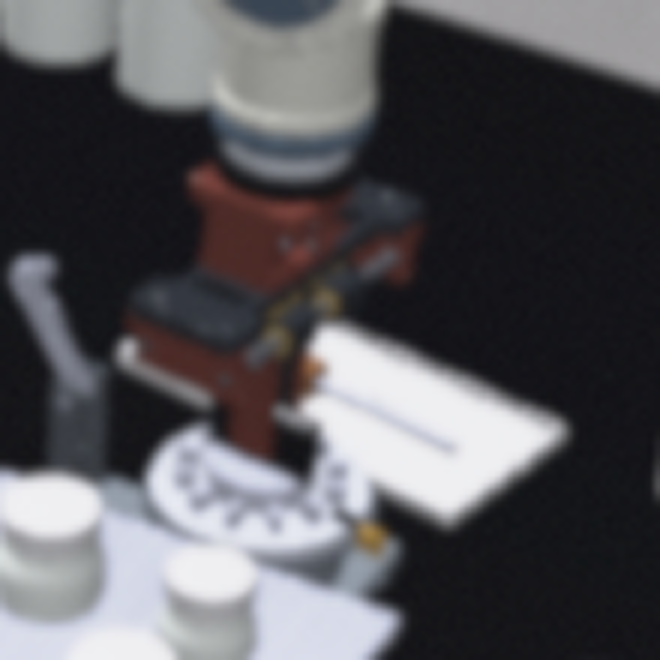

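```bash
python3 -m crank '[[[0,0,0],[0,0,0],0.0],[[0,0,0],[0,0,0],0.0],[[0,0,0],[0,0,0],0.02],[[0,0,0],[0,0,0],0.04],[[0,0,0],[0,0,0],0.04],[[0,0,0],[0,0,0],0.04],[[-0.01,0,0],[0,0,0],0.04],[[-0.02,0,0],[0,0,0],0.04]]'
python3 -m crank '[[[-0.03,0,0],[0,0,0],0.04],[[-0.03,0,0],[0,0,0],0.04],[[-0.03,0,0],[0,0,0],0.06],[[-0.01,-0.015,0],[0,0,0],0.085],[[0,-0.025,0],[0,0,0],0.085],[[0,-0.025,0],[0,0,0],0.085],[[0,-0.025,0],[0,0,0],0.085],[[0,-0.01,0],[0,0,0],0.085]]'
python3 - <<'E'
from h import *
goto(551,113,190,1.566)
d=snap('wrist','w21.png'); t=snap('top','t14.png'); crop(t,205,140,300,220,'t14c.png',8)
crop(t,400,140,510,265,'t14t.png',5)
E
```

```text
t: 31.92
ee_pos: [549.7, 211.7, 91.4]
orientation: [0.01, 1.575, -0.012]
ft_force: [-0.2, 0.0, -0.5]
width: 40.2
t: 32.58
ee_pos: [549.2, 109.3, 192.6]
orientation: [0.011, 1.571, -0.013]
ft_force: [0.2, -0.4, 0.1]
width: 76.2
t 32.58 p [549.2 109.3 192.6] jaw yaw 1.555 tilt [-0.001 -0.001 -1.   ] q [ 0.18  0.33  1.78 -0.    1.03 -1.38] w 76.2 F [ 0.2 -0.4  0.1]
  d mm [2.6 3.7 1.7] rot [-0.011 -0.001  0.001] deg 0.6 d in target frame [2.6 3.7 1.8]
```

View pics/w21.png

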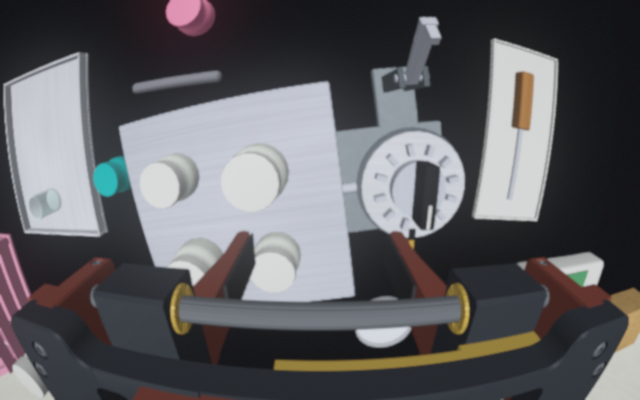

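View pics/t14c.png

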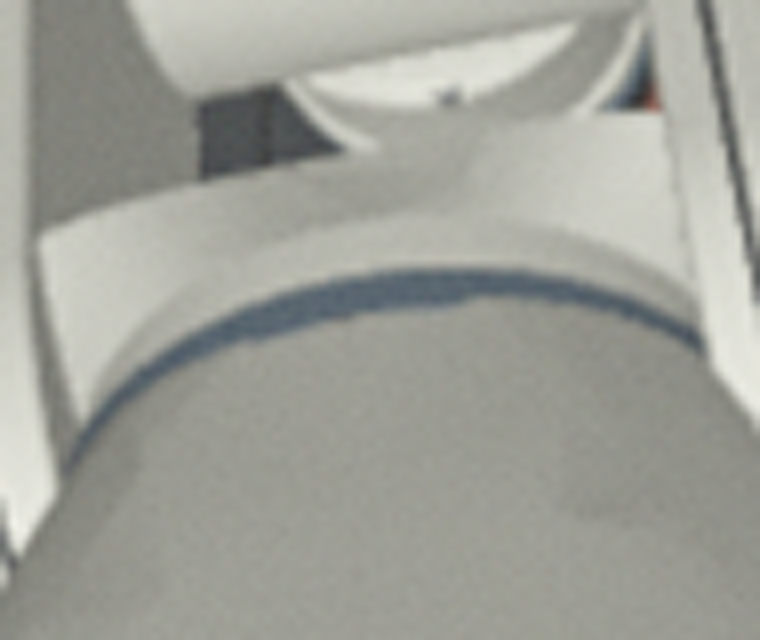

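View pics/t14.png

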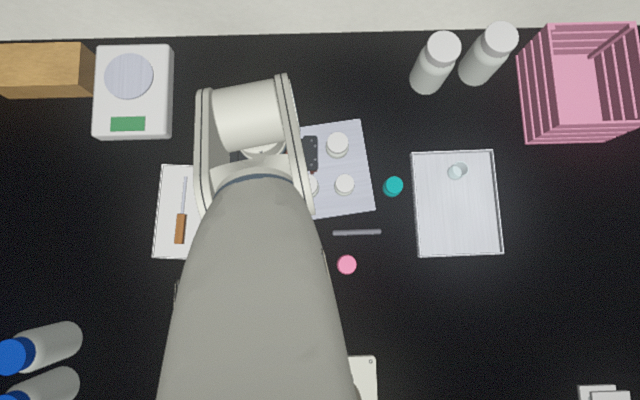

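View pics/t14t.png

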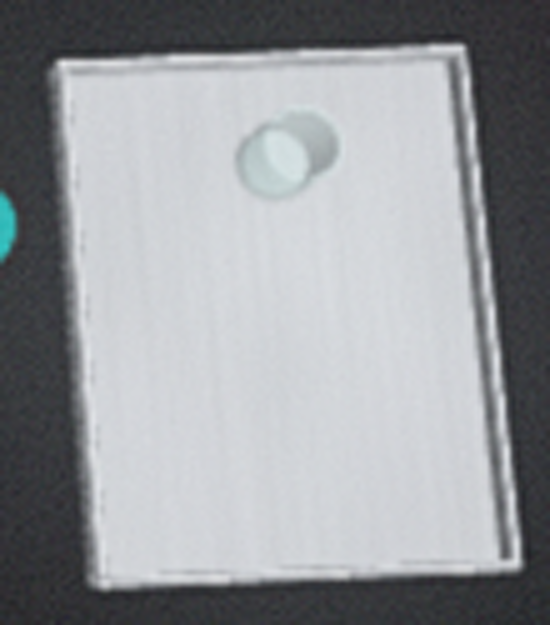

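```bash
python3 -m crank '[[[0,-0.02,0],[0,0,0],0.085],[[0,-0.025,0],[0,0,0],0.085],[[0,-0.025,0],[0,0,0],0.085],[[0,-0.025,0],[0,0,0],0.085],[[0,-0.025,0],[0,0,0],0.085],[[0,-0.02,0],[0,0,0],0.085],[[0,-0.01,0],[0,0,0],0.085],[[0,0,0],[0,0,0],0.085]]'
python3 - <<'E'
from h import *
goto(532,-40,150,1.566)
d=snap('wrist','w22.png'); t=snap('top','t15.png'); crop(t,205,140,300,220,'t15c.png',8)
crop(t,205,100,400,240,'t15d.png',4)
import pickle; pickle.dump((d,t),open('p22.pkl','wb'))
E
```

```text
t: 33.35
ee_pos: [548.1, -38.4, 192.6]
orientation: [0.012, 1.571, -0.012]
ft_force: [-0.3, 0.7, 0.2]
width: 84.9
t 33.35 p [548.1 -38.4 192.6] jaw yaw 1.555 tilt [-0.  0. -1.] q [-0.09  0.32  1.8   0.    1.03 -1.65] w 84.9 F [-0.3  0.7  0.2]
  d mm [ 42.6  -1.9 -16.1] rot [-0.011 -0.    -0.   ] deg 0.6 d in target frame [ 42.6  -1.7 -16.1]
```

View pics/w22.png

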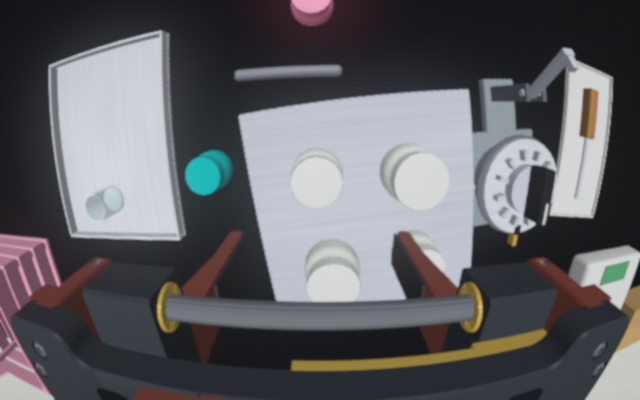

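View pics/t15c.png

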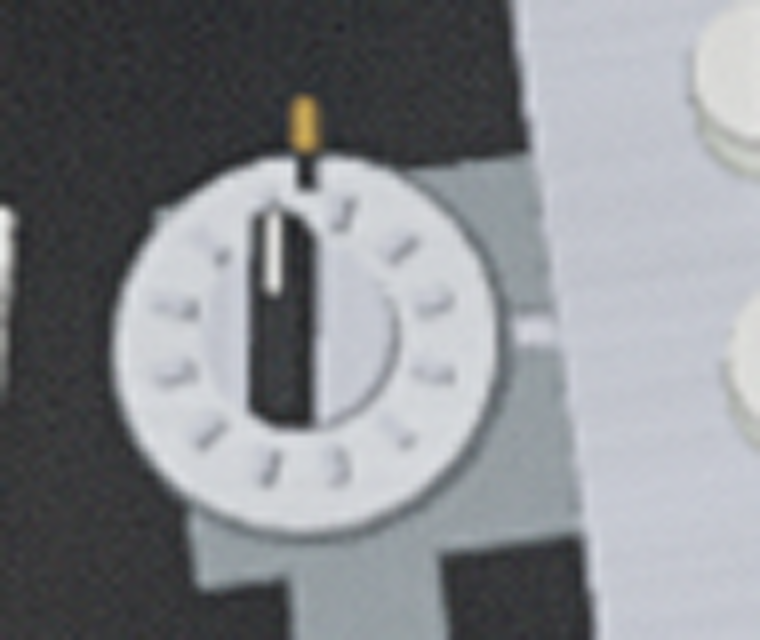

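View pics/t15d.png

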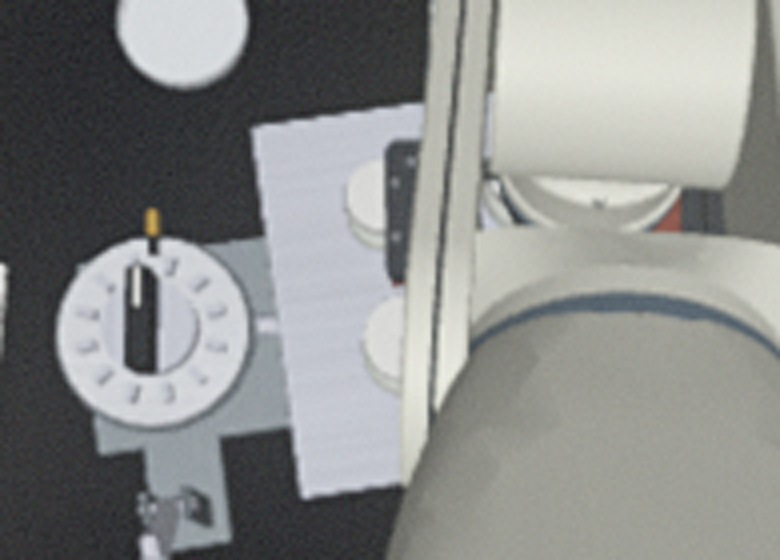

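Run:
```python
from h import *
import pickle; d,t=pickle.load(open('p22.pkl','rb'))
f=lambda x,y:(400+x/5,140+y/5)
T=[atz(t,f(*p),22) for p in [(57,62),(463,47),(521,570),(95,587)]]
for p in T: print('tray',p.round(1))
T=np.array(T); c=T.mean(0); e=(T[0]+T[1]-T[2]-T[3])/2; print('c',c.round(1),'yaw',np.arctan2(e[1],e[0]),np.linalg.norm(e),np.linalg.norm(T[0]-T[1]))
# beaker from top: rim ellipses (275,162) at top z 54?, (307,145) other
for p,z in [((275,162),54),((307,145),4),((275,162),4),((307,145),54)]: print('beaker',z,atz(t,f(*p),z).round(1))
for n,p,z in [('C',(316,183),134),('D?',(420,180),134),('b',(333,286),134),('beaker w',(104,203),30)]: print('wr',n,atz(d,p,z).round(1))
for q in [(316,180),(420,180),(333,284)]: print([atz(d,q,z).round(1) for z in (128,134)])
```

```text
tray [ 629.4 -229.7   22. ]
tray [ 631.6 -449.4   22. ]
tray [ 352.2 -453.    22. ]
tray [ 350.  -231.7   22. ]
c [ 490.8 -340.9   22. ] yaw 0.009948033617101951 279.41838477867776 219.63941087590553
beaker 54 [ 564.4 -331.3   54. ]
beaker 4 [ 584.  -367.4    4. ]
beaker 4 [ 575.  -349.2    4. ]
beaker 54 [ 573.  -348.7   54. ]
wr C [529.1 -39.7 134. ]
wr D? [527.1  49.  134. ]
wr b [628.  -25.5 134. ]
wr beaker w [ 574.3 -345.7   30. ]
[array([527.9, -39.7, 128. ]), array([526.5, -39.6, 134. ])]
[array([528.5,  51.1, 128. ]), array([527.1,  49. , 134. ])]
[array([629.5, -25.2, 128. ]), array([625.8, -25.5, 134. ])]
```

```bash
python3 -m crank '[[[0,0,0],[0.09,0,0],0.075],[[0,0,0],[0.09,0,0],0.075],[[0,0,0],[0.09,0,0],0.075],[[0,0,0],[0.085,0,0],0.075],[[0.02,0,-0.009],[0,0,0],0.075],[[0.02,0,-0.009],[0,0,0],0.075],[[0.01,0,0],[0,0,0],0.075],[[0,0,0],[0,0,0],0.075]]'
python3 - <<'E'
from h import *
goto(530,-40,63,1.2)
d=snap('wrist','w23.png')
for z in (128,): print(proj(d,[[530,-40,z],[530,-40,78]]))
E
```

```text
t: 34.12
ee_pos: [529.5, -29.7, 140.7]
orientation: [0.288, 1.556, -0.288]
ft_force: [-0.7, -0.0, -0.2]
width: 74.7
t 34.12 p [529.5 -29.7 140.7] jaw yaw 1.204 tilt [-0.004  0.001 -1.   ] q [-0.08  0.36  1.88  0.    0.91 -1.28] w 74.7 F [-0.7 -0.  -0.2]
  d mm [77.7 -9.4  4.5] rot [ 0.004 -0.004  0.001] deg 0.3 d in target frame [77.7 -9.5  4.2]
[[304.41925401 230.30402593]
 [307.17023914 208.84682539]]
```

View pics/w23.png

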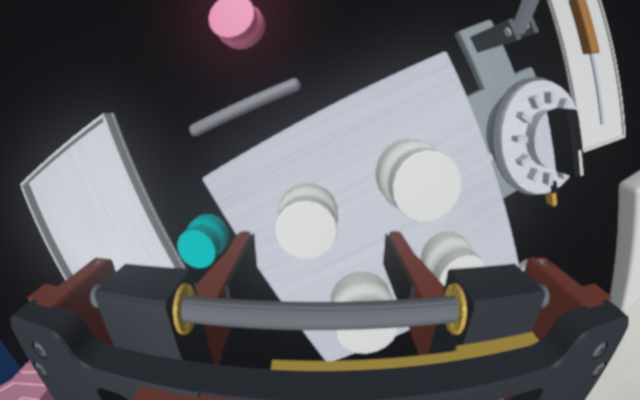

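```bash
python3 -m crank '[[[0,-0.009,0.0035],[0,0,0],0.075],[[0.01,0,0],[0,0,0],0.075],[[0.015,0,0],[0,0,0],0.075],[[0.02,0,0],[0,0,0],0.075],[[0.015,0,0],[0,0,0],0.075],[[0.01,0,0],[0,0,0],0.075],[[0.005,0,0],[0,0,0],0.075],[[0,0,0],[0,0,0],0.075]]'
python3 - <<'E'
from h import *
goto(530,-40,63,1.2)
d=snap('wrist','w24.png')
E
```

```text
t: 34.83
ee_pos: [530.9, -40.9, 66.9]
orientation: [0.29, 1.552, -0.29]
ft_force: [-0.1, -0.5, -0.1]
width: 75.1
t 34.83 p [530.9 -40.9  66.9] jaw yaw 1.202 tilt [-0.001  0.    -1.   ] q [-0.1   0.48  1.91  0.    0.75 -1.3 ] w 75.1 F [-0.1 -0.5 -0.1]
  d mm [ 3.9  0.5 -1.2] rot [ 0.002 -0.001  0.   ] deg 0.1 d in target frame [ 3.9  0.5 -1.2]
```

View pics/w24.png

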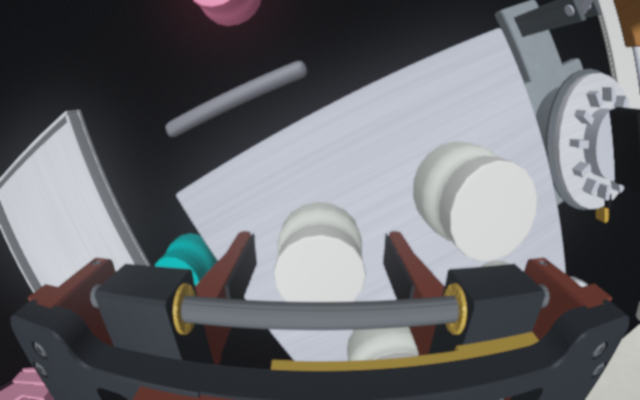

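```bash
python3 -m crank '[[[0.003,0,0],[0,0,0],0.06],[[0,0,0],[0,0,0],0.03],[[0,0,0],[0,0,0],0.0],[[0,0,0],[0,0,0],0.0],[[0,0,0],[0,0,0],0.0],[[0,0,0],[0,0,0],0.0],[[0,0,0],[0,0,0],0.0],[[0,0,0],[0,0,0],0.0]]'
python3 -m crank '[[[0,0,0],[0,0,0],0.0],[[-0.005,0,0],[0,0,0],0.0],[[-0.01,0,0],[0,0,0],0.0],[[-0.02,0,0],[0,0,0],0.0],[[-0.02,0,0],[0,0,0],0.0],[[-0.015,0,0],[0,0,0],0.0],[[-0.01,0,0],[0,0,0],0.0],[[0,0,0],[0,0,0],0.0]]'
python3 - <<'E'
from h import *
goto(400,-388,145,1.2)
d=snap('wrist','w25.png')
E
```

```text
t: 35.55
ee_pos: [531.5, -40.7, 65.1]
orientation: [0.289, 1.551, -0.289]
ft_force: [-1.0, 0.6, 5.8]
width: 48.1
t: 36.22
ee_pos: [532.5, -40.8, 147.2]
orientation: [0.289, 1.547, -0.289]
ft_force: [0.4, -0.7, -0.9]
width: 48.5
t 36.22 p [532.5 -40.8 147.2] jaw yaw 1.202 tilt [ 0.004 -0.    -1.   ] q [-0.1   0.35  1.87 -0.    0.91 -1.3 ] w 48.5 F [ 0.4 -0.7 -0.9]
  d mm [   1.8 -371.6    1.5] rot [ 0.002  0.004 -0.001] deg 0.3 d in target frame [   2.2 -371.6    2.3]
```

View pics/w25.png

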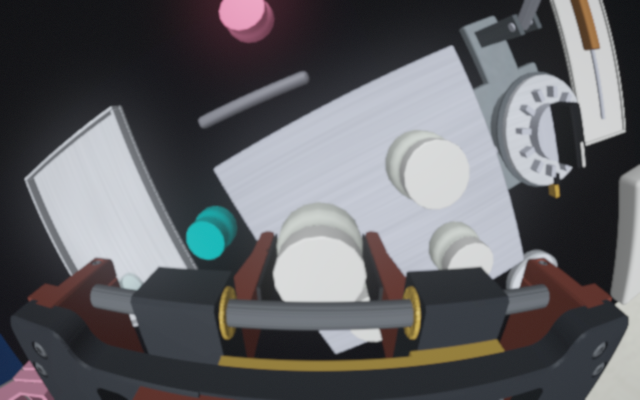

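```bash
python3 -m crank '[[[0,-0.015,0],[0,0,0],0.0],[[0,-0.025,0],[0,0,0],0.0],[[0,-0.03,0],[0,0,0],0.0],[[0,-0.03,0],[0,0,0],0.0],[[0,-0.03,0],[0,0,0],0.0],[[0,-0.03,0],[0,0,0],0.0],[[0,-0.03,0],[0,0,0],0.0],[[0,-0.03,0],[0,0,0],0.0]]'
python3 -m crank '[[[0,-0.03,0],[0,0,0],0.0],[[0,-0.03,0],[0,0,0],0.0],[[0,-0.03,0],[0,0,0],0.0],[[0.015,-0.03,0],[0,0,0],0.0],[[0.02,-0.02,0],[0,0,0],0.0],[[0.025,-0.01,0],[0,0,0],0.0],[[0.02,0,0],[0,0,0],0.0],[[0,0,0],[0,0,0],0.0]]'
python3 - <<'E'
from h import *
goto(400,-388,-8,1.2)
d=snap('wrist','w26.png');t=snap('top','t16.png')
E
```

```text
t: 36.93
ee_pos: [450.3, -246.7, 143.6]
orientation: [0.29, 1.553, -0.289]
ft_force: [1.2, -0.4, -0.3]
width: 48.2
t: 37.6
ee_pos: [394.5, -383.8, 60.0]
orientation: [0.295, 1.558, -0.287]
ft_force: [-0.4, 0.6, -1.3]
width: 48.3
t 37.60 p [ 394.5 -383.8   60. ] jaw yaw 1.200 tilt [-0.006  0.006 -1.   ] q [-0.79  0.51  1.87 -0.    0.77 -1.99] w 48.3 F [-0.4  0.6 -1.3]
  d mm [68.  -2.2  7.2] rot [ 0.    -0.008 -0.003] deg 0.5 d in target frame [68.  -1.9  6.6]
```

View pics/t16.png

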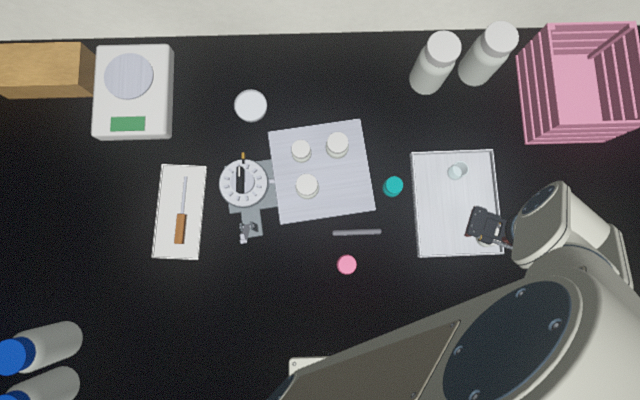

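```bash
python3 -m crank '[[[0.01,0,0.004],[0,0,0],0.0],[[0.015,0,0.002],[0,0,0],0.0],[[0.015,0,0],[0,0,0],0.0],[[0.01,0,0],[0,0,0],0.0],[[0.008,0,0],[0,0,0],0.0],[[0.003,0,0],[0,0,0],0.0],[[0,0,0],[0,0,0],0.0],[[0,0,0],[0,0,0],0.0]]'
python3 - <<'E'
from h import *
goto(400,-388,-8,1.2)
d=snap('wrist','w26.png')
E
```

```text
t: 38.37
ee_pos: [403.7, -388.2, 4.1]
orientation: [0.289, 1.551, -0.289]
ft_force: [0.2, -0.9, -0.5]
width: 48.3
t 38.37 p [ 403.7 -388.2    4.1] jaw yaw 1.202 tilt [ 0. -0. -1.] q [-0.79  0.61  1.87 -0.    0.66 -1.99] w 48.3 F [ 0.2 -0.9 -0.5]
  d mm [12.1 -1.1 -3.5] rot [0.002 0.    0.   ] deg 0.1 d in target frame [12.1 -1.1 -3.5]
```

View pics/w26.png

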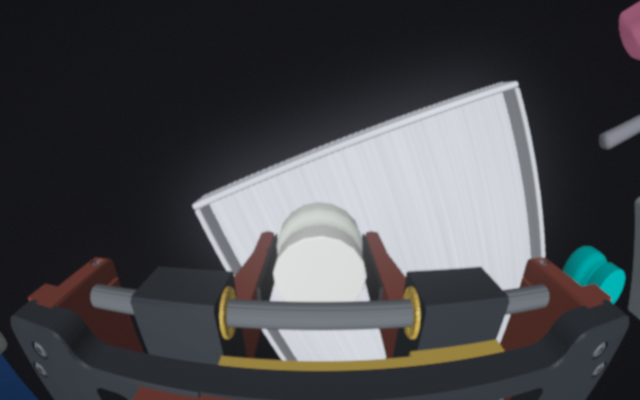

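```bash
python3 -m crank '[[[0.004,0,0],[0,0,0],0.0],[[0.004,0,0],[0,0,0],0.0],[[0.003,0,0],[0,0,0],0.0],[[0.001,0,0],[0,0,0],0.0],[[0,0,0],[0,0,0],0.0],[[0,0,0],[0,0,0],0.0],[[0,0,0],[0,0,0],0.0],[[0,0,0],[0,0,0],0.0]]'
```

```text
t: 39.08
ee_pos: [403.4, -388.0, -8.3]
orientation: [0.289, 1.551, -0.289]
ft_force: [0.1, -0.2, -0.2]
width: 48.3
```

```bash
python3 -m crank '[[[0.001,0,0],[0,0,0],0.0],[[0,0,0],[0,0,0],0.0],[[0.001,0,0],[0,0,0],0.0],[[0,0,0],[0,0,0],0.0],[[0,0,0],[0,0,0],0.0],[[0,0,0],[0,0,0],0.0],[[0,0,0],[0,0,0],0.0],[[0,0,0],[0,0,0],0.0]]'
```

```text
t: 39.75
ee_pos: [403.5, -388.2, -8.7]
orientation: [0.289, 1.551, -0.29]
ft_force: [-3.1, 3.5, 15.4]
width: 48.2
```

```bash
python3 -m crank '[[[-0.0015,0,0],[0,0,0],0.0],[[0,0,0],[0,0,0],0.055],[[0,0,0],[0,0,0],0.07],[[0,0,0],[0,0,0],0.07],[[0,0,0],[0,0,0],0.07],[[0,0,0],[0,0,0],0.07],[[-0.015,0,0],[0,0,0],0.07],[[-0.025,0,0],[0,0,0],0.07]]'
python3 -m crank '[[[-0.035,0,0],[0,0,0],0.075],[[-0.035,0,0],[0,0,0],0.075],[[-0.035,0,0],[0,0,0],0.075],[[-0.01,0.03,0],[0,0,0],0.075],[[0,0.03,0],[0,0,0],0.075],[[0,0.03,0],[0,0,0],0.075],[[0,0.03,0],[0,0,0],0.075],[[0,0.03,0],[0,0,0],0.075]]'
python3 - <<'E'
from h import *
goto(529,49,145,1.2)
t=snap('top','t17.png')
E
```

```text
t: 40.42
ee_pos: [401.8, -386.4, 29.3]
orientation: [0.292, 1.556, -0.287]
ft_force: [0.7, -0.5, -0.2]
width: 69.9
t: 41.08
ee_pos: [457.6, -246.9, 146.4]
orientation: [0.29, 1.551, -0.29]
ft_force: [0.2, -0.1, 0.1]
width: 74.8
t 41.08 p [ 457.6 -246.9  146.4] jaw yaw 1.202 tilt [ 0. -0. -1.] q [-0.52  0.34  1.9   0.    0.91 -1.72] w 74.8 F [ 0.2 -0.1  0.1]
  d mm [  1.4 301.7 -40.2] rot [0.002 0.    0.   ] deg 0.1 d in target frame [  1.4 301.6 -40.7]
```

View pics/t17.png

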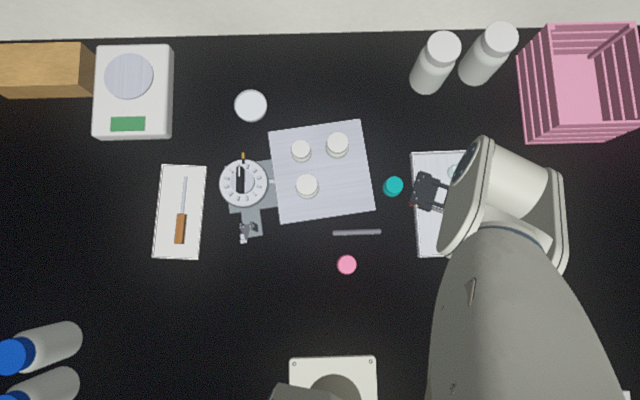

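Run:
```python
from h import *
t=snap('top'); crop(t,260,110,390,230,'t17c.png',5)
for n,p,z in [('C',(306.8,185.5),134),('A',(301,150),128),('B',(338,144),134)]: print(n,atz(t,p,z).round(1))
```

```text
C [526.   49.6 134. ]
A [614.3  61.8 128. ]
B [624.9 -27.5 134. ]
```

View pics/t17c.png

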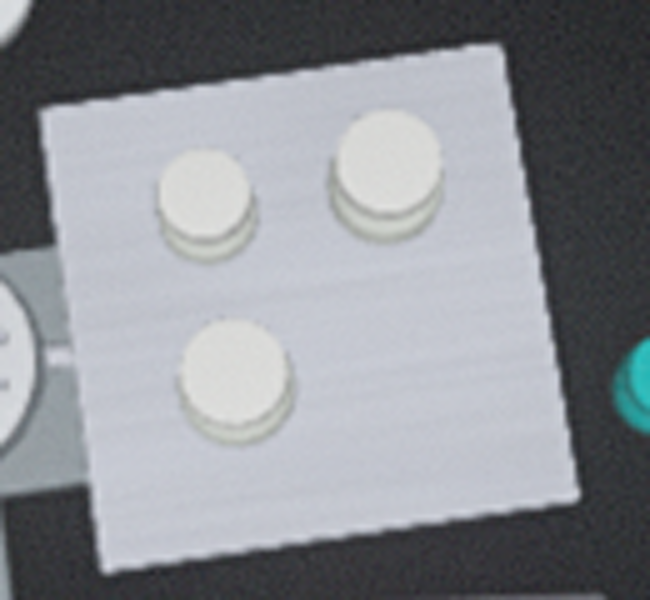

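```bash
python3 -m crank '[[[0,0.02,-0.002],[0,0,0],0.075],[[0,0.035,-0.005],[0,0,0],0.075],[[0,0.04,-0.006],[0,0,0],0.075],[[0,0.04,-0.006],[0,0,0],0.075],[[0,0.04,-0.006],[0,0,0],0.075],[[0,0.04,-0.006],[0,0,0],0.075],[[0,0.04,-0.005],[0,0,0],0.075],[[0,0.03,-0.004],[0,0,0],0.075]]'
python3 -m crank '[[[0,0.012,0],[0,0,0],0.075],[[0,0.004,0],[0,0,0],0.075],[[0,0,0],[0,0,0],0.075],[[0,0,0],[0,0,0],0.075],[[0,0,0],[0,0,0],0.075],[[0,0,0],[0,0,0],0.075],[[0,0,0],[0,0,0],0.075],[[0,0,0],[0,0,0],0.075]]'
python3 - <<'E'
from h import *
goto(529,49,63,1.2)
d=snap('wrist','w27.png'); print(proj(d,[[529,49,134]]))
E
```

```text
t: 41.85
ee_pos: [523.4, 34.2, 146.3]
orientation: [0.289, 1.551, -0.289]
ft_force: [0.9, -0.6, -0.0]
width: 75.1
t: 42.52
ee_pos: [528.5, 46.3, 146.3]
orientation: [0.29, 1.551, -0.29]
ft_force: [-0.0, -0.2, 0.2]
width: 75.1
t 42.52 p [528.5  46.3 146.3] jaw yaw 1.201 tilt [-0. -0. -1.] q [ 0.06  0.35  1.88 -0.    0.91 -1.14] w 75.1 F [-0.  -0.2  0.2]
  d mm [83.3  2.7 -0.6] rot [0.001 0.    0.   ] deg 0.0 d in target frame [83.3  2.7 -0.6]
[[321.64862453 224.28739825]]
```

View pics/w27.png

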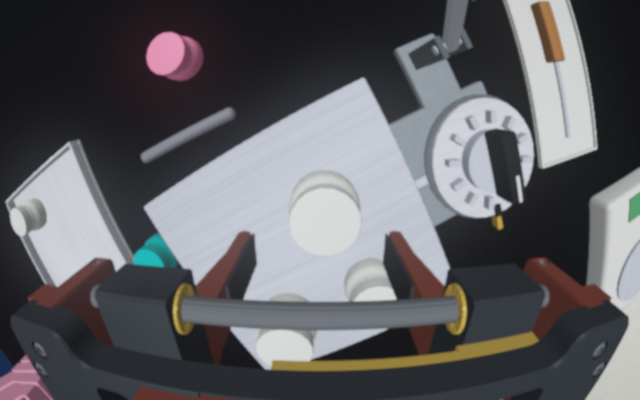

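```bash
python3 -m crank '[[[0,0.0035,-0.002],[0,0,0],0.075],[[0.012,0,0],[0,0,0],0.075],[[0.018,0,0],[0,0,0],0.075],[[0.02,0,0],[0,0,0],0.075],[[0.018,0,0],[0,0,0],0.075],[[0.01,0,0],[0,0,0],0.075],[[0.004,0,0],[0,0,0],0.075],[[0,0,0],[0,0,0],0.075]]'
python3 -m crank '[[[0,0,0],[0,0,0],0.065],[[0,0,0],[0,0,0],0.03],[[0,0,0],[0,0,0],0.0],[[0,0,0],[0,0,0],0.0],[[0,0,0],[0,0,0],0.0],[[0,0,0],[0,0,0],0.0],[[0,0,0],[0,0,0],0.0],[[0,0,0],[0,0,0],0.0]]'
python3 - <<'E'
from h import *
goto(529,49,63,1.2)
snap('wrist','w28.png')
E
python3 -m crank '[[[0,0,0],[0,0,0],0.0],[[-0.005,0,0],[0,0,0],0.0],[[-0.01,0,0],[0,0,0],0.0],[[-0.02,0,0],[0,0,0],0.0],[[-0.02,0,0],[0,0,0],0.0],[[-0.015,0,0],[0,0,0],0.0],[[-0.01,0,0],[0,0,0],0.0],[[0,0,0],[0,0,0],0.0]]'
python3 - <<'E'
from h import *
goto(400,-298,145,1.2)
E
```

```text
t: 43.23
ee_pos: [527.5, 51.2, 63.6]
orientation: [0.289, 1.553, -0.29]
ft_force: [-1.0, 0.0, 0.1]
width: 75.3
t: 43.9
ee_pos: [528.8, 51.1, 65.1]
orientation: [0.29, 1.55, -0.289]
ft_force: [0.1, -0.4, 6.3]
width: 56.8
t 43.90 p [528.8  51.1  65.1] jaw yaw 1.202 tilt [ 0.002  0.    -1.   ] q [ 0.07  0.48  1.92 -0.    0.74 -1.13] w 56.8 F [ 0.1 -0.4  6.3]
  d mm [ 2.1 -1.9  1. ] rot [ 0.002  0.001 -0.001] deg 0.1 d in target frame [ 2.1 -1.9  1. ]
t: 44.62
ee_pos: [529.4, 51.2, 146.7]
orientation: [0.29, 1.547, -0.288]
ft_force: [0.8, 0.5, -1.7]
width: 56.8
t 44.62 p [529.4  51.2 146.7] jaw yaw 1.202 tilt [ 0.004  0.    -1.   ] q [ 0.07  0.35  1.88  0.    0.91 -1.13] w 56.8 F [ 0.8  0.5 -1.7]
  d mm [   1.1 -372.4    5.1] rot [ 0.002  0.004 -0.002] deg 0.3 d in target frame [   1.7 -372.4    5.9]
```

View pics/w28.png

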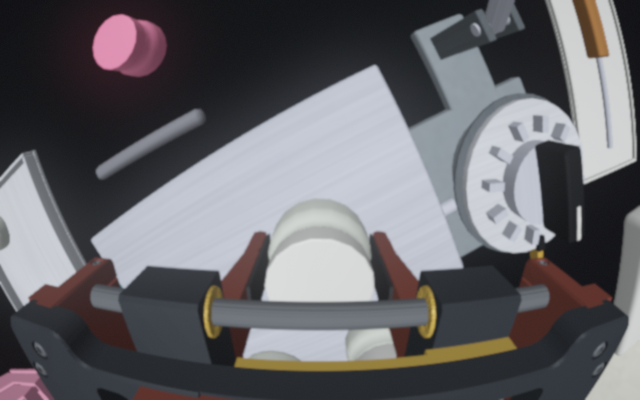

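```bash
python3 -m crank '[[[0,-0.015,0],[0,0,0],0.0],[[0,-0.025,0],[0,0,0],0.0],[[0,-0.03,0],[0,0,0],0.0],[[0,-0.03,0],[0,0,0],0.0],[[0,-0.03,0],[0,0,0],0.0],[[0,-0.03,0],[0,0,0],0.0],[[0,-0.03,0],[0,0,0],0.0],[[0,-0.03,0],[0,0,0],0.0]]'
python3 -m crank '[[[0,-0.03,0],[0,0,0],0.0],[[0,-0.03,0],[0,0,0],0.0],[[0,-0.03,0],[0,0,0],0.0],[[0,-0.03,0.005],[0,0,0],0.0],[[0.01,-0.02,0],[0,0,0],0.0],[[0.02,-0.012,0],[0,0,0],0.0],[[0.02,0,0],[0,0,0],0.0],[[0,0,0],[0,0,0],0.0]]'
python3 - <<'E'
from h import *
goto(400,-298,-8,1.2)
d=snap('wrist','w29.png')
E
```

```text
t: 45.28
ee_pos: [447.4, -155.1, 143.5]
orientation: [0.289, 1.553, -0.289]
ft_force: [-0.0, 0.7, -1.4]
width: 57.1
t: 45.95
ee_pos: [395.7, -296.6, 90.7]
orientation: [0.293, 1.557, -0.289]
ft_force: [-0.4, 0.9, -1.2]
width: 56.7
t 45.95 p [ 395.7 -296.6   90.7] jaw yaw 1.200 tilt [-0.005  0.004 -1.   ] q [-0.67  0.4   1.98 -0.    0.77 -1.87] w 56.7 F [-0.4  0.9 -1.2]
  d mm [98.7  0.1  5.1] rot [ 0.    -0.006 -0.002] deg 0.4 d in target frame [98.7  0.3  4.5]
```

View pics/w29.png

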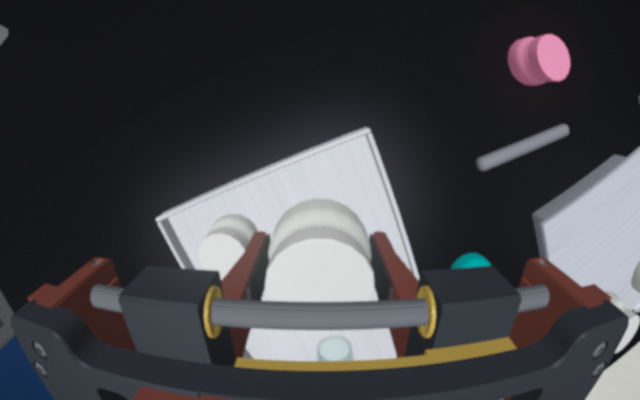

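```bash
python3 -m crank '[[[0.01,0,0],[0,0,0],0.0],[[0.02,0,0],[0,0,0],0.0],[[0.02,0,0],[0,0,0],0.0],[[0.02,0,0],[0,0,0],0.0],[[0.01,0,0],[0,0,0],0.0],[[0.007,0,0],[0,0,0],0.0],[[0.002,0,0],[0,0,0],0.0],[[0,0,0],[0,0,0],0.0]]'
python3 -m crank '[[[0.002,0,0],[0,0,0],0.0],[[0.002,0,0],[0,0,0],0.0],[[0.002,0,0],[0,0,0],0.0],[[0.001,0,0],[0,0,0],0.0],[[0,0,0],[0,0,0],0.0],[[0,0,0],[0,0,0],0.0],[[0,0,0],[0,0,0],0.0],[[0,0,0],[0,0,0],0.0]]'
python3 - <<'E'
from h import *
goto(400,-298,-9,1.2)
E
```

```text
t: 46.67
ee_pos: [398.9, -297.7, 5.4]
orientation: [0.289, 1.551, -0.289]
ft_force: [0.5, 0.5, -0.2]
width: 57.0
t: 47.33
ee_pos: [398.6, -297.8, -1.7]
orientation: [0.289, 1.551, -0.289]
ft_force: [0.3, -0.5, -0.9]
width: 57.2
t 47.33 p [ 398.6 -297.8   -1.7] jaw yaw 1.202 tilt [ 0. -0. -1.] q [-0.67  0.57  2.01 -0.    0.57 -1.87] w 57.2 F [ 0.3 -0.5 -0.9]
  d mm [7.3 0.3 1.4] rot [0.002 0.    0.   ] deg 0.1 d in target frame [7.3 0.3 1.4]
```

```bash
python3 -m crank '[[[0.003,0,0],[0,0,0],0.0],[[0.002,0,0],[0,0,0],0.0],[[0.001,0,0],[0,0,0],0.0],[[0.001,0,0],[0,0,0],0.0],[[0,0,0],[0,0,0],0.0],[[0,0,0],[0,0,0],0.0],[[0,0,0],[0,0,0],0.0],[[0,0,0],[0,0,0],0.0]]'
```

```text
t: 48.0
ee_pos: [398.4, -297.6, -8.7]
orientation: [0.289, 1.552, -0.289]
ft_force: [-2.0, 1.0, 5.2]
width: 56.8
```

Contact with the tray floor. Release and go for jar B.

```bash
python3 -m crank '[[[0,0,0],[0,0,0],0.0],[[0,0,0],[0,0,0],0.065],[[0,0,0],[0,0,0],0.075],[[0,0,0],[0,0,0],0.075],[[0,0,0],[0,0,0],0.075],[[0,0,0],[0,0,0],0.075],[[-0.015,0,0],[0,0,0],0.075],[[-0.025,0,0],[0,0,0],0.075]]'
python3 -m crank '[[[-0.035,0,0],[0,0,0],0.075],[[-0.035,0,0],[0,0,0],0.075],[[-0.035,0,0],[0,0,0],0.075],[[-0.01,0.025,0],[0,0,0],0.075],[[0,0.035,0.01],[0,0,0],0.075],[[0,0.035,0.01],[0,0,0],0.075],[[0,0.035,0.01],[0,0,0],0.075],[[0,0.035,0.01],[0,0,0],0.075]]'
python3 - <<'E'
from h import *
goto(629.5,-26.5,146,1.2)
E
```

```text
t: 48.67
ee_pos: [397.1, -296.5, 29.7]
orientation: [0.291, 1.556, -0.288]
ft_force: [0.7, 0.6, 0.5]
width: 75.1
t: 49.33
ee_pos: [496.2, -156.9, 146.5]
orientation: [0.29, 1.551, -0.29]
ft_force: [0.1, -0.0, 0.2]
width: 75.4
t 49.33 p [ 496.2 -156.9  146.5] jaw yaw 1.202 tilt [ 0.001 -0.    -1.   ] q [-0.33  0.34  1.9  -0.    0.91 -1.53] w 75.4 F [ 0.1 -0.   0.2]
  d mm [  0.6 169.7  77.3] rot [0.002 0.001 0.   ] deg 0.1 d in target frame [  0.5 169.8  77. ]
```

```bash
python3 -m crank '[[[0,0.02,0.008],[0,0,0],0.075],[[0,0.03,0.014],[0,0,0],0.075],[[0,0.03,0.014],[0,0,0],0.075],[[0,0.03,0.014],[0,0,0],0.075],[[0,0.025,0.014],[0,0,0],0.075],[[0,0.02,0.008],[0,0,0],0.075],[[0,0.005,0.002],[0,0,0],0.075],[[0,0,0],[0,0,0],0.075]]'
python3 - <<'E'
from h import *
goto(629.5,-26.5,63,1.2)
d=snap('wrist','w30.png'); print(proj(d,[[629.5,-26.5,134]]))
E
```

```text
t: 50.0
ee_pos: [622.6, -34.6, 145.8]
orientation: [0.288, 1.552, -0.288]
ft_force: [0.1, 0.1, -0.2]
width: 74.9
t 50.00 p [622.6 -34.6 145.8] jaw yaw 1.204 tilt [-0. -0. -1.] q [-0.07  0.48  1.67 -0.    1.   -1.28] w 74.9 F [ 0.1  0.1 -0.2]
  d mm [82.8 10.   3.6] rot [ 0.004 -0.     0.   ] deg 0.2 d in target frame [82.8 10.   3.5]
[[332.05341393 230.01155143]]
```

View pics/w30.png

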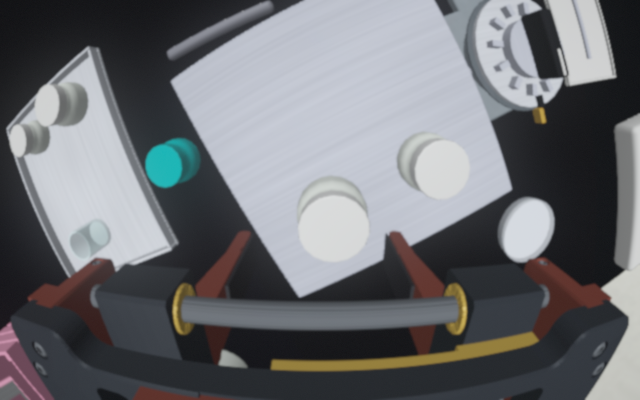

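```bash
python3 -m crank '[[[0,0.01,0.002],[0,0,0],0.075],[[0.012,0,0],[0,0,0],0.075],[[0.018,0,0],[0,0,0],0.075],[[0.02,0,0],[0,0,0],0.075],[[0.018,0,0],[0,0,0],0.075],[[0.01,0,0],[0,0,0],0.075],[[0.004,0,0],[0,0,0],0.075],[[0,0,0],[0,0,0],0.075]]'
python3 - <<'E'
from h import *
goto(629.5,-26.5,63,1.2)
snap('wrist','w31.png')
E
```

```text
t: 50.72
ee_pos: [626.6, -27.4, 63.0]
orientation: [0.29, 1.553, -0.29]
ft_force: [-0.5, -0.3, 0.1]
width: 75.0
t 50.72 p [626.6 -27.4  63. ] jaw yaw 1.201 tilt [-0.002  0.    -1.   ] q [-0.06  0.59  1.7  -0.    0.85 -1.26] w 75.0 F [-0.5 -0.3  0.1]
  d mm [0.  1.9 2.4] rot [ 0.001 -0.002  0.001] deg 0.1 d in target frame [0.  1.9 2.4]
```

View pics/w31.png

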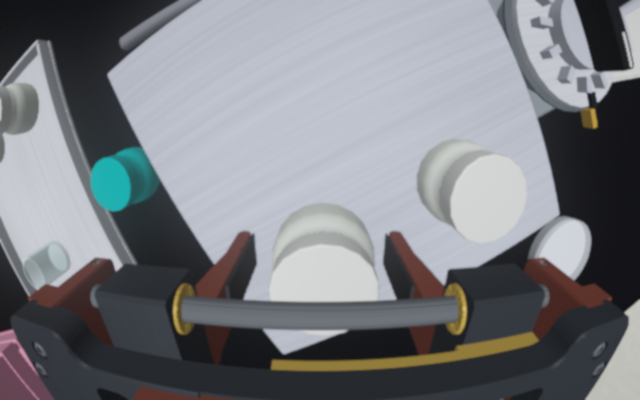

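```bash
python3 -m crank '[[[0,0.001,0],[0,0,0],0.065],[[0,0,0],[0,0,0],0.03],[[0,0,0],[0,0,0],0.0],[[0,0,0],[0,0,0],0.0],[[0,0,0],[0,0,0],0.0],[[0,0,0],[0,0,0],0.0],[[0,0,0],[0,0,0],0.0],[[0,0,0],[0,0,0],0.0]]'
python3 - <<'E'
from h import *
goto(629.5,-26.5,63,1.2)
E
python3 -m crank '[[[0,0,0],[0,0,0],0.0],[[-0.005,0,0],[0,0,0],0.0],[[-0.01,0,0],[0,0,0],0.0],[[-0.02,0,0],[0,0,0],0.0],[[-0.02,0,0],[0,0,0],0.0],[[-0.015,0,0],[0,0,0],0.0],[[-0.01,0,0],[0,0,0],0.0],[[0,0,0],[0,0,0],0.0]]'
python3 - <<'E'
from h import *
goto(480,-298,145,1.2)
E
```

```text
t: 51.43
ee_pos: [628.6, -26.1, 65.2]
orientation: [0.289, 1.55, -0.289]
ft_force: [-0.7, -1.1, 6.7]
width: 56.7
t 51.43 p [628.6 -26.1  65.2] jaw yaw 1.202 tilt [ 0.002 -0.    -1.   ] q [-0.06  0.59  1.7   0.    0.85 -1.26] w 56.7 F [-0.7 -1.1  6.7]
  d mm [ 2.2 -0.1  1. ] rot [ 0.002  0.001 -0.   ] deg 0.2 d in target frame [ 2.2 -0.   1. ]
t: 52.1
ee_pos: [629.3, -26.2, 146.9]
orientation: [0.29, 1.547, -0.289]
ft_force: [0.3, 0.0, -1.2]
width: 56.5
t 52.10 p [629.3 -26.2 146.9] jaw yaw 1.202 tilt [ 0.004 -0.    -1.   ] q [-0.06  0.48  1.66 -0.    1.   -1.26] w 56.5 F [ 0.3  0.  -1.2]
  d mm [   1.4 -307.3  -41.3] rot [ 0.002  0.004 -0.001] deg 0.3 d in target frame [   1.9 -307.4  -40.7]
```

```bash
python3 -m crank '[[[0,-0.015,-0.002],[0,0,0],0.0],[[0,-0.025,-0.004],[0,0,0],0.0],[[0,-0.03,-0.004],[0,0,0],0.0],[[0,-0.03,-0.004],[0,0,0],0.0],[[0,-0.03,-0.004],[0,0,0],0.0],[[0,-0.03,-0.004],[0,0,0],0.0],[[0,-0.03,-0.004],[0,0,0],0.0],[[0,-0.03,-0.004],[0,0,0],0.0]]'
python3 -m crank '[[[0,-0.03,-0.004],[0,0,0],0.0],[[0,-0.03,-0.004],[0,0,0],0.0],[[0,-0.02,-0.002],[0,0,0],0.0],[[0.01,-0.008,0],[0,0,0],0.0],[[0.02,0,0],[0,0,0],0.0],[[0.02,0,0],[0,0,0],0.0],[[0.01,0,0],[0,0,0],0.0],[[0,0,0],[0,0,0],0.0]]'
python3 - <<'E'
from h import *
goto(480,-298,-8,1.2)
d=snap('wrist','w32.png')
E
```

```text
t: 52.77
ee_pos: [518.2, -221.7, 142.9]
orientation: [0.29, 1.554, -0.289]
ft_force: [-0.3, -0.6, -2.1]
width: 56.7
t: 53.43
ee_pos: [477.3, -297.3, 80.9]
orientation: [0.291, 1.557, -0.288]
ft_force: [-0.4, 0.2, -1.4]
width: 56.5
t 53.43 p [ 477.3 -297.3   80.9] jaw yaw 1.202 tilt [-0.005  0.004 -1.   ] q [-0.58  0.49  1.84  0.    0.82 -1.78] w 56.5 F [-0.4  0.2 -1.4]
  d mm [88.9  0.3  3.3] rot [ 0.002 -0.006 -0.001] deg 0.4 d in target frame [88.9  0.4  2.8]
```

View pics/w32.png

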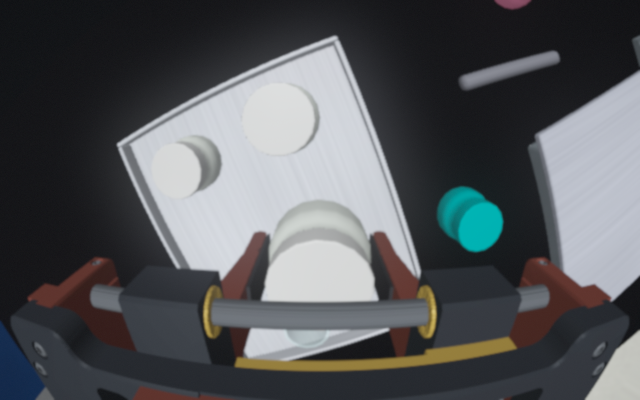

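```bash
python3 -m crank '[[[0.01,0,0],[0,0,0],0.0],[[0.02,0,0],[0,0,0],0.0],[[0.02,0,0],[0,0,0],0.0],[[0.015,0,0],[0,0,0],0.0],[[0.01,0,0],[0,0,0],0.0],[[0.005,0,0],[0,0,0],0.0],[[0.002,0,0],[0,0,0],0.0],[[0,0,0],[0,0,0],0.0]]'
python3 -m crank '[[[0.002,0,0],[0,0,0],0.0],[[0.002,0,0],[0,0,0],0.0],[[0,0,0],[0,0,0],0.0],[[0,0,0],[0,0,0],0.0],[[0,0,0],[0,0,0],0.0],[[0,0,0],[0,0,0],0.0],[[0,0,0],[0,0,0],0.0],[[0,0,0],[0,0,0],0.0]]'
```

```text
t: 54.15
ee_pos: [479.9, -299.1, 2.4]
orientation: [0.289, 1.551, -0.289]
ft_force: [-0.7, 0.6, -2.3]
width: 56.8
t: 54.82
ee_pos: [479.6, -299.0, -1.7]
orientation: [0.289, 1.551, -0.289]
ft_force: [0.0, -0.3, -2.4]
width: 57.2
```

```bash
python3 -m crank '[[[0.003,0,0],[0,0,0],0.0],[[0.002,0,0],[0,0,0],0.0],[[0.001,0,0],[0,0,0],0.0],[[0.001,0,0],[0,0,0],0.0],[[0,0,0],[0,0,0],0.0],[[0,0,0],[0,0,0],0.0],[[0,0,0],[0,0,0],0.0],[[0,0,0],[0,0,0],0.0]]'
```

```text
t: 55.48
ee_pos: [479.3, -298.9, -8.6]
orientation: [0.29, 1.552, -0.289]
ft_force: [-2.9, 0.9, 4.5]
width: 57.3
```

```bash
python3 -m crank '[[[0,0,0],[0,0,0],0.0],[[0,0,0],[0,0,0],0.065],[[0,0,0],[0,0,0],0.075],[[0,0,0],[0,0,0],0.075],[[0,0,0],[0,0,0],0.075],[[0,0,0],[0,0,0],0.075],[[-0.015,0,0],[0,0,0],0.075],[[-0.025,0,0],[0,0,0],0.075]]'
python3 -m crank '[[[-0.035,0,0],[0,0,0],0.075],[[-0.035,0,0],[0,0,0],0.075],[[-0.035,0,0],[0,0,0],0.075],[[-0.01,0.025,0],[0,0,0],0.075],[[0,0.035,0],[0,0,0],0.075],[[0,0.035,0],[0,0,0],0.075],[[0,0.035,0],[0,0,0],0.075],[[0,0.035,0],[0,0,0],0.075]]'
python3 - <<'E'
from h import *
goto(617,61.5,146,1.2)
E
```

```text
t: 56.15
ee_pos: [477.8, -297.8, 29.4]
orientation: [0.291, 1.556, -0.288]
ft_force: [0.7, -0.3, 0.1]
width: 75.3
t: 56.82
ee_pos: [539.4, -143.7, 146.5]
orientation: [0.29, 1.551, -0.29]
ft_force: [1.0, -0.0, -0.7]
width: 74.9
t 56.82 p [ 539.4 -143.7  146.5] jaw yaw 1.201 tilt [ 0.001 -0.    -1.   ] q [-0.28  0.39  1.82  0.    0.94 -1.48] w 74.9 F [ 1.  -0.  -0.7]
  d mm [  0.5 219.4  -1.7] rot [ 0.001  0.001 -0.   ] deg 0.1 d in target frame [  0.5 219.4  -2. ]
```

```bash
python3 -m crank '[[[0,0.02,0],[0,0,0],0.07],[[0,0.035,0],[0,0,0],0.07],[[0,0.04,0],[0,0,0],0.07],[[0,0.04,0],[0,0,0],0.07],[[0,0.035,0],[0,0,0],0.07],[[0,0.025,-0.002],[0,0,0],0.07],[[0,0.01,0],[0,0,0],0.07],[[0,0,0],[0,0,0],0.07]]'
python3 - <<'E'
from h import *
goto(617,61.5,63,1.2)
d=snap('wrist','w33.png'); print(proj(d,[[617,61.5,128]]))
E
```

```text
t: 57.48
ee_pos: [611.6, 48.8, 146.0]
orientation: [0.287, 1.551, -0.287]
ft_force: [-0.5, -0.5, -1.1]
width: 70.5
t 57.48 p [611.6  48.8 146. ] jaw yaw 1.205 tilt [ 0.  0. -1.] q [ 0.06  0.46  1.69  0.    0.99 -1.14] w 70.5 F [-0.5 -0.5 -1.1]
  d mm [83.  13.8  0.5] rot [ 0.005  0.    -0.   ] deg 0.3 d in target frame [83.  13.8  0.5]
[[336.97018255 222.84981886]]
```

View pics/w33.png

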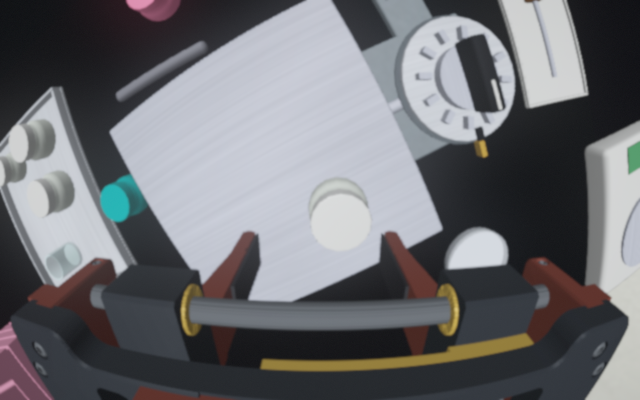

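```bash
python3 -m crank '[[[0,0.014,-0.001],[0,0,0],0.07],[[0.012,0.001,0],[0,0,0],0.07],[[0.018,0,0],[0,0,0],0.07],[[0.02,0,0],[0,0,0],0.07],[[0.018,0,0],[0,0,0],0.07],[[0.01,0,0],[0,0,0],0.07],[[0.004,0,0],[0,0,0],0.07],[[0,0,0],[0,0,0],0.07]]'
python3 - <<'E'
from h import *
goto(617,61.5,63,1.2)
snap('wrist','w34.png')
E
```

```text
t: 58.2
ee_pos: [614.8, 60.6, 63.0]
orientation: [0.29, 1.553, -0.291]
ft_force: [0.7, 0.1, 0.2]
width: 70.4
t 58.20 p [614.8  60.6  63. ] jaw yaw 1.201 tilt [-0.002 -0.    -1.   ] q [ 0.08  0.58  1.72 -0.    0.84 -1.12] w 70.4 F [0.7 0.1 0.2]
  d mm [0.  1.7 1.7] rot [ 0.001 -0.002  0.001] deg 0.1 d in target frame [0.  1.7 1.7]
```

View pics/w34.png

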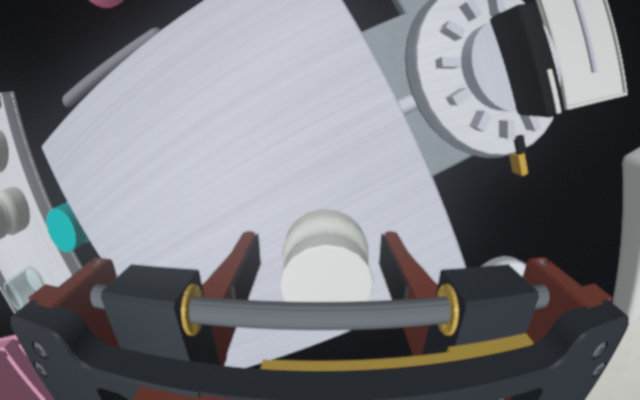

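```bash
python3 -m crank '[[[0,0.002,0],[0,0,0],0.06],[[0,0,0],[0,0,0],0.03],[[0,0,0],[0,0,0],0.0],[[0,0,0],[0,0,0],0.0],[[0,0,0],[0,0,0],0.0],[[0,0,0],[0,0,0],0.0],[[0,0,0],[0,0,0],0.0],[[0,0,0],[0,0,0],0.0]]'
python3 -m crank '[[[0,0,0],[0,0,0],0.0],[[-0.005,0,0],[0,0,0],0.0],[[-0.01,0,0],[0,0,0],0.0],[[-0.02,0,0],[0,0,0],0.0],[[-0.02,0,0],[0,0,0],0.0],[[-0.015,0,0],[0,0,0],0.0],[[-0.01,0,0],[0,0,0],0.0],[[0,0,0],[0,0,0],0.0]]'
python3 - <<'E'
from h import *
goto(480,-388,145,1.2)
E
```

```text
t: 58.92
ee_pos: [616.9, 63.3, 65.1]
orientation: [0.29, 1.55, -0.289]
ft_force: [0.3, 0.9, 6.1]
width: 48.1
t: 59.58
ee_pos: [617.7, 63.1, 146.9]
orientation: [0.29, 1.548, -0.288]
ft_force: [0.3, -0.7, -1.4]
width: 48.5
t 59.58 p [617.7  63.1 146.9] jaw yaw 1.202 tilt [ 0.004  0.    -1.   ] q [ 0.08  0.47  1.68 -0.    0.99 -1.12] w 48.5 F [ 0.3 -0.7 -1.4]
  d mm [   1.2 -470.4   34.2] rot [ 0.002  0.004 -0.002] deg 0.3 d in target frame [   1.9 -470.4   35.1]
```

```bash
python3 -m crank '[[[0,-0.015,0],[0,0,0],0.0],[[0,-0.025,0.003],[0,0,0],0.0],[[0,-0.032,0.003],[0,0,0],0.0],[[0,-0.034,0.003],[0,0,0],0.0],[[0,-0.034,0.003],[0,0,0],0.0],[[0,-0.034,0.003],[0,0,0],0.0],[[0,-0.034,0.003],[0,0,0],0.0],[[0,-0.034,0.003],[0,0,0],0.0]]'
python3 -m crank '[[[0,-0.034,0.003],[0,0,0],0.0],[[0,-0.034,0.003],[0,0,0],0.0],[[0,-0.034,0.003],[0,0,0],0.0],[[0,-0.034,0.003],[0,0,0],0.0],[[0,-0.034,0.002],[0,0,0],0.0],[[0,-0.034,0],[0,0,0],0.0],[[0,-0.018,0],[0,0,0],0.0],[[0,-0.006,0],[0,0,0],0.0]]'
python3 - <<'E'
from h import *
goto(480,-388,-8,1.2)
d=snap('wrist','w35.png')
E
```

```text
t: 60.25
ee_pos: [546.4, -171.9, 142.9]
orientation: [0.29, 1.554, -0.289]
ft_force: [-0.0, -0.6, -1.7]
width: 48.0
t: 60.92
ee_pos: [476.8, -390.4, 142.8]
orientation: [0.292, 1.553, -0.292]
ft_force: [-0.1, -0.2, -1.1]
width: 48.4
t 60.92 p [ 476.8 -390.4  142.8] jaw yaw 1.199 tilt [-0.002  0.001 -1.   ] q [-0.71  0.47  1.69 -0.    0.99 -1.9 ] w 48.4 F [-0.1 -0.2 -1.1]
  d mm [150.8   3.4   2.4] rot [-0.001 -0.002 -0.   ] deg 0.1 d in target frame [150.8   3.4   2.1]
```

View pics/w35.png

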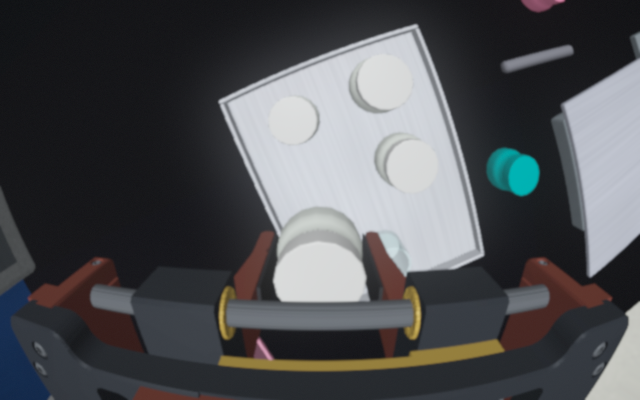

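Run:
```python
from h import *
d=snap('wrist')
print(d['obs']['ee_pos'])
for z in (4,29,54): print(z,atz(d,(390,250),z).round(1))
for p,z in [((294,119),54),((383,82),60),((412,165),60)]: print(atz(d,p,z).round(1))
print(proj(d,[[480,-388,4],[573,-348,29],[560,-340,29]]))
crop(d,340,200,480,300,'w35c.png',5)
```

```text
[ 477.20197801 -389.90708581  142.93981732]
4 [ 583.3 -339.4    4. ]
29 [ 569.8 -341.    29. ]
54 [ 556.4 -342.6   54. ]
[ 402.7 -384.2   54. ]
[ 399.2 -298.5   60. ]
[ 479.2 -298.    60. ]
[[320.95320413 185.51778175]
 [384.88587249 254.54631636]
 [388.40872231 242.17784413]]
```

View pics/w35c.png

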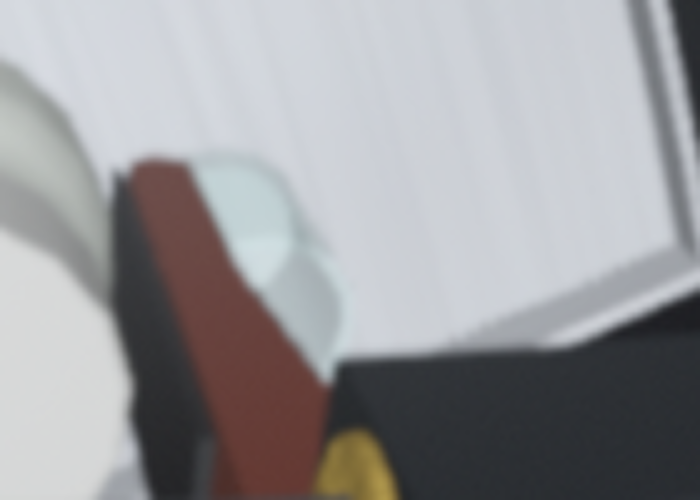

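```bash
python3 -m crank '[[[0.01,0.002,0],[0,0,0],0.0],[[0.02,0.001,0],[0,0,0],0.0],[[0.025,0,0],[0,0,0],0.0],[[0.025,0,0],[0,0,0],0.0],[[0.025,0,0],[0,0,0],0.0],[[0.018,0,0],[0,0,0],0.0],[[0.01,0,0],[0,0,0],0.0],[[0.003,0,0],[0,0,0],0.0]]'
python3 -m crank '[[[0.002,0,0],[0,0,0],0.0],[[0.002,0,0],[0,0,0],0.0],[[0.001,0,0],[0,0,0],0.0],[[0,0,0],[0,0,0],0.0],[[0,0,0],[0,0,0],0.0],[[0,0,0],[0,0,0],0.0],[[0,0,0],[0,0,0],0.0],[[0,0,0],[0,0,0],0.0]]'
```

```text
t: 61.68
ee_pos: [479.8, -382.6, 5.8]
orientation: [0.29, 1.555, -0.286]
ft_force: [-1.1, -0.1, -1.0]
width: 48.1
t: 62.35
ee_pos: [480.6, -385.3, 3.5]
orientation: [0.289, 1.551, -0.29]
ft_force: [-0.2, -0.1, -0.6]
width: 48.0
```

```bash
python3 -m crank '[[[0.003,0,0],[0,0,0],0.0],[[0.003,0,0],[0,0,0],0.0],[[0.002,0,0],[0,0,0],0.0],[[0.002,0,0],[0,0,0],0.0],[[0.001,0,0],[0,0,0],0.0],[[0.001,0,0],[0,0,0],0.0],[[0,0,0],[0,0,0],0.0],[[0,0,0],[0,0,0],0.0]]'
```

```text
t: 63.02
ee_pos: [480.4, -385.0, -8.7]
orientation: [0.29, 1.552, -0.289]
ft_force: [-1.9, 0.7, 1.1]
width: 48.0
```

```bash
python3 -m crank '[[[0.0005,0,0],[0,0,0],0.0],[[0,0,0],[0,0,0],0.055],[[0,0,0],[0,0,0],0.07],[[0,0,0],[0,0,0],0.07],[[0,0,0],[0,0,0],0.07],[[0,0,0],[0,0,0],0.07],[[-0.015,0,0],[0,0,0],0.07],[[-0.025,0,0],[0,0,0],0.07]]'
python3 -m crank '[[[-0.035,0,0],[0,0,0],0.07],[[-0.035,0,0],[0,0,0],0.07],[[-0.035,0,0],[0,0,0],0.07],[[-0.035,0,0],[0,0,0],0.07],[[0,0,-0.04],[0,0,0],0.07],[[0,0,-0.04],[0,0,0],0.07],[[0,0,-0.04],[0,0,0],0.07],[[0,0,-0.02],[0,0,0],0.07]]'
python3 -m crank '[[[0,0.04,0],[0,0,0],0.07],[[0,0.04,0],[0,0,0],0.07],[[0,0.04,0],[0,0,0],0.07],[[0,0.04,0],[0,0,0],0.07],[[0,0.04,0],[0,0,0],0.07],[[0,0.02,0],[0,0,0],0.07],[[0,0,0],[0,0,0],0.07],[[0,0,0],[0,0,0],0.07]]'
python3 - <<'E'
from h import *
goto(480,-388,-8,1.2)
d=snap('wrist','w36.png');t=snap('top','t20.png'); snap('scene','s20.png'); crop(t,205,140,300,220,'t20c.png',8)
E
```

```text
t: 63.68
ee_pos: [478.8, -383.7, 28.6]
orientation: [0.292, 1.556, -0.288]
ft_force: [-0.2, 0.4, 0.0]
width: 69.9
t: 64.35
ee_pos: [346.1, -332.2, 170.4]
orientation: [0.291, 1.554, -0.289]
ft_force: [-0.3, -0.1, -1.1]
width: 69.7
t: 65.02
ee_pos: [429.5, -128.7, 170.8]
orientation: [0.287, 1.552, -0.287]
ft_force: [0.2, 0.4, -0.3]
width: 69.8
t 65.02 p [ 429.5 -128.7  170.8] jaw yaw 1.205 tilt [ 0. -0. -1.] q [-0.32  0.2   2.03 -0.    0.92 -1.52] w 69.8 F [ 0.2  0.4 -0.3]
  d mm [ 178.9 -224.1  139.8] rot [0.005 0.    0.   ] deg 0.3 d in target frame [ 178.8 -223.4  141. ]
```

View pics/t20.png

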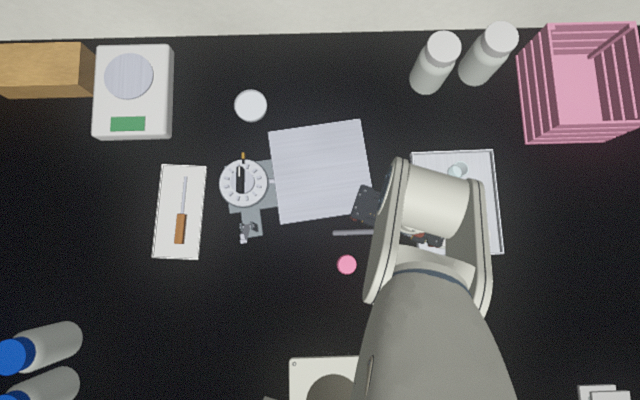

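View pics/t20c.png

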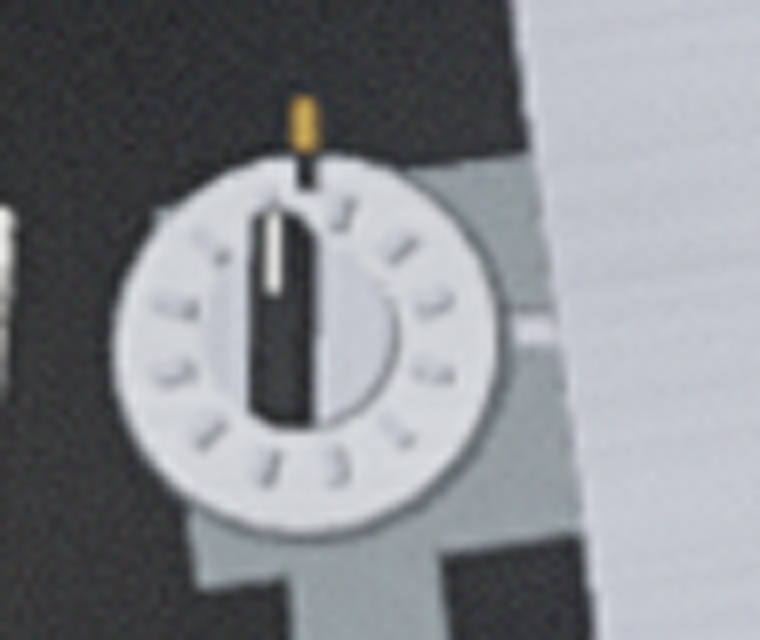

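View pics/s20.png

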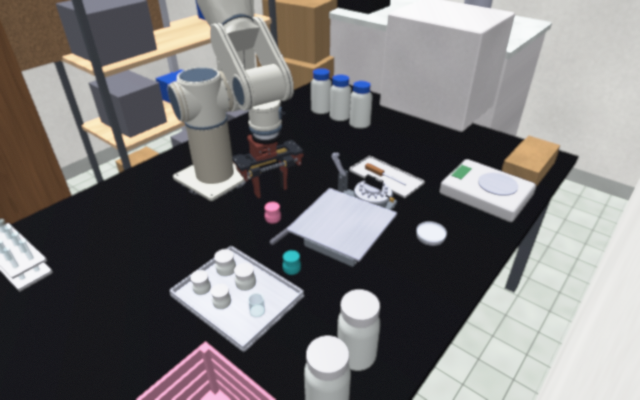

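Run:
```python
from h import *
s=snap('scene'); crop(s,165,240,310,350,'s21c.png',5)
for n,p,z in [('1',(225,257),58),('2',(200,275.5),54),('3',(244,270),60),('4',(220,290),54)]: print(n,atz(s,p,z).round(1))
```

```text
1 [ 405. -297.   58.]
2 [ 403.3 -383.5   54. ]
3 [ 483.9 -299.3   60. ]
4 [ 483.5 -383.7   54. ]
```

View pics/s21c.png

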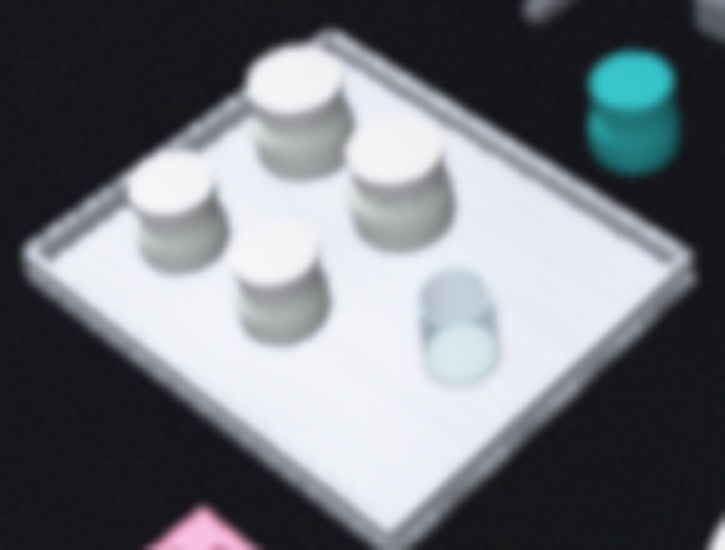

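All four jars and the beaker stand upright inside the tray. I am handing the job in.

```bash
python3 -c "
from workcell import workorder
print(workorder.close_job())"
```

```text
the job is handed in; nothing more can be done
None
```

The job is done and handed in at about 65 s of the 210 s allowed. I threw the pawl back with the rod, laid the rod back in its dish, and turned the knob about 2.46 rad to the index. Then I moved all four jars onto the tray.

**Last checks, from the top and scene pictures:**
- **Wheel:** the mark lines up with the brass index to about 1 mm, and the index looks unmoved.
- **Pawl and rod:** the pawl is lying back and the rod lies in its dish.
- **Jars:** all four stand upright on the tray floor, near (400, -298), (403, -385), (480, -298) and (482, -385) mm.
- **Other things:** the beaker is standing. The marker pen and the pink and turquoise look-alikes appear to be where they were. The robot touches nothing.

**What disagreed or failed:**
- **Finger ends:** they turned out to sit about 25 to 28 mm above the TCP position the robot reports, contrary to the description. Because of this, my first two tries at the rod closed on nothing, above the handle. I corrected for it by watching the force and the pictures, and the rest was done with that offset.
- **Winch axis:** the top and wrist cameras put it about 7 to 9 mm apart. I used a position in between, and the grip closed on the knob with only a few newtons of side force.

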